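# Put the hole-flaring punches away in their matching dies

### The arm

A 6-joint arm with a two-finger parallel gripper is mounted at the origin on the work surface. World frame = base frame: x ahead of the robot, y to its left, z up, the work surface at z = 0. Lengths are in mm, angles in rad, forces in N, time in s.
With the tool pointing down it reaches from about 350 to 875 mm from the base axis. Payload 4.2 kg.
Tool frame: the origin (TCP) lies at the very end of the fingers, on their centre line; the grasp point (between the pads) lies 19 mm behind it; z points along the fingers, y is the direction in which the jaws open and shut (so a half turn about z gives the same grasp; the last joint's range is limited). The gripper opens to 85 mm and grips with 20 to 120 N. Pads are 22 mm wide; open, the fingers measure 114 mm over their backs; the gripper's body (76 mm by 85 mm) begins 54 mm behind the grasp point. The pads swing forward as they close: fully open they stand 13 mm farther back than shut.
Start: joints at [-1.09, 0.385, 0.008, 0, -1.194, -0.259], TCP at [137.509, -609.664, 200.412] pointing down, gripper open.
Joint ranges: [-3.14, 3.14], [-1.21, 2.06], [-1.07, 1.41], [-3.16, 2.05], [-2.99, -0.16], [-3.1, 3.1]. Speed limits (rad/s): [2.79, 2.79, 3.14, 3.14, 3.14, 3.14].

### API

Orientations are given as a unit quaternion [x, y, z, w].
In Python, from bench import arm gives the robot as it stands.
- The arm moves only by the tool apply_moves, never from a script. Its argument "plan" is one flat list of numbers, 5 for each row, row after row: the gripper's target within -1 to 1 (shut at 1, half-way at 0, fully open at -1), then the shift along the world's x, y, z in m, then the turn about the world's z in degrees. A call has 1 to 8 rows; each row is the pose to reach, as a shift and turn from the pose commanded when the call began; what a row does not reach only later rows make up. A row lasts 1/12 s, in which the tool goes at most 41.7 mm and 7.16 degrees, less where a joint would pass 70% of its speed; a pose out of reach is approached as far as the arm can. A call with a gripper value outside its range is refused whole. The fingers move at their own pace and stop on an object; the grip force is fixed at half the most. Time passes only in rows, so rows that repeat a pose let the fingers close. It gives the time, the measured TCP pose, the force and the opening at its end, in the units of the state.
- arm.read_state(): the state, without advancing time (a new reading comes with each control period).
- arm.get_image(name): name is "scene" or "top" or "wrist"; returns a dict with "color" (420x560x3 uint8, red, green, blue), "range_z" (420x560 float32, mm along the optical axis (not along the pixel's ray), 0 where there is no reading), "camera_matrix" (3x3 intrinsics, pixels), "camera_from_world" (4x4, takes a point from world to camera coordinates); the wrist camera has in their place "mount" (4x4, takes a point from camera to tool coordinates, whose origin is the TCP and whose axes are the flange's). Camera axes: x right, y down, z forward; pixel columns grow to the right and rows downward; lengths in mm; the calibration is good to about 2 mm. A picture is of the moment at which its call begins: read the wrist's pose just before it.
- arm.job_done(): hands the job in, once; it reports no verdict.
The state is a dict: "clock": time; "joints": joint angles; "joint_vel": joint speeds; "joint_efforts": joint torques, N m; "position": TCP position; "ee_rot": TCP orientation; "contact_force": force on the tool from outside, world axes, zero at the start; "wrist_torque": the same for the moment, N m; "gripper_width": finger opening in mm.
Only numpy, scipy, OpenCV 4.12 (cv2) and the standard library are available. Lean on these libraries where they do the work, as an engineer would, in place of code of your own. Each camera call takes 0.05 s, during which the arm holds its last target.

### The job

Put the flaring punches away: move all four from the wooden block to the steel rack, each one pilot down into the die of its own size (the one whose outside is as wide as the punch's flange), so that they end up in the same order as the dies. Lower each punch in gently until its flange lies flat on the die's rim, do not drop it, and leave the dies standing on their pegs. Let go of everything at the end.

Things in the scene. Friction and masses are not known exactly. Their poses are not given: they have to be found in the camera images.
- block_rack: hardwood block 64 x 290 mm, 30 mm high, fixed; at the start the four punches stand on it in a row on four short steel pegs (8 mm thick, 5 mm high, 72 mm apart). Origin: centre of its underside on the bench; its y axis runs along the row, x across it; yaw within 0.25 rad of the world's axes. It may be on the left or the right
- steel_rack: charcoal folded-steel rack 70 x 290 mm, 25 mm high, fixed; the four dies stand on it in a row over four short pegs (8 mm thick, 5.5 mm high, 72 mm apart). Origin: centre of its underside on the bench; its y axis runs along the row, x across it; yaw within 0.25 rad of the world's axes. It is on the other side
- punch_a_grip (a point): smallest punch, bare steel, loose, upright, 64 mm tall, 0.21 kg +-15 %: on top a round shank 28 mm thick, 40 mm tall (the grip); then a round flange 36 mm wide, 10 mm thick; a 4 mm cone; a pilot 20 mm wide, 10 mm long, tapered at its foot, with a hole in its foot for the peg. Point: on the axis half-way up the shank, 20 mm above the flange's top face, 30 above its lower face, 44 above the foot. z up
- die_a_center (a point): smallest die, mate of the smallest punch: bare steel open cup, loose on its peg (1.5 mm play), 36 mm outside, 22 mm high; recess 25 mm wide, 16 deep, mouth flared to 32 mm (guides in a 20 mm pilot up to 5 mm off centre). Point: on the axis half-way up, 11 mm above the rack's top. With the punch home (flange flat on the rim) its point is 41 mm above this one. z up
- punch_b_grip (a point): second smallest punch, bare steel, loose, upright, 64 mm tall, 0.31 kg +-15 %: on top a round shank 28 mm thick, 40 mm tall (the grip); then a round flange 46 mm wide, 10 mm thick; a 4 mm cone; a pilot 30 mm wide, 10 mm long, tapered at its foot, with a hole in its foot for the peg. Point: on the axis half-way up the shank, 20 mm above the flange's top face, 30 above its lower face, 44 above the foot. z up
- die_b_center (a point): second smallest die, mate of the second smallest punch: bare steel open cup, loose on its peg (1.5 mm play), 46 mm outside, 22 mm high; recess 35 mm wide, 16 deep, mouth flared to 42 mm (guides in a 30 mm pilot up to 5 mm off centre). Point: on the axis half-way up, 11 mm above the rack's top. With the punch home (flange flat on the rim) its point is 41 mm above this one. z up
- punch_c_grip (a point): second largest punch, bare steel, loose, upright, 64 mm tall, 0.43 kg +-15 %: on top a round shank 28 mm thick, 40 mm tall (the grip); then a round flange 56 mm wide, 10 mm thick; a 4 mm cone; a pilot 40 mm wide, 10 mm long, tapered at its foot, with a hole in its foot for the peg. Point: on the axis half-way up the shank, 20 mm above the flange's top face, 30 above its lower face, 44 above the foot. z up
- die_c_center (a point): second largest die, mate of the second largest punch: bare steel open cup, loose on its peg (1.5 mm play), 56 mm outside, 22 mm high; recess 45 mm wide, 16 deep, mouth flared to 52 mm (guides in a 40 mm pilot up to 5 mm off centre). Point: on the axis half-way up, 11 mm above the rack's top. With the punch home (flange flat on the rim) its point is 41 mm above this one. z up
- punch_d_grip (a point): largest punch, bare steel, loose, upright, 64 mm tall, 0.58 kg +-15 %: on top a round shank 28 mm thick, 40 mm tall (the grip); then a round flange 66 mm wide, 10 mm thick; a 4 mm cone; a pilot 50 mm wide, 10 mm long, tapered at its foot, with a hole in its foot for the peg. Point: on the axis half-way up the shank, 20 mm above the flange's top face, 30 above its lower face, 44 above the foot. z up
- die_d_center (a point): largest die, mate of the largest punch: bare steel open cup, loose on its peg (1.5 mm play), 66 mm outside, 22 mm high; recess 55 mm wide, 16 deep, mouth flared to 62 mm (guides in a 50 mm pilot up to 5 mm off centre). Point: on the axis half-way up, 11 mm above the rack's top. With the punch home (flange flat on the rim) its point is 41 mm above this one. z up
Things that resemble listed ones, but are neither listed nor needed, are in the scene too. Leave any pink look-alike of the part that bears punch_d_grip alone.

How it is judged (in metres and radians):
At the end, for the whole second after the job is handed in: Every punch stands upright (within 4 degrees) in the die of its own size, its axis within 7 mm of the die's and its flange down on the rim within 3 mm, at rest; every die is upright and within 12 mm of where it stood at the start, on its peg (horizontal distance between punch_a_grip and die_a_center below 0.007 m and z of punch_a_grip in the frame of die_a_center between 0.038 and 0.044 m and angle between each of punch_a_grip, die_a_center, punch_b_grip, die_b_center, punch_c_grip, die_c_center, punch_d_grip, die_d_center's own z axis and vertical below 0.07 rad and distance of each of die_a_center, die_b_center, die_c_center, die_d_center from where it was at the start of the episode below 0.012 m and linear speed of each of punch_a, punch_b, punch_c, punch_d below 0.02 m/s and angular speed of each of punch_a, punch_b, punch_c, punch_d below 0.2 rad/s and horizontal distance between punch_b_grip and die_b_center below 0.007 m and z of punch_b_grip in the frame of die_b_center between 0.038 and 0.044 m and horizontal distance between punch_c_grip and die_c_center below 0.007 m and z of punch_c_grip in the frame of die_c_center between 0.038 and 0.044 m and horizontal distance between punch_d_grip and die_d_center below 0.007 m and z of punch_d_grip in the frame of die_d_center between 0.038 and 0.044 m); the robot touches nothing.
It fails at once if a die is knocked or lifted off its peg (more than 12 mm from where it stood, or tipped over) ((distance of die_a_center from where it was at the start of the episode above 0.012 m or angle between die_a_center's own z axis and vertical above 0.3 rad) or (distance of die_b_center from where it was at the start of the episode above 0.012 m or angle between die_b_center's own z axis and vertical above 0.3 rad) or (distance of die_c_center from where it was at the start of the episode above 0.012 m or angle between die_c_center's own z axis and vertical above 0.3 rad) or (distance of die_d_center from where it was at the start of the episode above 0.012 m or angle between die_d_center's own z axis and vertical above 0.3 rad)).
It fails at once if a punch is dropped or rammed into its die instead of being lowered (faster than 0.6 m/s, a fall of some 20 mm) ((horizontal distance between punch_a_grip and die_a_center below 0.012 m and z of punch_a_grip in the frame of die_a_center below 0.075 m and linear speed of punch_a above 0.6 m/s) or (horizontal distance between punch_b_grip and die_b_center below 0.012 m and z of punch_b_grip in the frame of die_b_center below 0.075 m and linear speed of punch_b above 0.6 m/s) or (horizontal distance between punch_c_grip and die_c_center below 0.012 m and z of punch_c_grip in the frame of die_c_center below 0.075 m and linear speed of punch_c above 0.6 m/s) or (horizontal distance between punch_d_grip and die_d_center below 0.012 m and z of punch_d_grip in the frame of die_d_center below 0.075 m and linear speed of punch_d above 0.6 m/s)).
It also fails if it takes over 106 s, if anything falls off the work surface, if the arm or the gripper's body presses on something with over 40 N, if the wrist force passes 120 N, or if a joint passes its speed limit or range.

## Working session

There is one attempt and no reset: what is moved stays moved. The work goes in short steps, Python scripts to look and compute and a tool call to move; the robot and the scene stay as the last step left them, time stands still between calls to the robot, and variables do not carry over. Pictures are saved under pics/ and viewed, and the job is handed in when it is done.

Besides the shell and the picture viewer there is one more tool, called after "Emit:" as name(argument=value, ...) on one line, values as JSON. apply_moves: Moves the arm, as the interface text tells. Its arguments: {"type":"object","properties":{"plan":{"type":"array","items":{"type":"number"}}},"required":["plan"]}

```bash
mkdir -p pics; ls
cat > h.py <<'E'
import numpy as np,cv2
from bench import arm
def snap(n,f):
    s=arm.read_state(); im=arm.get_image(n)
    cv2.imwrite('pics/'+f+'.png',cv2.cvtColor(im['color'],cv2.COLOR_RGB2BGR))
    np.savez('pics/'+f+'.npz',s_pos=s['position'],s_rot=s['ee_rot'],**im)
    return s,im
E
python3 - <<'E'
from h import *
for n in ['scene','top','wrist']:
    s,im=snap(n,n+'0')
    print(n,im['camera_matrix'].round(1).tolist(),{k:np.round(im[k],3).tolist() for k in im if k in('camera_from_world','mount')})
print(s)
E
```

```text
pics
scene [[468.0, 0.0, 280.0], [0.0, 468.0, 211.0], [0.0, 0.0, 1.0]] {'camera_from_world': [[-0.722, 0.692, 0.006, 411.992], [0.532, 0.56, -0.635, -238.439], [-0.443, -0.455, -0.772, 1364.102], [0.0, 0.0, 0.0, 1.0]]}
top [[474.3, 0.0, 285.6], [0.0, 474.3, 214.0], [0.0, 0.0, 1.0]] {'camera_from_world': [[0.015, -1.0, 0.003, -31.163], [-0.979, -0.016, -0.205, 575.444], [0.205, 0.0, -0.979, 1120.526], [0.0, 0.0, 0.0, 1.0]]}
wrist [[310.5, 0.0, 276.4], [0.0, 310.5, 213.3], [0.0, 0.0, 1.0]] {'mount': [[0.001, -0.949, -0.316, 79.494], [1.0, 0.0, 0.001, 0.677], [-0.001, -0.316, 0.949, -174.552], [0.0, 0.0, 0.0, 1.0]]}
{'clock': 0.1, 'joints': array([-1.09037896e+00,  3.85499469e-01,  6.77310737e-03, -4.25066311e-04,
       -1.19403310e+00, -2.58603939e-01]), 'joint_vel': array([-0.0004861 , -0.00402071,  0.0030904 ,  0.0017078 ,  0.00163609,
        0.00027024]), 'joint_efforts': array([-4.38737352e-04, -3.93318021e+01,  1.88928884e+01,  4.19793248e+00,
       -2.60651737e-03,  1.15297263e-05]), 'position': array([ 137.38266192, -609.11336737,  199.42472287]), 'ee_rot': array([-1.10601529e-01,  9.93864326e-01,  9.86661841e-04, -1.70286263e-04]), 'contact_force': array([-0.56400706, -0.12550421,  0.18751024]), 'wrist_torque': array([-0.04042952,  0.01046948,  0.02443878]), 'gripper_width': 85.28083112406699}
```

The top view shows the punches on the wooden block at about (318,221), (346,220), (375,216) and (404,215). The dies are on the dark rack at about (141,257), (170,257), (199,257) and (228,257). The look-alikes are the pink punches at (411,181) and (400,267) and the white plate with holes at (285,105). I'll measure next.

```bash
cat >> h.py <<'E'
def cloud(im,T=None):
    z=im['range_z'].astype(float); K=im['camera_matrix']
    v,u=np.mgrid[0:z.shape[0],0:z.shape[1]]
    P=np.stack([(u-K[0,2])/K[0,0]*z,(v-K[1,2])/K[1,1]*z,z],-1)
    if T is None: T=np.linalg.inv(im['camera_from_world'])
    W=P@T[:3,:3].T+T[:3,3]; W[z<=0]=np.nan
    return W
def ray(im,u,v,h,T=None):
    K=im['camera_matrix']
    if T is None: T=np.linalg.inv(im['camera_from_world'])
    d=T[:3,:3]@np.array([(u-K[0,2])/K[0,0],(v-K[1,2])/K[1,1],1]); o=T[:3,3]
    return o+d*(h-o[2])/d[2]
def wristT(s,im):
    from scipy.spatial.transform import Rotation as R
    T=np.eye(4);T[:3,:3]=R.from_quat(s['ee_rot']).as_matrix();T[:3,3]=s['position']
    return T@im['mount']
E
python3 - <<'E'
from h import *
s,top=snap('top','top1'); s,sc=snap('scene','scene1')
for n,im,pts,dies in (('top',top,[(318,221),(346,220),(375,216),(404,215)],[(141,257),(170,257),(199,257),(228,257)]),('scene',sc,[(253,188),(232,172),(210,157),(191,147)],[(428,294),(399,272),(373,253),(346,235)])):
    W=cloud(im)
    print(n,'bench z',np.nanmedian(W[330:370,150:250,2]))
    for (u,v) in pts:
        w=W[v-22:v+22,u-16:u+16].reshape(-1,3); 
        t=w[(w[:,2]>86)]; print('P',u,v,len(t),t.mean(0).round(1) if len(t) else '',np.nanmax(w[:,2]).round(1))
    for u,v in dies:
        w=W[v-18:v+18,u-17:u+17].reshape(-1,3); t=w[w[:,2]>41]
        if len(t):
            (c,r)=cv2.minEnclosingCircle(t[:,:2].astype(np.float32)); print('D',u,v,len(t),t[:,2].mean().round(1),np.round(c,1),'dia',round(2*r,1))
    cv2.imwrite(f'pics/{n}_crop.png',cv2.resize(cv2.cvtColor(im['color'],cv2.COLOR_RGB2BGR)[(190 if n=='top' else 130):(290 if n=='top' else 320),(120 if n=='top' else 160):(430 if n=='top' else 460)],None,fx=2.5,fy=2.5,interpolation=cv2.INTER_CUBIC))
E
```

```text
top bench z -0.7128582066222862
P 318 221 99 [ 556.6 -101.5   92.3] 97.0
P 346 220 89 [ 562.4 -173.3   92.7] 98.8
P 375 216 98 [ 568.9 -244.5   92.2] 99.4
P 404 215 97 [ 574.5 -316.6   92.4] 98.8
D 141 257 85 44.8 [464.4 336.7] dia 36.5
D 170 257 126 45.3 [466.5 253.4] dia 67.9
D 199 257 146 45.2 [468.5 192.8] dia 66.5
D 228 257 140 45.1 [469.5 127.7] dia 69.7
scene bench z 22.21112918586914
P 253 188 107 [ 562.4 -102.5   92.3] 97.8
P 232 172 103 [ 568.  -173.7   91.8] 97.1
P 210 157 108 [ 574.5 -254.4   91.9] 96.4
P 191 147 93 [ 581.  -308.5   92.1] 96.3
D 428 294 131 45.1 [468.3 336.7] dia 38.3
D 399 272 176 45.0 [465.4 250.8] dia 75.8
D 373 253 220 44.8 [470.3 191.8] dia 110.3
D 346 235 169 44.9 [479.1 133.1] dia 82.3
```

The row pitch agrees with 72 mm. From the left, the dies are a, b, d, c, and the punches are a, b, c, d. I'll hover over the block for a closer look, since the wrist camera sees the whole row.

Emit:
apply_moves(plan=[-1,0.03,0.027,0.01,0,-1,0.06,0.054,0.02,0,-1,0.085,0.08,0.03,0,-1,0.11,0.105,0.04,0,-1,0.14,0.13,0.05,0,-1,0.165,0.155,0.05,0,-1,0.19,0.18,0.05,0,-1,0.215,0.2,0.05,0])

```text
clock: 0.92
position: [353.5, -407.8, 250.9]
ee_rot: [-0.111, 0.994, -0.0, 0.0]
contact_force: [0.7, 0.5, -0.7]
gripper_width: 85.5
```

Emit:
apply_moves(plan=[-1,0.03,0.027,0,0,-1,0.06,0.054,0,0,-1,0.085,0.08,0,0,-1,0.11,0.105,0,0,-1,0.14,0.13,0,0,-1,0.165,0.155,0,0,-1,0.19,0.18,0,0,-1,0.213,0.2,0,0])

```text
clock: 1.58
position: [566.7, -207.6, 250.4]
ee_rot: [-0.111, 0.994, 0.0, 0.0]
contact_force: [-0.0, -1.0, 0.4]
gripper_width: 85.6
```

Emit:
apply_moves(plan=[-1,0,0,0,-5,-1,0,0,0,-8,-1,0,0,0,-8])

```text
clock: 1.83
position: [565.8, -208.9, 249.9]
ee_rot: [-0.041, 0.999, 0.0, -0.0]
contact_force: [-0.6, 0.7, 0.1]
gripper_width: 85.5
```

Run:
```python
from h import *
s,im=snap('wrist','w1'); print(s['clock'],s['position'],s['ee_rot'])
```

```text
1.8333 [ 565.84416062 -208.90622487  249.88236525] [-4.12751503e-02  9.99147712e-01  1.16319017e-04 -4.44387104e-04]
```

The wrist view shows the four steel punches (pink ones excluded) with shank tops near (181,190), (243,189), (309,187) and (373,189).

```bash
cat >> h.py <<'E'
def circ(W,lo,hi,R=None,box=None):
    m=((W[...,2]>lo)&(W[...,2]<hi)).astype(np.uint8)
    if box is not None:
        x0,x1,y0,y1=box; m&=((W[...,0]>x0)&(W[...,0]<x1)&(W[...,1]>y0)&(W[...,1]<y1)).astype(np.uint8)
    n,l,st,_=cv2.connectedComponentsWithStats(m)
    o=[]
    for i in range(1,n):
        if st[i,4]<40: continue
        p=W[l==i]; c,r=cv2.minEnclosingCircle(p[:,:2].astype(np.float32))
        vv,uu=np.nonzero(l==i)
        o.append((np.round(p.mean(0),1).tolist(),np.round(c,1).tolist(),round(2*r,1),len(p),(int(uu.mean()),int(vv.mean()))))
    return o
E
python3 - <<'E'
from h import *
d=dict(np.load('pics/w1.npz')); s={'position':d['s_pos'],'ee_rot':d['s_rot']}
T=wristT(s,d); W=cloud(d,T)
print('bench',np.nanmedian(W[100:140,250:400,2]))
for o in circ(W,88,100,box=(500,640,-380,-50)): print('top',o)
for o in circ(W,49,58,box=(500,640,-380,-50)): print('fl',o)
g=cv2.cvtColor(d['color'],cv2.COLOR_RGB2GRAY)
for u,v in [(181,189),(243,189),(309,188),(374,189)]:
    a=g[v-16:v+16,u-16:u+16]; 
    m=(a<90).astype(np.uint8); n,l,st,c=cv2.connectedComponentsWithStats(m)
    for i in range(1,n):
        if 8<st[i,4]<120: 
            uu,vv=c[i]+[u-16,v-16]; print('hole',uu.round(1),vv.round(1),st[i,4],ray(d,uu,vv,94,T).round(1))
c=cv2.cvtColor(d['color'],cv2.COLOR_RGB2BGR)[145:215,150:400]
cv2.imwrite('pics/w1c.png',cv2.resize(c,None,fx=3,fy=3,interpolation=cv2.INTER_CUBIC))
t=dict(np.load('pics/top1.npz')); W=cloud(t)
for o in circ(W,41,50,box=(400,540,60,400)): print('die top',o)
for o in circ(W,86,100,box=(500,640,-380,-50)): print('punch top',o)
E
```

```text
bench 1.2114576427078418
top ([566.4, -173.6, 94.8], [567.3, -173.4], 28.5, 458, (307, 190))
top ([578.7, -316.2, 94.4], [579.4, -317.0], 28.6, 487, (176, 190))
top ([572.8, -244.4, 94.6], [573.6, -244.7], 28.2, 458, (242, 190))
top ([560.8, -102.2, 94.6], [561.1, -101.3], 28.7, 488, (372, 190))
fl ([574.6, -312.5, 54.9], [579.4, -317.1], 66.3, 1538, (189, 179))
fl ([567.9, -242.8, 55.1], [573.7, -244.6], 56.3, 996, (247, 178))
fl ([559.9, -176.7, 55.1], [567.2, -173.5], 46.3, 514, (302, 176))
fl ([556.1, -108.9, 54.6], [561.3, -101.4], 36.0, 222, (358, 178))
hole 176.8 190.2 44 [ 578.5 -315.9   94. ]
hole 242.3 190.4 57 [ 572.8 -244.4   94. ]
hole 294.2 182.5 10 [ 559.2 -188.7   94. ]
hole 307.0 190.0 53 [ 566.4 -173.8   94. ]
hole 358.9 189.9 19 [ 561.6 -117.2   94. ]
hole 373.0 190.0 51 [ 560.4 -101.8   94. ]
die top ([468.6, 194.9, 45.0], [468.5, 192.8], 66.5, 141, (197, 256))
die top ([470.4, 120.6, 45.0], [470.0, 120.7], 56.6, 133, (227, 256))
die top ([465.8, 265.1, 45.0], [466.2, 264.3], 46.4, 104, (168, 257))
die top ([465.2, 338.2, 44.8], [464.4, 336.7], 36.5, 85, (139, 256))
punch top ([574.5, -316.6, 92.4], [574.4, -317.1], 28.8, 97, (407, 213))
punch top ([568.9, -244.5, 92.2], [569.2, -245.0], 28.3, 98, (377, 215))
punch top ([562.4, -173.3, 92.7], [562.8, -173.7], 28.4, 89, (348, 217))
punch top ([556.6, -101.5, 92.3], [557.0, -101.6], 28.2, 99, (318, 219))
```

Every measured diameter matches its size (36, 46, 56 and 66 mm, with 28 mm shanks). The wrist and top cameras disagree by 4 mm in x. The jaws will centre the first punch in x, so I'll use it as a reference to calibrate the cameras. I'll turn the jaws across the row and go over punch a.

Emit:
apply_moves(plan=[-1,-0.001,0.015,0,-7,-1,-0.002,0.03,0,-14,-1,-0.003,0.045,0,-21,-1,-0.004,0.06,0,-28,-1,-0.005,0.075,0,-35,-1,-0.0055,0.09,0,-42,-1,-0.0055,0.1,0,-49,-1,-0.0055,0.108,0,-56])

```text
clock: 2.55
position: [559.7, -101.2, 250.7]
ee_rot: [0.435, 0.901, 0.0, 0.0]
contact_force: [-0.2, 0.1, 1.1]
gripper_width: 85.3
```

Emit:
apply_moves(plan=[-1,0,0,-0.02,-7,-1,0,0,-0.04,-14,-1,0,0,-0.06,-21,-1,0,0,-0.08,-28,-1,0,0,-0.09,-34,-1,0,0,-0.09,-34,-1,0,0,-0.09,-34])

```text
clock: 3.13
position: [560.4, -115.0, 159.6]
ee_rot: [0.67, 0.742, 0.007, -0.008]
contact_force: [0.0, 0.4, 0.6]
gripper_width: 85.2
```

Run:
```python
from h import *
s,d=snap('wrist','w2'); print(s['clock'],s['position'],s['ee_rot'],s['joints'].round(2))
T=wristT(s,d); W=cloud(d,T)
for o in circ(W,88,100,box=(500,640,-380,-50)): print('top',o)
for o in circ(W,49,58,box=(500,640,-380,-50)): print('fl',o)
```

```text
3.1333 [ 560.36929    -114.97708337  159.61007084] [ 0.66984583  0.74242395  0.0072082  -0.00782816] [ 0.07  0.33 -0.17 -0.02 -1.07 -3.1 ]
top ([561.4, -100.7, 94.6], [561.3, -101.6], 28.3, 817, (277, 201))
top ([567.0, -171.9, 94.1], [567.3, -173.3], 28.9, 733, (275, 280))
top ([573.4, -242.8, 93.8], [573.1, -244.4], 29.2, 647, (274, 347))
fl ([560.5, -92.4, 54.6], [561.5, -101.6], 36.0, 324, (277, 181))
fl ([566.3, -164.7, 54.6], [567.0, -173.6], 46.7, 786, (275, 253))
fl ([572.6, -235.7, 54.5], [573.7, -244.6], 56.6, 1222, (274, 315))
fl ([578.4, -300.6, 54.5], [578.4, -309.3], 63.8, 769, (273, 365))
```

The close view shows punch a at (277,200). Both wrist yaws give the same positions, so I trust the wrist camera. Joint 6 is at its limit in this direction, so I'll turn the tool the other way, which gives the same grasp.

Emit:
apply_moves(plan=[-1,0,0,0.01,7,-1,0,0,0.02,14,-1,0,0,0.02,21,-1,0,0,0.02,28,-1,0,0,0.02,35,-1,0,0,0.02,42,-1,0,0,0.02,49,-1,0,0,0.02,56])

```text
clock: 3.85
position: [561.3, -113.8, 181.5]
ee_rot: [0.239, 0.971, 0.003, -0.009]
contact_force: [-0.3, 0.5, 0.6]
gripper_width: 85.4
```

Emit:
apply_moves(plan=[-1,0,0,0,7,-1,0,0,0,14,-1,0,0,0,21,-1,0,0,0,28,-1,0,0,0,35,-1,0,0,0,42,-1,0,0,0,49,-1,0,0,0,56])

```text
clock: 4.52
position: [561.3, -113.7, 181.4]
ee_rot: [-0.245, 0.97, -0.002, -0.009]
contact_force: [-0.0, 0.3, 1.4]
gripper_width: 85.2
```

Emit:
apply_moves(plan=[-1,0,0,0,7,-1,0,0,0,14,-1,0,0,0,21,-1,0,0,0,28,-1,0,0,0,35,-1,0,0,0,42,-1,0,0,0,49,-1,0,0,0,56])

```text
clock: 5.18
position: [561.3, -113.7, 181.4]
ee_rot: [-0.671, 0.741, -0.008, -0.007]
contact_force: [-0.4, 0.3, 0.3]
gripper_width: 85.2
```

```bash
cat >> h.py <<'E'
def st():
    s=arm.read_state(); R0=__import__('scipy.spatial.transform',fromlist=['x']).Rotation.from_quat(s['ee_rot']).as_matrix()
    print('t',s['clock'],'pos',s['position'].round(1),'yaw',np.degrees(np.arctan2(R0[1,1],R0[0,1])).round(2),'zt',R0[:,2].round(3),'j',s['joints'].round(2),'F',s['contact_force'].round(1),'w',round(float(s['gripper_width']),1)); return s
E
python3 -c "
from h import *
st()"
```

```text
t 5.1833 pos [ 561.3 -113.7  181.4] yaw 174.33 zt [-0.001 -0.022 -1.   ] j [ 0.1   0.31 -0.16  0.02 -1.1  -0.21] F [-0.4  0.3  0.3] w 85.2
```

Emit:
apply_moves(plan=[-1,0,0.006,0,5.5,-1,0,0.0118,0,10.5,-1,0,0.0118,-0.03,10.5,-1,0,0.0118,-0.06,10.5,-1,0,0.0118,-0.09,10.5,-1,0,0.0118,-0.11,10.5,-1,0,0.0118,-0.12,10.5,-1,0,0.0118,-0.12,10.5])

```text
clock: 5.85
position: [559.8, -102.1, 58.6]
ee_rot: [0.734, -0.679, 0.007, 0.009]
contact_force: [-0.9, -0.3, -0.2]
gripper_width: 85.2
```

```bash
python3 -c "
from h import *
st();snap('scene','sc2')"
```

```text
t 5.85 pos [ 559.8 -102.1   58.6] yaw -175.56 zt [-0.003 -0.022 -1.   ] j [ 0.12  0.43 -0.33  0.03 -0.82 -0.06] F [-0.9 -0.3 -0.2] w 85.2
```

Emit:
apply_moves(plan=[1,0.001,0,0.002,0,1,0.001,0,0.002,0,1,0.001,0,0.002,0,1,0.001,0,0.002,0,1,0.001,0,0.002,0,1,0.001,0,0.002,0])

```text
clock: 6.4
position: [562.5, -102.8, 64.4]
ee_rot: [0.734, -0.679, 0.009, 0.008]
contact_force: [-2.7, -0.5, 14.2]
gripper_width: 12.5
```

```bash
python3 -c "
from h import *
st()"
```

```text
t 6.4 pos [ 562.5 -102.8   64.4] yaw -175.53 zt [ 0.002 -0.023 -1.   ] j [ 0.12  0.43 -0.32  0.03 -0.83 -0.06] F [-2.7 -0.5 14.2] w 12.5
```

The gripper closed to 12.5 mm, so it didn't grip a 28 mm shank. I'll look before going on.

```bash
python3 -c "
from h import *
s,d=snap('wrist','w3')
W=cloud(d,wristT(s,d))
for o in circ(W,80,100,box=(500,640,-380,-50)): print('top',o)
_,sc=snap('scene','sc3');_,t=snap('top','t3')
a=cv2.resize(cv2.imread('pics/sc3.png')[100:240,150:320],(510,420),interpolation=2)
cv2.imwrite('pics/sc3c.png',a)
"
```

```text
top ([566.8, -173.9, 93.1], [566.8, -173.5], 28.1, 3040, (282, 128))
top ([566.9, -106.0, 92.2], [568.0, -103.1], 30.8, 1782, (271, 261))
```

```bash
python3 -c "
from h import *
d=dict(np.load('pics/w3.npz'));P=cloud(d,d['mount'])
for (u,v) in [(257,264),(257,275),(257,300),(257,330),(296,264),(296,275),(302,264),(298,300),(298,330),(268,285),(268,270),(260,252),(275,252),(290,340)]:
    print(u,v,P[v,u].round(1))
b=cv2.imread('pics/w3.png')[200:360,190:370];cv2.imwrite('pics/w3c.png',cv2.resize(b,None,fx=3.5,fy=3.5))
"
```

```text
257 264 [ 10.4 -10.7 -41.8]
257 275 [  9.5 -10.2 -50.8]
257 300 [  8.9  -9.1 -69.2]
257 330 [ -3.   -9.1 -72.2]
296 264 [  9.9   7.9 -40.8]
296 275 [ 10.5   7.2 -52.5]
302 264 [  9.5  10.9 -40.1]
298 300 [  8.9   7.1 -69.1]
298 330 [  1.4   6.7 -77.5]
268 285 [ -8.1  -5.9 -30.2]
268 270 [ -4.9  -6.2 -19.9]
260 252 [ 11.3  -9.8 -30.7]
275 252 [ 11.8  -2.2 -31.6]
290 340 [-121.9   11.1   60.8]
```

The fingers are standing on top of the punch. By depth, the finger ends sit about 35 mm behind the reported TCP, not at it. I'll check that on the open-finger image before acting.

```bash
python3 -c "
from h import *
for f in ['w1','w2','w3']:
    d=dict(np.load('pics/'+f+'.npz'));P=cloud(d,d['mount'])
    m=(np.abs(P[...,1])<62)&(np.abs(P[...,0])<14)&(P[...,2]<-32.5)&(P[...,2]>-120)
    m[:240]=0
    q=P[m]
    for sgn in (-1,1):
        a=q[q[:,1]*sgn>0]; k=np.argsort(-a[:,2])[:60]
        print(f,sgn,len(a),'max z',a[k[:5],2].round(1),a[k].mean(0).round(1),'xrange',a[:,0].min(),a[:,0].max(), 'pad inner y', np.percentile(np.abs(a[:,1]),2))
"
```

```text
w1 -1 12065 max z [-44.5 -44.6 -45.  -45.2 -45.3] [ -1.4 -41.6 -46.5] xrange -13.998893159940167 13.981791605410947 pad inner y 1.468982519187424
w1 1 10858 max z [-44.1 -44.8 -44.9 -45.4 -45.4] [ -2.4  43.9 -46.5] xrange -13.669400246998606 13.995630022444814 pad inner y 1.3891884544775543
w2 -1 12006 max z [-44.4 -44.5 -44.6 -44.7 -44.8] [  0.8 -41.1 -46.2] xrange -11.73711933646237 13.999674694753011 pad inner y 1.4298234473984353
w2 1 10358 max z [-44.6 -44.9 -45.2 -45.3 -45.3] [  0.9  44.3 -46.4] xrange -11.432213023472428 13.995282293571407 pad inner y 1.3947963794374214
w3 -1 15949 max z [-32.7 -32.9 -32.9 -33.  -33.1] [  7.5  -9.9 -36.3] xrange -13.991662399322067 13.99696367225063 pad inner y 1.9866843784512083
w3 1 15657 max z [-32.5 -32.5 -32.5 -32.6 -32.6] [  4.    4.9 -34.2] xrange -13.737321804087614 13.994002162193269 pad inner y 1.8275489455999245
```

Confirmed. The finger ends lie about 44 mm behind the reported TCP when open and about 31 mm behind near shut, so the real grasp height needs a TCP about 32 mm lower. I'll open, back off and re-measure.

Emit:
apply_moves(plan=[-1,0,0,0.02,0,-1,0,0,0.05,0,-1,0,0,0.08,0,-1,0,0,0.08,0,-1,0,0,0.08,0])

```text
clock: 6.97
position: [563.0, -102.1, 144.3]
ee_rot: [0.734, -0.679, 0.009, 0.006]
contact_force: [-0.2, -0.3, -0.4]
gripper_width: 60.6
```

```bash
python3 -c "
from h import *
st();s,d=snap('wrist','w4')
W=cloud(d,wristT(s,d))
for o in circ(W,88,100,box=(500,640,-380,-50)): print('top',o)
for o in circ(W,49,58,box=(500,640,-380,-50)): print('fl',o)
"
```

```text
t 6.9667 pos [ 563.  -102.1  144.3] yaw -175.61 zt [ 0.006 -0.021 -1.   ] j [ 0.12  0.34 -0.22  0.03 -1.01 -0.05] F [-0.2 -0.3 -0.4] w 60.6
top ([573.0, -239.5, 94.5], [573.4, -244.5], 28.0, 1010, (280, 16))
top ([566.8, -173.7, 94.9], [566.9, -173.5], 27.9, 1072, (281, 124))
top ([526.7, -107.8, 89.9], [524.0, -108.2], 21.8, 223, (325, 215))
fl ([572.9, -236.6, 54.9], [573.4, -244.7], 56.0, 2517, (279, 36))
fl ([567.5, -174.8, 55.0], [566.9, -173.3], 46.0, 1232, (280, 121))
fl ([550.8, -118.5, 54.4], [551.4, -114.3], 23.7, 136, (293, 189))
```

Punch a has been tipped by the opening fingers (the tip is at (340,212)). I'll let it settle while the arm holds still, then look again.

Emit:
apply_moves(plan=[-1,0,0,0.04,0,-1,0,0,0.08,0,-1,0,0,0.08,0,-1,0,0,0.08,0,-1,0,0,0.08,0,-1,0,0,0.08,0,-1,0,0,0.08,0,-1,0,0,0.08,0])

```text
clock: 7.68
position: [561.1, -102.2, 220.4]
ee_rot: [0.734, -0.679, 0.007, 0.009]
contact_force: [-0.1, -0.0, -0.1]
gripper_width: 85.5
```

```bash
python3 -c "
from h import *
st();s,d=snap('wrist','w5')
snap('scene','sc5');snap('top','t5')
a=cv2.resize(cv2.imread('pics/sc5.png')[100:240,150:350],(600,420),interpolation=2)
cv2.imwrite('pics/sc5c.png',a)
"
```

```text
t 7.6833 pos [ 561.1 -102.2  220.4] yaw -175.61 zt [-0.002 -0.022 -1.   ] j [ 0.12  0.28 -0.11  0.02 -1.19 -0.05] F [-0.1 -0.  -0.1] w 85.5
```

Punch a now lies on the bench beside the block at about (378,168), with its foot toward -x. It's reachable, so I'll recover it later by tilting it upright against the block's edge. First I'll move b, c and d using the corrected finger length, starting with b.

Emit:
apply_moves(plan=[-1,0.003,-0.036,0,0,-1,0.007,-0.072,0,0,-1,0.007,-0.072,-0.04,0,-1,0.007,-0.072,-0.08,0,-1,0.007,-0.072,-0.11,0,-1,0.007,-0.072,-0.13,0,-1,0.007,-0.072,-0.13,0])

```text
clock: 8.42
position: [564.8, -173.9, 86.6]
ee_rot: [0.733, -0.68, 0.003, 0.011]
contact_force: [-0.6, 0.2, -0.1]
gripper_width: 85.3
```

```bash
python3 -c "
from h import *
st();s,d=snap('wrist','w6')
T=wristT(s,d);W=cloud(d,T)
for o in circ(W,88,100,box=(500,640,-380,-50)): print('top',o)
d5=dict(np.load('pics/w5.npz'));W=cloud(d5,wristT({'position':d5['s_pos'],'ee_rot':d5['s_rot']},d5))
for lo,hi in ((8,60),(22,45)):
  for o in circ(W,lo,hi,box=(400,525,-180,-60)): print('a',o)
m=(W[...,2]>8)&(W[...,0]>400)&(W[...,0]<525)&(W[...,1]>-180)&(W[...,1]<-70)
p=W[m]; print(cv2.minAreaRect(p[:,:2].astype(np.float32)))
"
```

```text
t 8.4167 pos [ 564.8 -173.9   86.6] yaw -175.69 zt [-0.01 -0.02 -1.  ] j [-0.01  0.43 -0.24  0.03 -0.91  0.07] F [-0.6  0.2 -0.1] w 85.3
top ([573.3, -245.3, 94.9], [573.3, -245.0], 28.1, 1922, (273, 126))
top ([566.9, -175.1, 94.5], [566.8, -173.7], 28.5, 1565, (275, 250))
a ([443.6, -130.0, 28.5], [441.1, -128.6], 66.5, 1270, (377, 167))
a ([442.5, -129.7, 29.5], [441.0, -128.8], 66.2, 1161, (378, 168))
((467.2201232910156, -120.13398742675781), (120.2139892578125, 35.40578842163086), 18.707448959350586)
```

Emit:
apply_moves(plan=[-1,0,0,-0.02,0,-1,0,0,-0.04,0,-1,0,0,-0.052,0,-1,0,0,-0.06,0,-1,0,0,-0.06,0,-1,0,0,-0.06,0])

```text
clock: 8.97
position: [569.9, -174.3, 33.3]
ee_rot: [0.734, -0.679, 0.009, 0.007]
contact_force: [-0.3, 0.9, 0.2]
gripper_width: 85.2
```

```bash
python3 -c "
from h import *
st();s,d=snap('wrist','w7')
P=cloud(d,d['mount']);W=cloud(d,wristT(s,d))
for o in circ(W,88,100,box=(540,600,-200,-150)): print('top',o)
"
```

```text
t 8.9667 pos [ 569.9 -174.3   33.3] yaw -175.58 zt [ 0.003 -0.022 -1.   ] j [-0.01  0.5  -0.29  0.03 -0.78  0.07] F [-0.3  0.9  0.2] w 85.2
top ([567.0, -175.7, 94.3], [566.9, -173.9], 29.1, 3033, (286, 301))
```

Emit:
apply_moves(plan=[-1,-0.0015,0,-0.003,0,-1,-0.0015,0,-0.003,0,1,-0.0015,0,-0.003,0,1,-0.0015,0,-0.003,0,1,-0.0015,0,-0.003,0,1,-0.0015,0,-0.003,0,1,-0.0015,0,-0.003,0,1,-0.0015,0,-0.003,0])

```text
clock: 9.68
position: [567.0, -174.2, 29.1]
ee_rot: [0.734, -0.679, 0.007, 0.008]
contact_force: [-0.5, 0.8, 1.9]
gripper_width: 26.9
```

```bash
python3 -c "
from h import *
st();s,d=snap('wrist','w8')
P=cloud(d,d['mount']);W=cloud(d,wristT(s,d))
for o in circ(W,88,100,box=(540,600,-200,-150)): print('top',o)
m=(P[...,2]<-33)&(P[...,2]>-80)&(np.abs(P[...,1])>14);m[:200]=0
"
```

```text
t 9.6833 pos [ 567.  -174.2   29.1] yaw -175.61 zt [ 0.    -0.022 -1.   ] j [-0.01  0.5  -0.3   0.03 -0.77  0.07] F [-0.5  0.8  1.9] w 26.9
top ([568.7, -176.1, 94.6], [568.9, -178.4], 53.5, 4579, (276, 306))
```

Punch b is gripped and centred between the pads (width 26.9 mm). Next I'll lift it and carry it toward the rack.

Emit:
apply_moves(plan=[1,0,0,0.02,0,1,0,0,0.05,0,1,0,0,0.08,0,1,-0.006,0.025,0.09,0,1,-0.014,0.06,0.09,0,1,-0.023,0.1,0.09,-1,1,-0.032,0.14,0.09,-2,1,-0.041,0.18,0.09,-3])

```text
clock: 10.4
position: [524.8, 7.2, 118.2]
ee_rot: [0.715, -0.699, 0.007, 0.008]
contact_force: [0.5, 1.2, -3.0]
gripper_width: 26.6
```

Emit:
apply_moves(plan=[1,-0.009,0.04,0,0,1,-0.018,0.08,0,0,1,-0.027,0.12,0,0,1,-0.036,0.16,0,0,1,-0.045,0.2,0,0,1,-0.053,0.235,0,0,1,-0.059,0.258,0,0,1,-0.059,0.258,0,0])

```text
clock: 11.07
position: [466.3, 268.1, 118.2]
ee_rot: [0.717, -0.697, 0.007, 0.007]
contact_force: [-0.3, -0.2, -4.3]
gripper_width: 26.4
```

Emit:
apply_moves(plan=[1,0,0,0,0,1,0,0,0,0,1,0,0,0,0])

```text
clock: 11.32
position: [467.0, 262.7, 118.5]
ee_rot: [0.715, -0.699, 0.007, 0.009]
contact_force: [0.2, 0.3, -2.4]
gripper_width: 26.4
```

```bash
cat >> h.py <<'E'
def look(f,lo,hi,box):
    s=st();s,d=snap('wrist',f)
    W=cloud(d,wristT(s,d))
    for o in circ(W,lo,hi,box=box): print(o)
    return s,d,W
E
python3 -c "
from h import *
s,d,W=look('w9',43,51,(400,540,60,400))
t=snap('top','t9')[1]; Wt=cloud(t)
for o in circ(Wt,41,50,box=(400,540,60,400)): print('top',o)
"
```

```text
t 11.3167 pos [467.  262.7 118.5] yaw -178.68 zt [-0.002 -0.022 -1.   ] j [ 0.82  0.32 -0.32  0.02 -0.95 -0.81] F [ 0.2  0.3 -2.4] w 26.4
([474.1, 130.7, 46.6], [474.2, 121.2], 56.2, 1204, (272, 34))
([472.7, 192.0, 46.6], [472.5, 193.2], 66.1, 1830, (272, 123))
([471.1, 256.4, 46.7], [470.2, 264.6], 46.1, 637, (273, 205))
top ([469.3, 194.4, 44.8], [468.3, 192.9], 66.5, 146, (197, 256))
top ([470.4, 121.3, 44.9], [470.0, 120.6], 56.3, 135, (226, 256))
top ([456.1, 255.6, 44.8], [463.7, 262.1], 44.6, 47, (172, 260))
```

```bash
cat >> h.py <<'E'
def held(d,s,ztop,u0=225,u1=335,v0=215,v1=345):
    T=wristT(s,d);W=cloud(d,T)
    g=cv2.cvtColor(d['color'],cv2.COLOR_RGB2GRAY)
    for n,z in (('top',ztop),('flange',ztop-40)):
        m=(np.abs(W[...,2]-z)<5)&(g>175)
        k=np.zeros_like(m);k[v0:v1,u0:u1]=1;m&=k
        m=cv2.morphologyEx(m.astype(np.uint8),cv2.MORPH_OPEN,np.ones((3,3)))
        p=W[m>0]
        if len(p)>20:
            c,r=cv2.minEnclosingCircle(p[:,:2].astype(np.float32)); print(n,len(p),p[:,2].mean().round(1),np.round(c,1),round(2*r,1),'rel TCP',np.round(np.array(c)-s['position'][:2],1))
E
python3 -c "
from h import *
d=dict(np.load('pics/w9.npz'));s={'position':d['s_pos'],'ee_rot':d['s_rot']}
held(d,s,118.5+65)
"
```

```text
top 2400 184.6 [468.5 263.2] 28.4 rel TCP [1.5 0.5]
flange 1491 144.6 [468.  258.2] 44.3 rel TCP [ 1.  -4.5]
```

```bash
python3 -c "
from h import *
for f,zt in (('w8',94.3),('w9',183.8)):
    d=dict(np.load('pics/'+f+'.npz'));s={'position':d['s_pos'],'ee_rot':d['s_rot']}
    T=wristT(s,d);W=cloud(d,T);g=cv2.cvtColor(d['color'],cv2.COLOR_RGB2GRAY)
    for z,r in ((zt,14),(zt-40,23)):
        m=(np.abs(W[...,2]-z)<5)&(g>175);m[:215]=0;m[345:]=0;m[:,:225]=0;m[:,335:]=0
        m=cv2.morphologyEx(m.astype(np.uint8),cv2.MORPH_OPEN,np.ones((3,3)))>0
        p=W[m]; print(f,z,'ymin',np.sort(p[:,1])[[3,10,20]].round(1),'x',p[:,0].min().round(1),p[:,0].max().round(1),'center y from ymin',(np.sort(p[:,1])[10]+r).round(1),s['position'].round(1))
        A=np.c_[p[:,:2],np.ones(len(p))]; c=np.linalg.lstsq(A,p[:,2],rcond=None)[0]; print('  slope',np.degrees(c[:2]).round(1))
"
```

```text
w8 94.3 ymin [-187.5 -187.3 -187.1] x 555.1 581.8 center y from ymin -173.3 [ 567.  -174.2   29.1]
  slope [-1.   0.3]
w8 54.3 ymin [-196.1 -195.8 -195.7] x 547.0 590.4 center y from ymin -172.8 [ 567.  -174.2   29.1]
  slope [-1.1  0.1]
w9 183.8 ymin [249.6 249.8 249.9] x 452.3 481.5 center y from ymin 263.8 [467.  262.7 118.5]
  slope [-1.2  0.1]
w9 143.8 ymin [240.5 240.8 240.9] x 445.9 490.2 center y from ymin 263.8 [467.  262.7 118.5]
  slope [-1.  0.]
```

The held punch is upright, and its axis is 2 mm in x and 1 mm in y from die b. I'll correct that and lower it.

Emit:
apply_moves(plan=[1,0.001,0.001,-0.02,0,1,0.002,0.001,-0.04,0,1,0.002,0.001,-0.055,0,1,0.002,0.001,-0.064,0,1,0.002,0.001,-0.064,0,1,0.002,0.001,-0.064,0])

```text
clock: 11.92
position: [469.6, 264.4, 55.1]
ee_rot: [0.715, -0.699, 0.007, 0.008]
contact_force: [-0.9, 0.4, -2.6]
gripper_width: 26.6
```

```bash
python3 -c "
from h import *
s,d,W=look('w10',43,51,(400,540,60,400)); held(d,s,120)
"
```

```text
t 11.9167 pos [469.6 264.4  55.1] yaw -178.64 zt [-0.001 -0.022 -1.   ] j [ 0.82  0.4  -0.39  0.02 -0.8  -0.81] F [-0.9  0.4 -2.6] w 26.6
([473.6, 141.3, 46.6], [473.8, 131.0], 51.6, 1226, (277, 23))
([472.6, 191.2, 46.5], [472.6, 193.1], 66.5, 3424, (276, 121))
([470.6, 249.1, 46.9], [470.5, 262.1], 45.3, 659, (277, 219))
([467.9, 346.1, 46.6], [468.4, 337.5], 36.3, 663, (278, 347))
top 2415 121.2 [470.9 264.4] 28.9 rel TCP [ 1.3 -0. ]
flange 1487 81.2 [470.7 259.8] 44.2 rel TCP [ 1.  -4.6]
```

Emit:
apply_moves(plan=[1,0,0,-0.006,0,1,0,0,-0.012,0,1,0,0,-0.016,0,1,0,0,-0.019,0,1,0,0,-0.021,0,1,0,0,-0.022,0,1,0,0,-0.022,0])

```text
clock: 12.55
position: [469.1, 264.8, 32.7]
ee_rot: [0.716, -0.698, 0.007, 0.008]
contact_force: [-0.9, 0.4, -3.7]
gripper_width: 26.8
```

Emit:
apply_moves(plan=[1,0,0,-0.001,0,1,0,0,-0.0015,0,1,0,0,-0.0015,0])

```text
clock: 12.8
position: [469.7, 265.1, 32.2]
ee_rot: [0.716, -0.698, 0.008, 0.007]
contact_force: [-1.4, -0.7, 0.9]
gripper_width: 26.7
```

```bash
python3 -c "
from h import *
s,d,W=look('w11',43,51,(400,540,60,400)); held(d,s,97)
"
```

```text
t 12.8 pos [469.7 265.1  32.2] yaw -178.59 zt [ 0.    -0.021 -1.   ] j [ 0.82  0.43 -0.41  0.02 -0.74 -0.82] F [-1.4 -0.7  0.9] w 26.7
([473.5, 144.3, 46.6], [473.7, 137.6], 44.9, 1149, (277, 14))
([472.5, 190.8, 46.5], [472.5, 193.1], 66.5, 4555, (277, 119))
([470.7, 245.8, 47.4], [470.4, 258.4], 44.0, 425, (278, 225))
([468.5, 336.0, 46.4], [468.4, 336.1], 36.1, 944, (277, 358))
top 2399 98.3 [470.9 265.6] 28.8 rel TCP [1.2 0.5]
flange 1486 58.2 [471. 260.] 43.8 rel TCP [ 1.3 -5.1]
```

Emit:
apply_moves(plan=[1,0,0,-0.001,0,0.2,0,0,-0.001,0,-0.2,0,0,-0.001,0,-0.4,0,0,-0.001,0,-0.4,0,0,-0.001,0,-0.4,0,0,0.02,0,-0.4,0,0,0.05,0,-0.4,0,0,0.08,0])

```text
clock: 13.52
position: [468.7, 264.2, 111.4]
ee_rot: [0.716, -0.698, 0.007, 0.009]
contact_force: [0.6, 0.8, -1.0]
gripper_width: 59.9
```

```bash
python3 -c "
from h import *
s,d,W=look('w12',43,51,(400,540,60,400))
for o in circ(W,90,102,box=(400,540,60,400)): print('top',o)
for o in circ(W,53,61,box=(400,540,60,400)): print('fl',o)
"
```

```text
t 13.5167 pos [468.7 264.2 111.4] yaw -178.61 zt [-0.003 -0.024 -1.   ] j [ 0.82  0.33 -0.33  0.02 -0.93 -0.81] F [ 0.6  0.8 -1. ] w 59.9
([473.9, 132.9, 46.6], [474.3, 121.3], 56.0, 1156, (275, 33))
([472.7, 191.9, 46.6], [472.5, 193.3], 66.1, 1948, (275, 121))
([471.3, 246.0, 47.4], [470.9, 257.0], 42.8, 173, (275, 193))
([468.3, 337.9, 46.6], [467.9, 337.1], 36.9, 683, (276, 294))
top ([470.1, 264.3, 97.4], [470.3, 265.6], 28.8, 1279, (276, 238))
fl ([470.4, 256.9, 58.0], [470.2, 265.6], 46.3, 1194, (276, 210))
```

Punch b is home: its axis is within about 1 mm of the die's, and its shank top is at 97.4 mm against 97 nominal. Punch c is next.

Emit:
apply_moves(plan=[-0.6,0.006,-0.03,0.005,0,-0.6,0.014,-0.07,0.01,0,-0.6,0.022,-0.11,0.01,0,-0.6,0.03,-0.15,0.01,0,-0.6,0.038,-0.19,0.01,1,-0.6,0.047,-0.23,0.01,2,-0.6,0.055,-0.27,0.01,3,-0.6,0.063,-0.31,0.01,3])

```text
clock: 14.23
position: [532.3, -47.1, 121.4]
ee_rot: [0.734, -0.679, 0.008, 0.008]
contact_force: [1.1, 0.4, 0.0]
gripper_width: 68.3
```

Emit:
apply_moves(plan=[-0.6,0.008,-0.04,0,0,-0.6,0.016,-0.08,0,0,-0.6,0.024,-0.12,0,0,-0.6,0.032,-0.16,0,0,-0.6,0.04,-0.19,0,0,-0.6,0.041,-0.2,-0.02,0,-0.6,0.041,-0.2,-0.04,0,-0.6,0.041,-0.2,-0.04,0])

```text
clock: 14.9
position: [569.9, -245.5, 76.5]
ee_rot: [0.733, -0.681, 0.003, 0.01]
contact_force: [-1.3, 0.6, -1.2]
gripper_width: 68.1
```

```bash
python3 -c "
from h import *
s,d,W=look('w13',88,100,(500,640,-380,-50))
"
```

```text
t 14.9 pos [ 569.9 -245.5   76.5] yaw -175.8 zt [-0.008 -0.019 -1.   ] j [-0.14  0.49 -0.17  0.02 -0.92  0.19] F [-1.3  0.6 -1.2] w 68.1
([579.2, -317.8, 94.9], [579.2, -317.5], 28.0, 2179, (271, 124))
([573.3, -246.5, 94.4], [573.4, -245.2], 28.8, 1748, (273, 257))
```

Emit:
apply_moves(plan=[-0.6,0,0,-0.02,0,-0.6,0,0,-0.036,0,-0.6,0,0,-0.048,0,-0.6,0,0,-0.052,0,-0.6,0,0,-0.052,0,-0.6,0,0,-0.052,0,-0.6,0,0,-0.052,0])

```text
clock: 15.53
position: [574.4, -245.2, 31.0]
ee_rot: [0.734, -0.679, 0.009, 0.007]
contact_force: [0.9, 0.4, -0.5]
gripper_width: 68.6
```

```bash
python3 -c "
from h import *
s,d,W=look('w14',88,100,(500,640,-380,-50))
"
```

```text
t 15.5333 pos [ 574.4 -245.2   31. ] yaw -175.56 zt [ 0.003 -0.022 -1.   ] j [-0.13  0.54 -0.22  0.03 -0.81  0.19] F [ 0.9  0.4 -0.5] w 68.6
([579.1, -318.0, 94.9], [579.2, -317.6], 28.1, 4268, (283, 126))
([573.4, -247.1, 94.3], [573.1, -245.2], 29.2, 3140, (282, 303))
([613.5, -244.7, 94.2], [613.1, -240.0], 24.1, 793, (186, 301))
([538.3, -250.6, 94.3], [537.9, -245.9], 24.0, 815, (366, 301))
```

Emit:
apply_moves(plan=[-0.6,-0.002,0,-0.002,0,1,-0.002,0,-0.002,0,1,-0.002,0,-0.002,0,1,-0.002,0,-0.002,0,1,-0.002,0,-0.002,0,1,-0.002,0,-0.002,0,1,-0.002,0,-0.002,0])

```text
clock: 16.17
position: [571.5, -245.3, 27.8]
ee_rot: [0.734, -0.679, 0.008, 0.008]
contact_force: [-0.4, -0.5, 1.6]
gripper_width: 26.6
```

```bash
python3 -c "
from h import *
s=st();s,d=snap('wrist','w15');held(d,s,94)
"
```

```text
t 16.1667 pos [ 571.5 -245.3   27.8] yaw -175.6 zt [ 0.001 -0.022 -1.   ] j [-0.13  0.54 -0.23  0.03 -0.8   0.19] F [-0.4 -0.5  1.6] w 26.6
top 2487 95.2 [ 573.6 -248.7] 35.4 rel TCP [ 2.1 -3.4]
flange 2851 55.1 [ 573.1 -246.4] 55.1 rel TCP [ 1.6 -1.1]
```

Emit:
apply_moves(plan=[1,0,0,0.02,0,1,0,0,0.05,0,1,0,0,0.08,0,1,-0.008,0.03,0.09,0,1,-0.018,0.07,0.09,0,1,-0.029,0.11,0.09,-1,1,-0.04,0.15,0.09,-2,1,-0.051,0.19,0.09,-3])

```text
clock: 16.88
position: [518.0, -53.8, 116.1]
ee_rot: [0.715, -0.699, 0.006, 0.009]
contact_force: [0.6, 1.4, -3.8]
gripper_width: 27.0
```

Emit:
apply_moves(plan=[1,-0.011,0.04,0,0,1,-0.022,0.08,0,0,1,-0.033,0.12,0,0,1,-0.043,0.155,0,0,1,-0.048,0.176,0,0,1,-0.048,0.176,-0.02,0,1,-0.048,0.176,-0.045,0,1,-0.048,0.176,-0.06,0])

```text
clock: 17.55
position: [469.7, 120.5, 54.8]
ee_rot: [0.716, -0.698, 0.006, 0.01]
contact_force: [-0.2, -0.7, -4.0]
gripper_width: 26.8
```

Emit:
apply_moves(plan=[1,0,0,0,0,1,0,0,0,0])

```text
clock: 17.72
position: [471.1, 120.1, 56.3]
ee_rot: [0.716, -0.698, 0.007, 0.01]
contact_force: [-0.2, 0.4, -2.9]
gripper_width: 26.6
```

```bash
cat >> h.py <<'E'
def held2(d,s,ztop,rf):
    T=wristT(s,d);W=cloud(d,T);g=cv2.cvtColor(d['color'],cv2.COLOR_RGB2GRAY)
    for z,r in ((ztop,14),(ztop-40,rf)):
        m=(np.abs(W[...,2]-z)<5)&(g>175);m[:190]=0;m[345:]=0;m[:,:200]=0;m[:,355:]=0
        m=cv2.morphologyEx(m.astype(np.uint8),cv2.MORPH_OPEN,np.ones((3,3)))
        n,l,stt,_=cv2.connectedComponentsWithStats(m); i=1+np.argmax(stt[1:,4]); p=W[l==i]
        y=np.sort(p[:,1])[8]+r
        print('z',p[:,2].mean().round(1),'y from front edge',y.round(1),'x mid',((p[:,0].min()+p[:,0].max())/2).round(1),'span',np.ptp(p[:,0]).round(1))
E
python3 -c "
from h import *
s,d,W=look('w16',43,51,(400,540,60,400));held2(d,s,s['position'][2]+66,28)
for o in circ(W,90,102,box=(400,540,60,400)): print('top',o)
"
```

```text
t 17.7167 pos [471.1 120.1  56.3] yaw -178.61 zt [-0.004 -0.024 -1.   ] j [ 0.6   0.32 -0.52  0.03 -0.75 -0.59] F [-0.2  0.4 -2.9] w 26.6
([476.5, 100.4, 46.8], [474.6, 115.0], 54.4, 740, (270, 211))
([470.0, 216.9, 46.3], [470.6, 207.6], 56.4, 911, (276, 362))
z 123.7 y from front edge 120.6 x mid 472.9 span 26.5
z 83.7 y from front edge 120.8 x mid 472.6 span 55.1
top ([473.1, 109.8, 96.6], [472.8, 111.5], 39.8, 816, (276, 260))
top ([496.5, 116.0, 98.7], [496.7, 115.9], 5.9, 70, (227, 272))
top ([449.2, 114.8, 99.0], [448.9, 114.6], 6.1, 72, (325, 273))
```

Punch c hovers over die c, 1.5 mm short in x. I'll correct that and lower it.

Emit:
apply_moves(plan=[1,0.0015,0.0005,-0.004,0,1,0.0015,0.0005,-0.009,0,1,0.0015,0.0005,-0.014,0,1,0.0015,0.0005,-0.019,0,1,0.0015,0.0005,-0.022,0,1,0.0015,0.0005,-0.024,0,1,0.0015,0.0005,-0.025,0,1,0.0015,0.0005,-0.025,0])

```text
clock: 18.43
position: [473.7, 121.2, 32.2]
ee_rot: [0.716, -0.698, 0.007, 0.008]
contact_force: [0.1, 0.3, -3.9]
gripper_width: 26.7
```

Emit:
apply_moves(plan=[1,0,0,-0.0005,0,1,0,0,-0.0005,0])

```text
clock: 18.6
position: [473.9, 121.4, 32.1]
ee_rot: [0.716, -0.698, 0.007, 0.008]
contact_force: [-0.0, 0.3, -3.8]
gripper_width: 26.5
```

```bash
python3 -c "
from h import *
s=st();s,d=snap('wrist','w17');held2(d,s,97,28)
"
```

```text
t 18.6 pos [473.9 121.4  32.1] yaw -178.61 zt [-0.    -0.021 -1.   ] j [ 0.6   0.36 -0.54  0.03 -0.68 -0.59] F [-0.   0.3 -3.8] w 26.5
z 99.4 y from front edge 121.5 x mid 475.4 span 26.5
z 59.4 y from front edge 121.9 x mid 475.2 span 55.0
```

Emit:
apply_moves(plan=[1,-0.0005,0,-0.001,0,1,-0.0005,0,-0.002,0,1,-0.0005,0,-0.002,0,1,-0.0005,0,-0.002,0])

```text
clock: 18.98
position: [473.4, 121.4, 30.7]
ee_rot: [0.716, -0.698, 0.008, 0.008]
contact_force: [-2.1, -0.4, 4.4]
gripper_width: 26.9
```

Contact (+4.4 N). I'll release.

Emit:
apply_moves(plan=[0.2,0,0,0,0,-0.2,0,0,0,0,-0.6,0,0,0,0,-0.6,0,0,0,0,-0.6,0,0,0.02,0,-0.6,0,0,0.05,0,-0.6,0,0,0.08,0,-0.6,0,0,0.09,0])

```text
clock: 19.65
position: [475.7, 122.4, 124.1]
ee_rot: [0.716, -0.698, 0.009, 0.004]
contact_force: [0.4, 0.7, 0.5]
gripper_width: 68.6
```

```bash
python3 -c "
from h import *
s,d,W=look('w18',43,51,(400,540,60,400))
for o in circ(W,90,102,box=(400,540,60,400)): print('top',o)
for o in circ(W,53,61,box=(400,540,60,400)): print('fl',o)
"
```

```text
t 19.65 pos [475.7 122.4 124.1] yaw -178.55 zt [ 0.006 -0.019 -1.   ] j [ 0.6   0.23 -0.43  0.02 -0.91 -0.59] F [0.4 0.7 0.5] w 68.6
([469.2, 98.2, 47.4], [471.7, 110.2], 50.8, 164, (287, 182))
([472.5, 195.1, 46.5], [472.5, 193.0], 66.7, 1252, (280, 285))
([471.1, 246.8, 47.2], [470.1, 259.6], 44.6, 276, (279, 333))
top ([475.0, 120.4, 97.4], [474.7, 121.5], 28.6, 1138, (279, 228))
top ([471.6, 252.5, 92.3], [471.8, 254.7], 17.1, 73, (279, 374))
fl ([475.3, 113.5, 58.1], [474.7, 121.7], 56.5, 2001, (279, 203))
fl ([470.4, 256.1, 57.9], [470.0, 265.3], 46.9, 883, (280, 349))
```

```bash
python3 -c "
from h import *
d=dict(np.load('pics/w1.npz'));s={'position':d['s_pos'],'ee_rot':d['s_rot']}
W=cloud(d,wristT(s,d));c=d['color'].astype(int)
m=(c[...,0]>200)&(c[...,0]-c[...,1]>50)&(c[...,2]>90)
n,l,stt,_=cv2.connectedComponentsWithStats(m.astype(np.uint8))
for i in range(1,n):
    if stt[i,4]>300:
        p=W[l==i];p=p[~np.isnan(p[:,2])]; print(stt[i],p.min(0).round(0),p.max(0).round(0))
"
```

```text
[ 170   46   56   60 2341] [ 421. -344.   -1.] [ 489. -278.   67.]
[ 148  225   47   45 1312] [ 648. -379.   21.] [ 713. -314.   67.]
```

Emit:
apply_moves(plan=[-0.6,0.007,-0.03,0,0,-0.6,0.017,-0.07,0,0,-0.6,0.026,-0.11,0,0,-0.6,0.036,-0.15,0,0,-0.6,0.045,-0.19,0,1,-0.6,0.055,-0.23,0,2,-0.6,0.064,-0.27,0,3,-0.6,0.073,-0.31,0,3])

```text
clock: 20.37
position: [545.9, -190.7, 119.0]
ee_rot: [0.734, -0.679, 0.007, 0.008]
contact_force: [0.8, 0.3, -0.1]
gripper_width: 68.5
```

Emit:
apply_moves(plan=[-0.6,0.01,-0.04,0,0,-0.6,0.02,-0.08,0,0,-0.6,0.028,-0.115,0,0,-0.6,0.031,-0.129,-0.02,0,-0.6,0.031,-0.129,-0.045,0,-0.6,0.031,-0.129,-0.07,0,-0.6,0.031,-0.129,-0.083,0,-0.6,0.031,-0.129,-0.088,0])

```text
clock: 21.03
position: [574.5, -317.2, 27.5]
ee_rot: [0.733, -0.68, 0.004, 0.009]
contact_force: [-0.5, 0.2, -0.4]
gripper_width: 68.5
```

Emit:
apply_moves(plan=[-0.6,0,0,-0.001,0,-0.6,0,0,-0.001,0,-0.6,0,0,-0.001,0])

```text
clock: 21.28
position: [578.2, -317.9, 32.1]
ee_rot: [0.734, -0.679, 0.009, 0.007]
contact_force: [0.8, 0.4, 0.0]
gripper_width: 68.4
```

```bash
python3 -c "
from h import *
s,d,W=look('w19',88,100,(550,610,-380,-250))
"
```

```text
t 21.2833 pos [ 578.2 -317.9   32.1] yaw -175.58 zt [ 0.003 -0.023 -1.   ] j [-0.25  0.59 -0.12  0.03 -0.86  0.31] F [0.8 0.4 0. ] w 68.4
([579.3, -319.6, 94.3], [578.9, -317.9], 29.0, 3090, (277, 301))
```

The view shows steel punch d centred between the jaws at (277,300), with the pink look-alikes clear on both sides. I'll grip it.

Emit:
apply_moves(plan=[-0.6,0,0,-0.002,0,1,0,0,-0.002,0,1,0,0,-0.002,0,1,0,0,-0.002,0,1,0,0,-0.002,0,1,0,0,-0.002,0,1,0,0,-0.002,0])

```text
clock: 21.92
position: [577.7, -317.8, 29.5]
ee_rot: [0.734, -0.679, 0.008, 0.008]
contact_force: [0.6, 0.2, 3.3]
gripper_width: 27.2
```

Emit:
apply_moves(plan=[1,0,0,0.02,0,1,0,0,0.05,0,1,0,0,0.08,0,1,0,0,0.11,0,1,-0.005,0.03,0.11,0,1,-0.012,0.07,0.11,-1,1,-0.02,0.11,0.11,-2,1,-0.028,0.15,0.11,-3])

```text
clock: 22.58
position: [546.5, -166.0, 136.6]
ee_rot: [0.714, -0.7, 0.005, 0.009]
contact_force: [0.9, 1.4, -6.6]
gripper_width: 26.6
```

```bash
python3 -c "
from h import *
s=st()"
```

```text
t 22.5833 pos [ 546.5 -166.   136.6] yaw -178.8 zt [-0.006 -0.02  -1.   ] j [ 0.    0.35 -0.23  0.02 -1.    0.01] F [ 0.9  1.4 -6.6] w 26.6
```

Emit:
apply_moves(plan=[1,-0.009,0.04,0,0,1,-0.018,0.08,0,0,1,-0.027,0.12,0,0,1,-0.036,0.16,0,0,1,-0.045,0.2,0,0,1,-0.054,0.24,0,0,1,-0.063,0.28,0,0,1,-0.071,0.32,0,0])

```text
clock: 23.25
position: [475.5, 153.3, 137.3]
ee_rot: [0.715, -0.699, 0.006, 0.01]
contact_force: [-0.1, -0.2, -6.4]
gripper_width: 26.6
```

Emit:
apply_moves(plan=[1,-0.005,0.025,0,0,1,-0.008,0.04,0,0,1,-0.008,0.04,-0.02,0,1,-0.008,0.04,-0.05,0,1,-0.008,0.04,-0.07,0,1,-0.008,0.04,-0.08,0,1,-0.008,0.04,-0.08,0,1,-0.008,0.04,-0.08,0])

```text
clock: 23.92
position: [469.2, 191.4, 57.6]
ee_rot: [0.715, -0.699, 0.007, 0.01]
contact_force: [0.2, -0.2, -4.7]
gripper_width: 26.6
```

```bash
python3 -c "
from h import *
s,d,W=look('w20',43,51,(400,540,60,400));held2(d,s,s['position'][2]+66,33)
"
```

```text
t 23.9167 pos [469.2 191.4  57.6] yaw -178.63 zt [-0.004 -0.024 -1.   ] j [ 0.72  0.35 -0.47  0.02 -0.77 -0.71] F [ 0.2 -0.2 -4.7] w 26.6
([476.7, 167.0, 46.9], [474.5, 181.0], 60.8, 718, (267, 203))
z 123.3 y from front edge 191.8 x mid 470.7 span 26.3
z 83.4 y from front edge 191.9 x mid 470.7 span 65.3
```

Emit:
apply_moves(plan=[1,0.0012,0.001,-0.004,0,1,0.0012,0.001,-0.009,0,1,0.0012,0.001,-0.014,0,1,0.0012,0.001,-0.019,0,1,0.0012,0.001,-0.022,0,1,0.0012,0.001,-0.025,0,1,0.0012,0.001,-0.026,0,1,0.0012,0.001,-0.027,0])

```text
clock: 24.63
position: [471.2, 193.0, 32.4]
ee_rot: [0.716, -0.698, 0.007, 0.009]
contact_force: [-4.1, -0.5, 5.9]
gripper_width: 26.5
```

```bash
python3 -c "
from h import *
s=st();s,d=snap('wrist','w21');held2(d,s,97,33)
"
```

```text
t 24.6333 pos [471.2 193.   32.4] yaw -178.6 zt [-0.001 -0.023 -1.   ] j [ 0.72  0.39 -0.49  0.02 -0.71 -0.71] F [-4.1 -0.5  5.9] w 26.5
z 98.1 y from front edge 193.4 x mid 472.7 span 26.2
z 58.1 y from front edge 193.6 x mid 472.6 span 65.4
```

Contact, and the height matches home (98.1 mm, like b and c when seated). I'll release.

Emit:
apply_moves(plan=[0.2,0,0,0,0,-0.2,0,0,0,0,-0.6,0,0,0,0,-0.6,0,0,0,0,-0.6,0,0,0.02,0,-0.6,0,0,0.05,0,-0.6,0,0,0.08,0,-0.6,0,0,0.09,0])

```text
clock: 25.35
position: [474.1, 194.9, 126.6]
ee_rot: [0.716, -0.698, 0.008, 0.004]
contact_force: [0.3, 1.1, 0.1]
gripper_width: 68.4
```

Emit:
apply_moves(plan=[-0.6,0,-0.03,0.04,-7,-0.6,0,-0.07,0.08,-14,-0.6,0,-0.11,0.1,-21,-0.6,0,-0.15,0.1,-28,-0.6,0,-0.19,0.1,-35,-0.6,0,-0.23,0.1,-42,-0.6,0,-0.26,0.1,-49,-0.6,0,-0.28,0.1,-56])

```text
clock: 26.02
position: [471.0, -89.6, 222.4]
ee_rot: [-0.3, 0.954, -0.003, -0.01]
contact_force: [0.4, -0.0, 0.2]
gripper_width: 68.0
```

```bash
python3 -c "
from h import *
s,d,W=look('w22',90,102,(400,540,60,400))
t=snap('top','t22')
d5=dict(np.load('pics/w5.npz'));W=cloud(d5,wristT({'position':d5['s_pos'],'ee_rot':d5['s_rot']},d5))
W2=W
for f,W in (('w5',W2),('now',cloud(d,wristT(s,d)))):
  m=((W[...,2]>8)&(W[...,2]<60)&(W[...,0]>390)&(W[...,0]<505)&(W[...,1]>-180)&(W[...,1]<-80)).astype(np.uint8)
  n,l,stt,_=cv2.connectedComponentsWithStats(m)
  for i in range(1,n):
    if stt[i,4]>200:
        p=W[l==i]; print(f,stt[i],cv2.minAreaRect(p[:,:2].astype(np.float32)),p[:,2].max())
"
```

```text
t 26.0167 pos [471.  -89.6 222.4] yaw 124.94 zt [-0.017 -0.012 -1.   ] j [ 0.16  0.13 -0.29  0.01 -1.17 -1.12] F [ 0.4 -0.   0.2] w 68.0
([474.3, 119.4, 97.1], [475.2, 121.2], 29.0, 518, (427, 302))
([465.2, 190.7, 96.8], [470.2, 192.3], 26.9, 221, (478, 327))
([469.1, 262.4, 96.8], [470.3, 264.7], 29.9, 487, (518, 359))
w5 [ 350  150   57   36 1270] ((440.86737060546875, -128.8747100830078), (65.02942657470703, 34.69474792480469), 20.470787048339844) 39.30801439662031
now [ 247  113   36   58 1295] ((440.7266845703125, -129.45916748046875), (65.69953155517578, 35.389347076416016), 15.062420845031738) 39.01352525592631
```

b, c and d are placed. Punch a lies steady at about (441,-129), with its foot toward -x. I'll measure its axis and the real finger-end offsets so I can grip the shank near the flange, then tip it upright using the block's edge and side face.

```bash
python3 -c "
from h import *
d=dict(np.load('pics/w22.npz'));s={'position':d['s_pos'],'ee_rot':d['s_rot']}
T=wristT(s,d);W=cloud(d,T)
m=((W[...,2]>8)&(W[...,2]<60)&(W[...,0]>390)&(W[...,0]<505)&(W[...,1]>-180)&(W[...,1]<-80))
p=W[m]
mu=p[:,:2].mean(0)
# ridge: bins along rough axis
for ang in (195,197.5,200):
    a=np.radians(ang);u=np.array([np.cos(a),np.sin(a)]);n=np.array([-u[1],u[0]])
    t=(p[:,:2]-[441,-129])@u;w=(p[:,:2]-[441,-129])@n
    print(ang,'t range',t.min().round(1),t.max().round(1))
    if ang!=197.5: continue
    for b in range(-36,36,6):
        k=(t>=b)&(t<b+6)
        if k.sum()>10:
            zz=p[k,2]; kk=zz>zz.max()-2; print(b,k.sum(),'zmax',np.percentile(zz,97).round(1),'w ridge',w[k][kk].mean().round(1),'w range',w[k].min().round(1),w[k].max().round(1))
cv2.imwrite('pics/w22c.png',cv2.resize(cv2.imread('pics/w22.png')[90:190,220:320],None,fx=6,fy=6,interpolation=2))
for f,px in (('w8',[(240,264),(316,264),(236,264),(320,264)]),('w14',[(200,270),(352,270),(196,270)])):
    d=dict(np.load('pics/'+f+'.npz'));P=cloud(d,d['mount'])
    for u,v in px: print(f,u,v,P[v,u].round(1))
"
```

```text
195 t range -32.5 33.2
197.5 t range -32.4 33.0
-36 35 zmax 29.1 w ridge -0.5 w range -13.9 11.9
-30 111 zmax 30.4 w ridge -2.1 w range -15.6 12.0
-24 114 zmax 30.8 w ridge -1.5 w range -15.5 12.1
-18 113 zmax 31.4 w ridge -1.1 w range -15.2 12.3
-12 119 zmax 32.1 w ridge -0.9 w range -14.8 12.8
-6 122 zmax 32.5 w ridge -1.2 w range -14.7 12.8
0 123 zmax 33.0 w ridge -0.9 w range -14.4 13.1
6 138 zmax 37.3 w ridge -0.3 w range -17.4 17.1
12 172 zmax 38.1 w ridge -0.8 w range -18.0 17.6
18 121 zmax 32.6 w ridge -1.2 w range -17.3 14.5
24 88 zmax 31.3 w ridge 0.5 w range -9.3 10.1
30 39 zmax 29.4 w ridge 0.9 w range -7.3 8.7
200 t range -32.4 33.0
w8 240 264 [ 10.1 -18.9 -41.4]
w8 316 264 [ 10.4  17.4 -41.7]
w8 236 264 [ 10.  -20.8 -41.3]
w8 320 264 [  2.1  21.8 -26. ]
w14 200 270 [ 10.1 -36.7 -47.2]
w14 352 270 [  9.9  33.5 -46.7]
w14 196 270 [ 10.  -38.6 -47. ]
```

Emit:
apply_moves(plan=[-0.6,-0.01,-0.015,-0.02,-7,-0.6,-0.02,-0.03,-0.05,-14,-0.6,-0.026,-0.036,-0.08,-16,-0.6,-0.026,-0.036,-0.11,-16,-0.6,-0.026,-0.036,-0.14,-16,-0.6,-0.026,-0.036,-0.16,-16,-0.6,-0.026,-0.036,-0.17,-16,-0.6,-0.026,-0.036,-0.17,-16])

```text
clock: 26.78
position: [443.6, -122.2, 49.6]
ee_rot: [-0.169, 0.986, -0.001, -0.013]
contact_force: [-0.3, -0.2, 0.3]
gripper_width: 68.5
```

```bash
cat > lie.py <<'E'
from h import *
import sys
s=st();s,d=snap('wrist',sys.argv[1])
T=wristT(s,d);W=cloud(d,T)
m=((W[...,2]>8)&(W[...,2]<60)&(W[...,0]>390)&(W[...,0]<500)&(W[...,1]>-180)&(W[...,1]<-80)).astype(np.uint8)
n,l,stt,_=cv2.connectedComponentsWithStats(m);i=1+np.argmax(stt[1:,4]);p=W[l==i]
print(stt[i],cv2.minAreaRect(p[:,:2].astype(np.float32)))
hi=p[p[:,2]>35]; print('flange ridge',hi.mean(0).round(1),len(hi))
E
python3 lie.py w23
```

```text
t 26.7833 pos [ 443.6 -122.2   49.6] yaw 109.46 zt [-0.026 -0.006 -1.   ] j [ 0.09  0.3  -0.57  0.01 -0.73 -1.32] F [-0.3 -0.2  0.3] w 68.5
[ 242  175   52   96 3644] ((440.5466003417969, -128.6313934326172), (66.4202880859375, 35.10523986816406), 20.064241409301758)
flange ridge [ 428.6 -132.7   36.6] 386
```

```bash
python3 -c "
from h import *
d=dict(np.load('pics/w22.npz'));s={'position':d['s_pos'],'ee_rot':d['s_rot']}
W=cloud(d,wristT(s,d))
for u,v in [(352,193),(347,205),(330,232),(312,245),(243,264),(230,256),(265,224)]: print(u,v,W[v,u].round(1))
import numpy as np
T=np.array([445.5,-126]);ty=np.array([np.cos(np.radians(109.5)),np.sin(np.radians(109.5))])
print('fingers out',T+ty*50,T-ty*50)
"
```

```text
352 193 [429.   -3.4  21.4]
347 205 [445.    2.2  18.8]
330 232 [485.3   5.3  23.4]
312 245 [ 5.152e+02 -2.000e-01  1.610e+01]
243 264 [584.7 -62.9  29.9]
230 256 [583.8 -83.3  31.7]
265 224 [530.9 -65.9   2. ]
fingers out [428.80965704 -78.86792545] [ 462.19034296 -173.13207455]
```

Emit:
apply_moves(plan=[-0.6,0.0015,-0.0035,-0.015,0,-0.6,0.0015,-0.0035,-0.03,0,-0.6,0.0015,-0.0035,-0.04,0,-0.6,0.0015,-0.0035,-0.045,0,-0.6,0.0015,-0.0035,-0.045,0,-0.6,0.0015,-0.0035,-0.045,0])

```text
clock: 27.33
position: [447.8, -126.0, 7.8]
ee_rot: [-0.169, 0.986, -0.001, -0.01]
contact_force: [0.9, 0.3, 0.6]
gripper_width: 68.6
```

```bash
python3 lie.py w24
```

```text
t 27.3333 pos [ 447.8 -126.     7.8] yaw 109.44 zt [-0.019 -0.006 -1.   ] j [ 0.08  0.38 -0.61  0.01 -0.61 -1.32] F [0.9 0.3 0.6] w 68.6
[ 243  183   65  117 5498] ((440.1578063964844, -129.38339233398438), (65.53035736083984, 35.5848388671875), 17.979204177856445)
flange ridge [ 428.5 -133.    36.5] 605
```

Emit:
apply_moves(plan=[-0.6,-0.0015,-0.0005,-0.012,0,-0.6,-0.0015,-0.0005,-0.022,0,-0.6,-0.0015,-0.0005,-0.028,0,-0.6,-0.0015,-0.0005,-0.032,0,-0.6,-0.0015,-0.0005,-0.032,0,-0.6,-0.0015,-0.0005,-0.032,0])

```text
clock: 27.88
position: [445.8, -126.7, -24.7]
ee_rot: [-0.169, 0.986, -0.001, -0.011]
contact_force: [0.7, 0.0, 0.2]
gripper_width: 68.5
```

```bash
python3 lie.py w25
```

```text
t 27.8833 pos [ 445.8 -126.7  -24.7] yaw 109.41 zt [-0.02  -0.006 -1.   ] j [ 0.08  0.43 -0.64  0.01 -0.52 -1.32] F [0.7 0.  0.2] w 68.5
[ 235  201   80  141 7976] ((439.7344055175781, -129.02261352539062), (65.65187072753906, 35.67911911010742), 19.8856201171875)
flange ridge [ 428.2 -133.2   36.5] 897
```

Emit:
apply_moves(plan=[1,0,0,0,0,1,0,0,0,0,1,0,0,0,0,1,0,0,0,0,1,0,0,0,0,1,0,0,0,0])

```text
clock: 28.43
position: [445.9, -126.8, -24.6]
ee_rot: [-0.169, 0.986, -0.001, -0.01]
contact_force: [-0.1, -0.7, 4.6]
gripper_width: 26.0
```

```bash
python3 lie.py w26
```

```text
t 28.4333 pos [ 445.9 -126.8  -24.6] yaw 109.42 zt [-0.02  -0.006 -1.   ] j [ 0.08  0.43 -0.64  0.01 -0.52 -1.32] F [-0.1 -0.7  4.6] w 26.0
[  143   201   266   162 13560] ((438.2336730957031, -129.25039672851562), (66.2559814453125, 64.59884643554688), 65.411376953125)
flange ridge [ 438.7 -128.7   48.3] 5132
```

Emit:
apply_moves(plan=[1,0,0,0.02,0,1,0,0,0.05,0,1,0.01,0,0.08,-3,1,0.03,-0.005,0.09,-8,1,0.05,-0.01,0.09,-13,1,0.065,-0.015,0.09,-14.6,1,0.071,-0.015,0.09,-14.6,1,0.071,-0.015,0.09,-14.6])

```text
clock: 29.15
position: [516.6, -141.6, 63.8]
ee_rot: [-0.042, 0.999, 0.0, -0.012]
contact_force: [0.1, 0.6, -1.7]
gripper_width: 25.9
```

```bash
python3 -c "
from h import *
d=dict(np.load('pics/w22.npz'));s={'position':d['s_pos'],'ee_rot':d['s_rot']}
W=cloud(d,wristT(s,d));p=W[(np.abs(W[...,2]-31)<4)&(W[...,0]>500)&(W[...,0]<640)&(W[...,1]<-50)&(W[...,1]>-380)]
print(cv2.minAreaRect(p[:,:2].astype(np.float32)),p[:,2].mean())
q=(p[:,:2]-[570.2,-209.4]);a=np.radians(4.83);x=q@[np.cos(a),np.sin(a)];y=q@[-np.sin(a),np.cos(a)]
print(np.percentile(x,[0.5,2,98,99.5]),np.percentile(y,[.5,99.5]))
d=dict(np.load('pics/w1.npz'));s={'position':d['s_pos'],'ee_rot':d['s_rot']}
W=cloud(d,wristT(s,d));p=W[(np.abs(W[...,2]-31)<4)&(W[...,0]>500)&(W[...,0]<640)&(W[...,1]<-50)&(W[...,1]>-380)]
q=(p[:,:2]-[570.2,-209.4]);x=q@[np.cos(a),np.sin(a)];y=q@[-np.sin(a),np.cos(a)]
print(np.percentile(x,[0.5,2,98,99.5]),np.percentile(y,[.5,99.5]))
s=st();snap('wrist','w27');snap('scene','sc27')
"
```

```text
((570.6995239257812, -208.6880645751953), (64.88005065917969, 289.6943054199219), 4.813363552093506) 31.069999345472933
[-31.43278661 -30.7830828   30.01260358  31.42955153] [-142.1482779   143.14544395]
[-31.32263417 -31.16618455  31.25891968  31.57869422] [-141.65981658  143.19039119]
t 29.15 pos [ 516.6 -141.6   63.8] yaw 94.79 zt [-0.023 -0.    -1.   ] j [ 0.03  0.39 -0.37 -0.   -0.83 -1.52] F [ 0.1  0.6 -1.7] w 25.9
```

Block geometry is confirmed (64.9 × 290 mm, yaw 4.8°). Punch a is held level, with its foot away from the block and its shank end over the block's edge. I'll lower it slowly so the edge turns it foot-down.

Emit:
apply_moves(plan=[1,0,0,-0.02,0,1,0,0,-0.036,0,1,0,0,-0.046,0,1,0,0,-0.052,0,1,0,0,-0.055,0,1,0,0,-0.057,0,1,0,0,-0.058,0,1,0,0,-0.058,0])

```text
clock: 29.92
position: [516.8, -141.7, 7.4]
ee_rot: [-0.042, 0.999, 0.0, -0.01]
contact_force: [-0.5, -0.1, -1.6]
gripper_width: 25.5
```

Emit:
apply_moves(plan=[1,0,0,-0.001,0,1,0,0,-0.002,0,1,0,0,-0.003,0,1,0,0,-0.004,0,1,0,0,-0.004,0])

```text
clock: 30.33
position: [516.8, -141.8, 4.8]
ee_rot: [-0.042, 0.999, -0.0, -0.01]
contact_force: [-4.4, 2.2, 10.4]
gripper_width: 26.0
```

```bash
python3 -c "
from h import *
s=st();snap('wrist','w28');snap('scene','sc28')
cv2.imwrite('pics/sc28c.png',cv2.resize(cv2.imread('pics/sc28.png')[110:230,180:320],None,fx=4,fy=4,interpolation=2))"
```

```text
t 30.3333 pos [ 516.8 -141.8    4.8] yaw 94.84 zt [-0.021 -0.001 -1.   ] j [ 0.04  0.47 -0.43  0.   -0.69 -1.52] F [-4.4  2.2 10.4] w 26.0
```

Contact is at the predicted height, at 10 N. I'll press further and watch whether it turns.

Emit:
apply_moves(plan=[1,0,0,-0.001,0,1,0,0,-0.002,0,1,0,0,-0.003,0,1,0,0,-0.004,0,1,0,0,-0.004,0])

```text
clock: 30.85
position: [516.5, -141.9, 4.0]
ee_rot: [-0.043, 0.999, -0.0, -0.01]
contact_force: [-11.2, 4.7, 30.1]
gripper_width: 25.9
```

```bash
python3 -c "
from h import *
s=st();snap('wrist','w29')"
```

```text
t 30.85 pos [ 516.5 -141.9    4. ] yaw 94.92 zt [-0.021 -0.002 -1.   ] j [ 0.04  0.47 -0.43  0.   -0.69 -1.52] F [-11.2   4.7  30.1] w 25.9
```

No turn yet at 30 N. I'll use a longer lever, with the edge nearer the shank's end.

Emit:
apply_moves(plan=[1,0,0,0.008,0,1,-0.006,0,0.008,0,1,-0.006,0,0.008,0,1,-0.006,0,0,0,1,-0.006,0,-0.001,0,1,-0.006,0,-0.002,0,1,-0.006,0,-0.003,0,1,-0.006,0,-0.004,0])

```text
clock: 31.57
position: [507.4, -141.6, -6.5]
ee_rot: [-0.041, 0.999, 0.001, -0.014]
contact_force: [-3.1, 1.0, -3.2]
gripper_width: 26.0
```

```bash
python3 -c "
from h import *
s=st();snap('wrist','w30')"
```

```text
t 31.5667 pos [ 507.4 -141.6   -6.5] yaw 94.72 zt [-0.027 -0.    -1.   ] j [ 0.04  0.48 -0.46 -0.   -0.66 -1.52] F [-3.1  1.  -3.2] w 26.0
```

The end slid off the edge. I'll reset with the edge about 19 mm from the grip and press with more force, watching it (the wrist limit is 120 N).

Emit:
apply_moves(plan=[1,-0.002,0,0.015,0,1,0.003,0,0.018,0,1,0.003,0,0.018,0,1,0.003,0,0.012,0,1,0.003,0,0.008,0,1,0.003,0,0.006,0,1,0.003,0,0.004,0,1,0.003,0,0.002,0])

```text
clock: 32.28
position: [512.8, -141.8, -0.7]
ee_rot: [-0.043, 0.999, -0.0, -0.012]
contact_force: [-11.2, 6.0, 34.5]
gripper_width: 26.1
```

Emit:
apply_moves(plan=[1,0,0,-0.001,0,1,0,0,-0.002,0,1,0,0,-0.003,0])

```text
clock: 32.53
position: [512.5, -141.9, -2.1]
ee_rot: [-0.043, 0.999, -0.0, -0.012]
contact_force: [-10.2, 0.9, 27.4]
gripper_width: 26.0
```

```bash
python3 -c "
from h import *
s=st();snap('wrist','w31')"
```

```text
t 32.5333 pos [ 512.5 -141.9   -2.1] yaw 94.92 zt [-0.023 -0.002 -1.   ] j [ 0.04  0.48 -0.44  0.   -0.67 -1.52] F [-10.2   0.9  27.4] w 26.0
```

It's turning: the foot's hole is more foreshortened and the shank end has dropped in the view. I'll continue.

Emit:
apply_moves(plan=[1,0,0,-0.001,0,1,0,0,-0.002,0,1,0,0,-0.003,0,1,0,0,-0.004,0,1,0,0,-0.004,0])

```text
clock: 33.0
position: [511.8, -142.1, -6.2]
ee_rot: [-0.043, 0.999, -0.0, -0.012]
contact_force: [-11.9, 3.9, 31.6]
gripper_width: 26.1
```

Emit:
apply_moves(plan=[1,0,0,-0.001,0,1,0,0,-0.002,0,1,0,0,-0.003,0,1,0,0,-0.003,0])

```text
clock: 33.33
position: [511.5, -142.3, -9.1]
ee_rot: [-0.043, 0.999, -0.0, -0.012]
contact_force: [-14.5, 2.8, 32.9]
gripper_width: 25.9
```

```bash
python3 -c "
from h import *
s=st();snap('wrist','w32')"
```

```text
t 33.3333 pos [ 511.5 -142.3   -9.1] yaw 94.89 zt [-0.025 -0.002 -1.   ] j [ 0.04  0.49 -0.45  0.   -0.66 -1.52] F [-14.5   2.8  32.9] w 25.9
```

```bash
cat > ridge.py <<'E'
from h import *
import sys
for f in sys.argv[1:]:
    d=dict(np.load('pics/'+f+'.npz'));s={'position':d['s_pos'],'ee_rot':d['s_rot']}
    W=cloud(d,wristT(s,d));g=d['color'].astype(int)
    L=[]
    for v in range(195,350,5):
        p=np.nanmedian(W[v,275:280],axis=0); L.append((v,*p.round(1)))
    L=np.array(L); print(f); print(L.tolist())
    k=(L[:,0]>=270)&(L[:,0]<=335); q=L[k]
    print('slope deg (top up +)',np.degrees(np.arctan(np.polyfit(q[:,1],q[:,3],1)[0])).round(1), 'TCP',s['position'].round(1))
E
python3 ridge.py w29 w32
```

```text
w29
[[195.0, 484.6, -143.2, 1.7], [200.0, 477.7, -143.9, 39.7], [205.0, 479.4, -143.8, 42.0], [210.0, 481.8, -143.6, 42.0], [215.0, 479.8, -143.8, 56.3], [220.0, 482.0, -143.6, 56.4], [225.0, 483.8, -143.5, 57.3], [230.0, 485.7, -143.3, 58.3], [235.0, 488.4, -143.0, 57.2], [240.0, 490.0, -142.9, 58.6], [245.0, 491.5, -142.8, 60.6], [250.0, 493.0, -142.7, 62.4], [255.0, 494.1, -142.5, 64.8], [260.0, 495.9, -142.6, 65.6], [265.0, 498.5, -142.2, 65.0], [270.0, 500.8, -142.0, 65.0], [275.0, 505.5, -141.5, 60.3], [280.0, 508.1, -141.3, 60.0], [285.0, 510.5, -141.1, 60.2], [290.0, 512.9, -140.9, 60.2], [295.0, 515.5, -140.6, 60.0], [300.0, 518.3, -140.4, 59.5], [305.0, 521.0, -140.2, 59.3], [310.0, 523.4, -140.0, 59.7], [315.0, 525.9, -139.8, 59.7], [320.0, 529.1, -139.5, 59.0], [325.0, 532.0, -139.2, 58.7], [330.0, 534.5, -139.0, 59.0], [335.0, 537.3, -138.8, 59.0], [340.0, 540.6, -138.5, 58.5], [345.0, 566.3, -136.2, 31.2]]
slope deg (top up +) -5.6 TCP [ 516.5 -141.9    4. ]
w32
[[195.0, 476.5, -143.9, 1.4], [200.0, 471.2, -144.5, 32.8], [205.0, 472.9, -144.2, 34.9], [210.0, 475.0, -144
[... 173 characters left out ...]
2, -143.3, 48.1], [245.0, 486.2, -143.2, 48.5], [250.0, 488.2, -143.0, 49.1], [255.0, 490.6, -142.8, 48.8], [260.0, 494.1, -142.6, 46.5], [265.0, 496.1, -142.3, 47.3], [270.0, 498.0, -142.1, 48.0], [275.0, 500.1, -142.0, 48.6], [280.0, 502.3, -141.8, 49.0], [285.0, 504.4, -141.7, 49.3], [290.0, 506.2, -141.4, 50.5], [295.0, 508.4, -141.3, 50.9], [300.0, 510.1, -141.1, 51.9], [305.0, 512.0, -140.9, 52.5], [310.0, 514.2, -140.8, 53.0], [315.0, 516.6, -140.6, 53.2], [320.0, 518.1, -140.4, 54.5], [325.0, 519.9, -140.2, 55.3], [330.0, 522.3, -140.1, 55.6], [335.0, 524.3, -139.9, 56.2], [340.0, 526.4, -139.7, 56.6], [345.0, 528.4, -139.5, 57.4]]
slope deg (top up +) 18.0 TCP [ 511.5 -142.3   -9.1]
```

```bash
python3 -c "
from h import *
d=dict(np.load('pics/w32.npz'));s={'position':d['s_pos'],'ee_rot':d['s_rot']}
W=cloud(d,wristT(s,d));P=cloud(d,d['mount'])
for v in range(285,330,4): print(v,W[v,60].round(1),W[v,400].round(1),W[v,277].round(1))
print([ (u,P[275,u].round(1).tolist()) for u in (224,230,240,314,322,330)])
cv2.imwrite('pics/w32c.png',cv2.resize(cv2.imread('pics/w32.png')[190:380,190:370],None,fx=3.1,fy=3.1,interpolation=2))
"
```

```text
285 [ 543.3 -269.3    1. ] [525.6 -65.3   1.5] [ 503.7 -141.7   50.6]
289 [ 543.6 -266.9    4.7] [528.5 -64.5   1. ] [ 505.5 -141.5   50.7]
293 [ 542.5 -263.1   10.4] [530.8 -64.3   1.7] [ 506.9 -141.4   51.5]
297 [ 542.2 -260.2   14.7] [527.7 -68.8  11.7] [ 508.3 -141.3   52.5]
301 [ 542.4 -258.    18.1] [526.6 -71.4  17.9] [ 510.5 -141.1   52. ]
305 [ 542.6 -255.9   21.3] [526.7 -72.9  21.7] [ 512.7 -140.9   51.6]
309 [ 542.2 -253.3   25.2] [527.6 -73.7  24.2] [ 514.9 -140.7   51.3]
313 [ 541.9 -250.9   28.9] [527.6 -75.1  27.9] [ 515.9 -140.6   52.7]
317 [ 543.2 -250.1   30.4] [499.2 -98.7  73.9] [ 517.6 -140.5   53.1]
321 [ 545.1 -249.9   31. ] [499.6 -99.4  75.7] [ 519.  -140.4   54. ]
325 [ 547.3 -249.9   31.3] [500.  -99.9  77.3] [ 520.8 -140.2   54.2]
329 [ 550.7 -251.    30.2] [ 499.6 -101.1   80.2] [ 521.8 -140.1   55.5]
[(224, [5.8, -23.6, -45.0]), (230, [6.0, -20.7, -45.4]), (240, [9.5, -15.2, -51.5]), (314, [9.3, 18.0, -51.0]), (322, [5.3, 22.7, -44.0]), (330, [5.4, 26.5, -44.3])]
```

```bash
python3 -c "
from h import *
d=dict(np.load('pics/w32.npz'));P=cloud(d,d['mount'])
for v in (262,270,280,290,298,303,310,320,330,340,344): print(v,[(u,P[v,u].round(1).tolist()) for u in (238,241,243,245,247)])
"
```

```text
262 [(238, [9.7, -17.5, -39.5]), (241, [9.1, -16.2, -38.3]), (243, [9.2, -15.2, -38.4]), (245, [9.7, -14.1, -39.4]), (247, [12.8, -12.5, -45.4])]
270 [(238, [9.4, -16.7, -46.8]), (241, [8.7, -15.4, -45.4]), (243, [9.5, -14.3, -46.9]), (245, [9.2, -13.5, -46.4]), (247, [9.0, -12.6, -46.1])]
280 [(238, [9.5, -15.6, -55.8]), (241, [9.6, -14.3, -55.9]), (243, [9.5, -13.4, -55.8]), (245, [9.6, -12.6, -55.9]), (247, [8.5, -11.9, -54.0])]
290 [(238, [9.4, -14.7, -63.5]), (241, [9.2, -13.5, -63.3]), (243, [9.3, -12.7, -63.3]), (245, [9.1, -11.9, -63.1]), (247, [4.2, -11.9, -55.4])]
298 [(238, [9.6, -14.0, -69.6]), (241, [9.0, -13.0, -68.6]), (243, [9.8, -12.0, -69.8]), (245, [6.3, -11.8, -64.5]), (247, [1.1, -11.9, -56.8])]
303 [(238, [7.7, -14.0, -70.1]), (241, [6.9, -13.0, -69.0]), (243, [7.2, -12.1, -69.4]), (245, [4.3, -11.9, -65.1]), (247, [-0.9, -11.8, -57.6])]
310 [(238, [5.5, -13.9, -71.5]), (241, [3.9, -13.1, -69.3]), (243, [3.8, -12.3, -69.1]), (245, [1.0, -11.9, -65.2]), (247, [-4.1, -11.9, -58.2])]
320 [(238, [4.2, -13.5, -75.9]), (241, [-0.3, -13.1, -70.0]), (243, [-0.6, -12.4, -69.7]), (245, [-2.3, -11.8, -67.5]), (247, [-8.0, -11.8, -60.0])]
330 [(238, [0.8, -13.4, -77.3]), (241, [-5.3, -13.3, -69.8]), (243, [-6.4, -12.7, -68.5]), (245, [-6.2, -11.8, -68.7]), (247, [-12.3, -11.9, -61.2])]
340 [(238, [-3.2, -13.5, -78.0]), (241, [-9.8, -13.4, -70.3]), (243, [-10.3, -12.7, -69.7]), (245, [-10.3, -11.9, -69.7]), (247, [-34.0, -14.2, -42.2])]
344 [(238, [-5.9, -13.7, -77.1]), (241, [-12.1, -13.5, -70.0]), (243, [-12.2, -12.7, -69.9]), (245, [-12.8, -12.0, -69.3]), (247, [-37.7, -14.4, -40.9])]
```

Punch a has turned 18° but is also sliding in the grip. A better grip is on the flange: a shorter contact line and a much longer lever on the shank. I'll set it down gently on the bench and regrip there.

Emit:
apply_moves(plan=[1,0,0,0.02,0,1,-0.02,0,0.04,0,1,-0.05,0,0.04,0,1,-0.075,0,0.03,0,1,-0.075,0,0.015,0,1,-0.075,0,0.002,0,1,-0.075,0,-0.004,0,1,-0.075,0,-0.007,0])

```text
clock: 34.05
position: [437.7, -141.7, -21.3]
ee_rot: [-0.042, 0.999, 0.0, -0.012]
contact_force: [-0.3, -0.3, -1.4]
gripper_width: 25.9
```

```bash
python3 -c "
from h import *
s=st();snap('wrist','w33')"; python3 ridge.py w33
```

```text
t 34.05 pos [ 437.7 -141.7  -21.3] yaw 94.79 zt [-0.024 -0.001 -1.   ] j [ 0.04  0.43 -0.63 -0.   -0.54 -1.53] F [-0.3 -0.3 -1.4] w 25.9
w33
[[195.0, 399.8, -143.5, 1.5], [200.0, 402.5, -143.3, 1.1], [205.0, 399.0, -143.7, 23.2], [210.0, 400.9, -143.5, 24.4], [215.0, 402.7, -143.4, 26.1], [220.0, 404.9, -143.2, 26.2], [225.0, 406.7, -143.0, 27.6], [230.0, 408.2, -142.9, 29.8], [235.0, 408.6, -143.0, 34.7], [240.0, 410.1, -142.8, 36.6], [245.0, 412.3, -142.6, 36.5], [250.0, 413.9, -142.5, 37.8], [255.0, 416.2, -142.3, 38.0], [260.0, 419.9, -141.9, 34.7], [265.0, 422.1, -141.8, 35.0], [270.0, 423.7, -141.6, 36.6], [275.0, 426.3, -141.4, 36.0], [280.0, 428.0, -141.3, 37.2], [285.0, 430.3, -141.1, 37.5], [290.0, 431.9, -140.9, 38.8], [295.0, 434.6, -140.7, 38.2], [300.0, 436.4, -140.6, 39.3], [305.0, 438.4, -140.4, 40.1], [310.0, 440.7, -140.2, 40.3], [315.0, 442.5, -140.1, 41.3], [320.0, 444.9, -139.9, 41.4], [325.0, 447.1, -139.7, 41.8], [330.0, 449.2, -139.5, 42.3], [335.0, 450.7, -139.4, 43.5], [340.0, 453.3, -139.1, 43.6], [345.0, 455.1, -139.1, 44.5]]
slope deg (top up +) 14.5 TCP [ 437.7 -141.7  -21.3]
```

Emit:
apply_moves(plan=[1,0,0,-0.0025,0,1,0,0,-0.0025,0,0.3,0,0,-0.0025,0,-0.2,0,0,-0.0025,0,-0.6,0,0,-0.0025,0,-0.6,0,0,-0.0025,0,-0.6,0,0,0.02,0,-0.6,0,0,0.025,0])

```text
clock: 34.77
position: [439.8, -141.8, 6.7]
ee_rot: [-0.042, 0.999, -0.0, -0.009]
contact_force: [0.9, -0.7, 0.7]
gripper_width: 68.6
```

Emit:
apply_moves(plan=[-0.6,-0.01,0,0,0,-0.6,-0.02,0,0,0,-0.6,-0.02,0,0,0,-0.6,-0.02,0,0,0])

```text
clock: 35.1
position: [416.7, -141.8, 4.4]
ee_rot: [-0.042, 0.999, 0.0, -0.012]
contact_force: [0.6, 0.9, 0.6]
gripper_width: 68.3
```

```bash
python3 lie.py w34; python3 ridge.py w34
```

```text
t 35.1 pos [ 416.7 -141.8    4.4] yaw 94.78 zt [-0.024 -0.001 -1.   ] j [ 0.04  0.35 -0.66 -0.   -0.58 -1.53] F [0.6 0.9 0.6] w 68.3
[ 242  236   63  112 5113] ((438.4249267578125, -140.55941772460938), (65.62559509277344, 35.54008865356445), 5.062445640563965)
flange ridge [ 426.1 -141.7   36.5] 531
w34
[[195.0, 385.2, -142.9, 0.9], [200.0, 388.2, -142.6, 0.4], [205.0, 391.0, -142.4, 1.9], [210.0, 394.3, -142.1, 1.5], [215.0, 397.5, -141.9, 0.8], [220.0, 400.6, -141.6, 1.5], [225.0, 403.8, -141.3, 1.2], [230.0, 407.3, -141.0, 0.5], [235.0, 410.5, -140.7, 0.9], [240.0, 407.9, -141.0, 15.5], [245.0, 411.2, -140.7, 15.2], [250.0, 408.3, -141.1, 28.8], [255.0, 411.0, -140.8, 29.0], [260.0, 413.6, -140.6, 30.0], [265.0, 416.3, -140.4, 30.3], [270.0, 418.9, -140.1, 31.0], [275.0, 420.8, -140.0, 32.9], [280.0, 422.1, -139.9, 36.1], [285.0, 424.2, -139.7, 37.5], [290.0, 427.1, -139.5, 37.4], [295.0, 430.3, -139.2, 36.9], [300.0, 436.1, -138.7, 32.6], [305.0, 439.8, -138.4, 31.7], [310.0, 443.3, -138.1, 31.4], [315.0, 446.7, -137.9, 31.3], [320.0, 449.9, -137.6, 31.1], [325.0, 453.6, -137.2, 30.6], [330.0, 457.9, -136.8, 29.4], [335.0, 461.4, -136.6, 29.4], [340.0, 464.9, -136.2, 29.2], [345.0, 468.7, -136.0, 28.9]]
slope deg (top up +) -8.2 TCP [ 416.7 -141.8    4.4]
```

Emit:
apply_moves(plan=[-0.6,0.004,0,-0.012,0,-0.6,0.004,0,-0.022,0,-0.6,0.004,0,-0.028,0,-0.6,0.004,0,-0.031,0,-0.6,0.004,0,-0.032,0,-0.6,0.004,0,-0.032,0])

```text
clock: 35.65
position: [422.4, -141.7, -27.3]
ee_rot: [-0.042, 0.999, 0.0, -0.011]
contact_force: [0.7, 0.0, -0.0]
gripper_width: 68.5
```

```bash
python3 lie.py w35
```

```text
t 35.65 pos [ 422.4 -141.7  -27.3] yaw 94.8 zt [-0.022 -0.001 -1.   ] j [ 0.04  0.42 -0.68 -0.   -0.5  -1.53] F [ 0.7  0.  -0. ] w 68.5
[ 236  249   77  129 7265] ((437.7192687988281, -140.7559356689453), (64.38510131835938, 35.78786087036133), 4.155427932739258)
flange ridge [ 425.9 -141.8   36.5] 813
```

Emit:
apply_moves(plan=[1,-0.001,0,-0.001,0,1,-0.001,0,-0.001,0,1,-0.001,0,-0.001,0,1,-0.001,0,-0.001,0,1,-0.001,0,-0.001,0,1,-0.001,0,-0.001,0])

```text
clock: 36.2
position: [421.5, -141.6, -27.6]
ee_rot: [-0.042, 0.999, 0.0, -0.011]
contact_force: [-1.7, 2.5, 6.2]
gripper_width: 33.3
```

```bash
python3 lie.py w36;python3 ridge.py w36
```

```text
t 36.2 pos [ 421.5 -141.6  -27.6] yaw 94.8 zt [-0.021 -0.001 -1.   ] j [ 0.04  0.42 -0.68 -0.   -0.49 -1.53] F [-1.7  2.5  6.2] w 33.3
[  162   251   265   131 14486] ((437.40484619140625, -133.5111083984375), (64.79269409179688, 89.57524108886719), 4.6713361740112305)
flange ridge [ 418.  -138.3   49.8] 6236
w36
[[195.0, 381.8, -143.6, 1.6], [200.0, 384.6, -143.4, 0.6], [205.0, 386.9, -143.2, 1.3], [210.0, 389.5, -143.0, 1.3], [215.0, 392.2, -142.7, 0.9], [220.0, 394.7, -142.5, 1.4], [225.0, 397.3, -142.3, 1.2], [230.0, 400.1, -142.1, 1.2], [235.0, 403.0, -141.8, 0.6], [240.0, 405.8, -141.5, 0.5], [245.0, 408.1, -141.4, 1.5], [250.0, 410.9, -141.1, 1.3], [255.0, 407.5, -141.5, 15.1], [260.0, 410.2, -141.3, 14.4], [265.0, 412.7, -141.0, 14.7], [270.0, 408.0, -141.6, 29.1], [275.0, 410.0, -141.3, 29.6], [280.0, 412.2, -141.1, 29.9], [285.0, 414.4, -141.0, 30.2], [290.0, 417.1, -140.7, 29.9], [295.0, 418.7, -140.6, 31.3], [300.0, 419.9, -140.4, 33.1], [305.0, 422.2, -140.3, 33.5], [310.0, 422.1, -140.4, 37.2], [315.0, 424.6, -140.1, 37.1], [320.0, 427.3, -139.9, 36.6], [325.0, 429.6, -139.7, 37.0], [330.0, 435.9, -139.1, 32.1], [335.0, 438.9, -138.9, 31.6], [340.0, 441.5, -138.7, 31.6], [345.0, 444.2, -138.4, 31.7]]
slope deg (top up +) 9.8 TCP [ 421.5 -141.6  -27.6]
```

The flange is gripped (33 mm reading for a 36 mm flange). I'll go back to the block edge with the long lever.

Emit:
apply_moves(plan=[1,0,0,0.02,0,1,0.01,0,0.04,0,1,0.04,0,0.05,0,1,0.065,0,0.05,0,1,0.0765,0,0.05,0,1,0.0765,0,0.04,0,1,0.0765,0,0.034,0,1,0.0765,0,0.034,0])

```text
clock: 36.92
position: [494.5, -141.6, 3.3]
ee_rot: [-0.041, 0.999, 0.001, -0.014]
contact_force: [-0.9, 0.2, -2.7]
gripper_width: 33.3
```

```bash
python3 -c "
from h import *
s=st();snap('wrist','w37')"
```

```text
t 36.9167 pos [ 494.5 -141.6    3.3] yaw 94.72 zt [-0.028 -0.    -1.   ] j [ 0.04  0.45 -0.48 -0.   -0.67 -1.52] F [-0.9  0.2 -2.7] w 33.3
```

Now I'll lower it stepwise onto the edge.

Emit:
apply_moves(plan=[1,0,0,-0.003,0,1,0,0,-0.006,0,1,0,0,-0.009,0,1,0,0,-0.012,0,1,0,0,-0.014,0,1,0,0,-0.016,0])

```text
clock: 37.47
position: [494.3, -142.0, -9.4]
ee_rot: [-0.042, 0.999, 0.0, -0.014]
contact_force: [-7.8, 1.4, 10.4]
gripper_width: 33.6
```

```bash
python3 -c "
from h import *
s=st();snap('wrist','w38')"
```

```text
t 37.4667 pos [ 494.3 -142.    -9.4] yaw 94.76 zt [-0.028 -0.001 -1.   ] j [ 0.04  0.47 -0.49 -0.   -0.64 -1.52] F [-7.8  1.4 10.4] w 33.6
```

It turns easily now at 10 N, so I'll continue.

Emit:
apply_moves(plan=[1,0,0,-0.002,0,1,0,0,-0.004,0,1,0,0,-0.006,0,1,0,0,-0.008,0,1,0,0,-0.009,0,1,0,0,-0.01,0])

```text
clock: 38.02
position: [494.3, -141.9, -19.7]
ee_rot: [-0.041, 0.999, 0.0, -0.014]
contact_force: [-8.3, 0.8, 7.7]
gripper_width: 33.4
```

Emit:
apply_moves(plan=[1,0.002,0,-0.001,0,1,0.004,0,-0.001,0,1,0.006,0,-0.001,0,1,0.008,0,-0.001,0,1,0.009,0,-0.001,0])

```text
clock: 38.43
position: [495.5, -142.0, -22.8]
ee_rot: [-0.04, 0.999, 0.001, -0.022]
contact_force: [-16.4, 0.4, 7.5]
gripper_width: 33.4
```

```bash
python3 -c "
from h import *
s=st();snap('wrist','w39')
d=dict(np.load('pics/w39.npz'));s={'position':d['s_pos'],'ee_rot':d['s_rot']}
W=cloud(d,wristT(s,d))
print([W[v,277].round(1).tolist() for v in range(245,375,8)])"
```

```text
t 38.4333 pos [ 495.5 -142.   -22.8] yaw 94.59 zt [-0.044  0.    -0.999] j [ 0.03  0.5  -0.48 -0.   -0.63 -1.52] F [-16.4   0.4   7.5] w 33.4
[[485.1, -141.5, 0.7], [479.2, -142.2, 25.2], [481.5, -142.0, 28.7], [484.9, -141.7, 29.7], [485.9, -141.7, 35.2], [486.4, -141.7, 41.2], [489.9, -141.4, 41.6], [492.0, -141.3, 44.1], [497.4, -140.8, 41.5], [499.9, -140.6, 43.4], [502.7, -140.4, 44.9], [504.8, -140.2, 47.1], [508.1, -140.0, 47.9], [510.9, -139.7, 49.1], [513.6, -139.5, 50.5], [516.5, -139.3, 51.6], [518.9, -139.1, 53.3]]
```

Emit:
apply_moves(plan=[1,0.002,0,0.001,0,1,0.004,0,0.001,0,1,0.006,0,0.001,0,1,0.006,0,0.001,0])

```text
clock: 38.82
position: [499.4, -142.5, -22.2]
ee_rot: [-0.04, 0.999, 0.001, -0.024]
contact_force: [-19.2, -2.2, 7.3]
gripper_width: 33.5
```

```bash
cat > ax.py <<'E'
from h import *
import sys
f=sys.argv[1]
st();snap('wrist',f)
d=dict(np.load('pics/'+f+'.npz'));s={'position':d['s_pos'],'ee_rot':d['s_rot']}
W=cloud(d,wristT(s,d))
L=np.array([W[v,277] for v in range(245,374,6)]);print(L[:,[0,2]].round(0).tolist())
q=L[-8:];print('slope',np.degrees(np.arctan2(q[-1,2]-q[0,2],q[-1,0]-q[0,0])).round(1))
E
python3 ax.py w40
```

```text
t 38.8167 pos [ 499.4 -142.5  -22.2] yaw 94.55 zt [-0.048  0.    -0.999] j [ 0.03  0.5  -0.47 -0.   -0.65 -1.52] F [-19.2  -2.2   7.3] w 33.5
[[489.0, 1.0], [483.0, 25.0], [484.0, 28.0], [486.0, 30.0], [489.0, 31.0], [489.0, 35.0], [489.0, 41.0], [491.0, 42.0], [494.0, 43.0], [496.0, 44.0], [500.0, 42.0], [501.0, 44.0], [503.0, 45.0], [505.0, 46.0], [507.0, 47.0], [509.0, 48.0], [511.0, 50.0], [513.0, 51.0], [515.0, 52.0], [517.0, 53.0], [519.0, 54.0], [520.0, 56.0]]
slope 32.0
```

It's at 32° and rising. I'll keep pushing toward the block.

Emit:
apply_moves(plan=[1,0.002,0,0,0,1,0.004,0,0,0,1,0.006,0,0,0,1,0.008,0,0,0,1,0.01,0,0,0,1,0.01,0,0,0])

```text
clock: 39.37
position: [505.5, -142.3, -23.1]
ee_rot: [-0.039, 0.999, 0.002, -0.028]
contact_force: [-21.8, -0.5, 8.9]
gripper_width: 33.6
```

```bash
python3 ax.py w41
```

```text
t 39.3667 pos [ 505.5 -142.3  -23.1] yaw 94.49 zt [-0.056  0.001 -0.998] j [ 0.03  0.52 -0.45 -0.   -0.66 -1.52] F [-21.8  -0.5   8.9] w 33.6
[[487.0, 23.0], [489.0, 26.0], [491.0, 28.0], [493.0, 30.0], [492.0, 37.0], [493.0, 40.0], [495.0, 42.0], [497.0, 43.0], [500.0, 43.0], [503.0, 43.0], [505.0, 43.0], [506.0, 45.0], [508.0, 47.0], [511.0, 47.0], [512.0, 49.0], [514.0, 50.0], [516.0, 51.0], [517.0, 53.0], [519.0, 55.0], [521.0, 56.0], [523.0, 56.0], [524.0, 58.0]]
slope 37.7
```

Emit:
apply_moves(plan=[1,0.002,0,0.001,0,1,0.004,0,0.001,0,1,0.006,0,0.002,0,1,0.008,0,0.002,0,1,0.008,0,0.002,0])

```text
clock: 39.83
position: [509.9, -142.4, -22.1]
ee_rot: [-0.039, 0.999, 0.002, -0.031]
contact_force: [-27.4, -0.8, 8.1]
gripper_width: 33.8
```

```bash
python3 ax.py w42
```

```text
t 39.8333 pos [ 509.9 -142.4  -22.1] yaw 94.42 zt [-0.063  0.001 -0.998] j [ 0.03  0.52 -0.43 -0.01 -0.68 -1.52] F [-27.4  -0.8   8.1] w 33.8
[[491.0, 25.0], [493.0, 29.0], [495.0, 30.0], [497.0, 33.0], [496.0, 40.0], [498.0, 41.0], [500.0, 43.0], [502.0, 44.0], [505.0, 42.0], [507.0, 44.0], [509.0, 45.0], [511.0, 47.0], [513.0, 48.0], [515.0, 49.0], [516.0, 51.0], [518.0, 52.0], [520.0, 53.0], [521.0, 56.0], [523.0, 56.0], [525.0, 57.0], [526.0, 59.0], [528.0, 60.0]]
slope 34.3
```

Pressing down now has the better lever, so I'll ease off the sideways push and press down.

Emit:
apply_moves(plan=[1,-0.004,0,-0.002,0,1,-0.008,0,-0.005,0,1,-0.01,0,-0.008,0,1,-0.01,0,-0.01,0,1,-0.01,0,-0.01,0])

```text
clock: 40.3
position: [515.1, -142.3, -28.1]
ee_rot: [-0.041, 0.999, 0.0, -0.016]
contact_force: [-9.3, -1.1, 8.7]
gripper_width: 33.3
```

```bash
python3 ax.py w43
```

```text
t 40.3 pos [ 515.1 -142.3  -28.1] yaw 94.71 zt [-0.032 -0.001 -0.999] j [ 0.03  0.53 -0.45 -0.   -0.63 -1.52] F [-9.3 -1.1  8.7] w 33.3
[[495.0, 19.0], [497.0, 21.0], [495.0, 31.0], [496.0, 34.0], [498.0, 36.0], [501.0, 36.0], [504.0, 36.0], [505.0, 39.0], [506.0, 40.0], [508.0, 42.0], [509.0, 44.0], [511.0, 46.0], [512.0, 47.0], [514.0, 49.0], [515.0, 50.0], [516.0, 53.0], [517.0, 55.0], [518.0, 57.0], [520.0, 57.0], [521.0, 59.0], [523.0, 60.0], [523.0, 62.0]]
slope 56.3
```

At about 55° now. I'll push a bit lower and then toward the block.

Emit:
apply_moves(plan=[1,0.001,0,-0.002,0,1,0.003,0,-0.003,0,1,0.005,0,-0.003,0,1,0.007,0,-0.003,0,1,0.009,0,-0.003,0,1,0.01,0,-0.003,0])

```text
clock: 40.85
position: [517.0, -142.4, -30.9]
ee_rot: [-0.04, 0.999, 0.001, -0.024]
contact_force: [-24.4, 2.4, 24.7]
gripper_width: 33.6
```

```bash
python3 ax.py w44
```

```text
t 40.85 pos [ 517.  -142.4  -30.9] yaw 94.61 zt [-0.049 -0.    -0.999] j [ 0.03  0.54 -0.43 -0.   -0.65 -1.52] F [-24.4   2.4  24.7] w 33.6
[[498.0, 15.0], [495.0, 29.0], [497.0, 31.0], [499.0, 33.0], [502.0, 32.0], [503.0, 35.0], [505.0, 36.0], [506.0, 38.0], [508.0, 41.0], [509.0, 43.0], [510.0, 45.0], [512.0, 47.0], [513.0, 49.0], [514.0, 50.0], [516.0, 52.0], [516.0, 55.0], [517.0, 56.0], [519.0, 57.0], [519.0, 59.0], [521.0, 61.0], [522.0, 62.0], [523.0, 64.0]]
slope 60.5
```

The punch stands at about 58°, but the pads are about to meet the wall. The block's corner can reach in between the pads, so I'll back off, turn 45° and continue there.

Emit:
apply_moves(plan=[1,-0.015,0,0.01,0,1,-0.03,0.01,0.03,-7,1,-0.035,0.035,0.04,-14,1,-0.035,0.06,0.04,-21,1,-0.03,0.08,0.04,-28,1,-0.025,0.09,0.04,-35,1,-0.02,0.095,0.04,-42,1,-0.02,0.095,0.04,-45])

```text
clock: 41.57
position: [512.3, -45.4, 9.2]
ee_rot: [0.345, 0.939, 0.005, -0.009]
contact_force: [0.0, -0.4, -2.7]
gripper_width: 33.0
```

```bash
cat > pitch.py <<'E'
from h import *
import sys
f=sys.argv[1]
s=st();_,d=snap('wrist',f)
P=cloud(d,d['mount']); W=cloud(d,wristT(s,d))
L=np.array([np.nanmedian(P[v,275:280],axis=0) for v in range(235,374,6)]);print(L[:,[0,2]].round(0).tolist())
q=L[-8:];print('pitch in tool',np.degrees(np.arctan2(-(q[-1,2]-q[0,2]),-(q[-1,0]-q[0,0]))).round(1))
E
python3 pitch.py w45
```

```text
t 41.5667 pos [512.3 -45.4   9.2] yaw 49.62 zt [-0.013  0.015 -1.   ] j [ 0.22  0.43 -0.47 -0.03 -0.67 -2.47] F [ 0.  -0.4 -2.7] w 33.0
[[26.0, -42.0], [25.0, -47.0], [23.0, -49.0], [25.0, -59.0], [24.0, -62.0], [22.0, -63.0], [20.0, -65.0], [17.0, -64.0], [15.0, -66.0], [14.0, -68.0], [12.0, -69.0], [10.0, -71.0], [9.0, -73.0], [8.0, -75.0], [6.0, -76.0], [5.0, -78.0], [4.0, -80.0], [2.0, -81.0], [1.0, -83.0], [-1.0, -84.0], [-2.0, -86.0], [-2.0, -88.0], [-4.0, -89.0], [-5.0, -90.0]]
pitch in tool 48.9
```

Emit:
apply_moves(plan=[1,-0.0045,-0.0055,-0.01,0,1,-0.0045,-0.0055,-0.02,0,1,-0.0045,-0.0055,-0.03,0,1,-0.0045,-0.0055,-0.036,0,1,-0.0045,-0.0055,-0.037,0,1,-0.0015,-0.008,-0.037,0,1,0.0,-0.0095,-0.037,0,1,0.0015,-0.0105,-0.037,0])

```text
clock: 42.28
position: [513.3, -57.4, -27.7]
ee_rot: [0.344, 0.939, 0.005, -0.009]
contact_force: [-0.1, -0.3, -2.7]
gripper_width: 33.5
```

```bash
python3 pitch.py w46
```

```text
t 42.2833 pos [513.3 -57.4 -27.7] yaw 49.8 zt [-0.014  0.015 -1.   ] j [ 0.19  0.5  -0.49 -0.03 -0.59 -2.44] F [-0.1 -0.3 -2.7] w 33.5
[[26.0, -42.0], [25.0, -46.0], [24.0, -50.0], [25.0, -59.0], [24.0, -61.0], [22.0, -63.0], [20.0, -65.0], [17.0, -64.0], [15.0, -65.0], [14.0, -67.0], [12.0, -69.0], [10.0, -70.0], [9.0, -73.0], [7.0, -74.0], [6.0, -76.0], [5.0, -78.0], [4.0, -80.0], [2.0, -81.0], [1.0, -83.0], [-0.0, -84.0], [-2.0, -86.0], [-3.0, -88.0], [-5.0, -88.0], [-5.0, -91.0]]
pitch in tool 51.1
```

Emit:
apply_moves(plan=[1,0.0015,-0.0013,-0.001,0,1,0.003,-0.0026,-0.001,0,1,0.0046,-0.0039,-0.002,0,1,0.0061,-0.0052,-0.002,0,1,0.0076,-0.0065,-0.002,0,1,0.0092,-0.0078,-0.002,0,1,0.0107,-0.0091,-0.002,0])

```text
clock: 42.92
position: [515.6, -62.1, -30.7]
ee_rot: [0.345, 0.938, 0.004, -0.017]
contact_force: [-18.1, 33.1, 13.0]
gripper_width: 33.4
```

```bash
python3 pitch.py w47
```

```text
t 42.9167 pos [515.6 -62.1 -30.7] yaw 49.64 zt [-0.03   0.019 -0.999] j [ 0.18  0.51 -0.47 -0.04 -0.61 -2.42] F [-18.1  33.1  13. ] w 33.4
[[26.0, -41.0], [25.0, -46.0], [27.0, -57.0], [25.0, -59.0], [24.0, -62.0], [22.0, -64.0], [19.0, -62.0], [17.0, -64.0], [16.0, -67.0], [15.0, -69.0], [13.0, -71.0], [12.0, -73.0], [11.0, -75.0], [9.0, -77.0], [8.0, -79.0], [7.0, -81.0], [6.0, -83.0], [5.0, -84.0], [4.0, -86.0], [2.0, -88.0], [2.0, -90.0], [0.0, -91.0], [-0.0, -93.0], [-2.0, -94.0]]
pitch in tool 55.2
```

Emit:
apply_moves(plan=[1,0.002,-0.0013,0.001,0,1,0.004,-0.0026,0.002,0,1,0.006,-0.0039,0.002,0,1,0.008,-0.0045,0.002,0,1,0.008,-0.0045,0.002,0])

```text
clock: 43.38
position: [515.8, -69.9, -30.2]
ee_rot: [0.345, 0.938, -0.001, -0.024]
contact_force: [-23.9, 12.3, 12.8]
gripper_width: 33.0
```

```bash
python3 pitch.py w48
```

```text
t 43.3833 pos [515.8 -69.9 -30.2] yaw 49.6 zt [-0.046  0.016 -0.999] j [ 0.16  0.52 -0.46 -0.04 -0.64 -2.41] F [-23.9  12.3  12.8] w 33.0
[[27.0, -43.0], [29.0, -56.0], [28.0, -59.0], [26.0, -62.0], [23.0, -61.0], [22.0, -63.0], [21.0, -66.0], [19.0, -67.0], [18.0, -70.0], [17.0, -72.0], [16.0, -75.0], [15.0, -77.0], [13.0, -79.0], [12.0, -81.0], [12.0, -84.0], [11.0, -85.0], [10.0, -87.0], [9.0, -89.0], [8.0, -91.0], [7.0, -93.0], [6.0, -94.0], [6.0, -96.0], [3.0, -96.0], [-1.0, -94.0]]
pitch in tool 33.4
```

The shank is now at about 63°, but the flange is creeping toward the pads' front edge. The last part is better done the other way round: on the block's far (+x) side the wall pushes the foot under and the flange back into the pads. I'll check that the space there is free.

```bash
python3 -c "
from h import *
d=dict(np.load('pics/w22.npz'));s={'position':d['s_pos'],'ee_rot':d['s_rot']}
W=cloud(d,wristT(s,d))
for u,v in [(60,285),(100,300),(130,308),(160,322),(190,335),(205,342),(55,255),(212,345)]: print(u,v,W[v,u].round(1))
"
```

```text
60 285 [ 756.3 -248.5   24.1]
100 300 [ 746.5 -193.8   24.2]
130 308 [ 735.3 -154.    23.1]
160 322 [ 486.1 -127.1  308.7]
190 335 [ 495.7 -113.7  295.9]
205 342 [723.  -38.9  24.6]
55 255 [ 717.5 -271.6   25.1]
212 345 [741.6 -21.2   0.8]
```

Emit:
apply_moves(plan=[1,-0.015,0.012,0.005,0,1,-0.02,0.02,0.03,0,1,-0.02,0.02,0.065,0,1,-0.02,0.02,0.09,7,1,-0.02,0.01,0.09,14,1,0,-0.005,0.09,21,1,0.03,-0.02,0.09,28,1,0.06,-0.035,0.09,35])

```text
clock: 44.1
position: [591.8, -106.5, 62.9]
ee_rot: [0.042, 0.999, 0.001, -0.01]
contact_force: [0.3, 1.0, -1.6]
gripper_width: 32.5
```

```bash
python3 pitch.py w49
```

```text
t 44.1 pos [ 591.8 -106.5   62.9] yaw 85.17 zt [-0.02   0.003 -1.   ] j [ 0.09  0.48 -0.21 -0.01 -0.9  -1.74] F [ 0.3  1.  -1.6] w 32.5
[[26.0, -45.0], [25.0, -49.0], [27.0, -58.0], [25.0, -61.0], [23.0, -63.0], [22.0, -65.0], [19.0, -65.0], [17.0, -65.0], [15.0, -67.0], [14.0, -69.0], [12.0, -71.0], [10.0, -72.0], [10.0, -75.0], [8.0, -77.0], [6.0, -78.0], [6.0, -80.0], [4.0, -82.0], [2.0, -83.0], [1.0, -85.0], [0.0, -86.0], [-1.0, -88.0], [-2.0, -89.0], [-3.0, -91.0], [-4.0, -92.0]]
pitch in tool 52.5
```

Pulling away dragged the foot back a little (52°), but the space on the far side is free (the hammer is beyond x = 717). I'll go there and push the foot against the +x face.

Emit:
apply_moves(plan=[1,0.025,-0.02,0,5,1,0.042,-0.037,-0.01,9.6,1,0.042,-0.037,-0.035,9.6,1,0.042,-0.037,-0.06,9.6,1,0.042,-0.037,-0.075,9.6,1,0.042,-0.037,-0.08,9.6,1,0.042,-0.037,-0.08,9.6,1,0.042,-0.037,-0.08,9.6])

```text
clock: 44.82
position: [633.8, -142.9, -17.4]
ee_rot: [-0.038, 0.999, -0.0, -0.01]
contact_force: [0.1, 0.5, -1.0]
gripper_width: 32.7
```

```bash
python3 pitch.py w50
```

```text
t 44.8167 pos [ 633.8 -142.9  -17.4] yaw 94.41 zt [-0.021 -0.001 -1.   ] j [ 0.03  0.65 -0.15  0.   -0.8  -1.52] F [ 0.1  0.5 -1. ] w 32.7
[[26.0, -46.0], [25.0, -49.0], [26.0, -58.0], [25.0, -61.0], [23.0, -63.0], [22.0, -65.0], [18.0, -64.0], [16.0, -65.0], [15.0, -67.0], [13.0, -69.0], [12.0, -71.0], [10.0, -73.0], [9.0, -75.0], [8.0, -77.0], [7.0, -79.0], [5.0, -80.0], [4.0, -82.0], [2.0, -83.0], [1.0, -85.0], [1.0, -87.0], [-1.0, -88.0], [-2.0, -90.0], [-3.0, -91.0], [-4.0, -93.0]]
pitch in tool 52.8
```

Emit:
apply_moves(plan=[1,-0.006,-0.0005,0,0,1,-0.011,-0.001,0,0,1,-0.014,-0.001,0,0,1,-0.016,-0.0013,0,0,1,-0.018,-0.0015,0,0,1,-0.02,-0.0017,0.001,0,1,-0.022,-0.0018,0.001,0,1,-0.024,-0.002,0.002,0])

```text
clock: 45.53
position: [621.3, -143.9, -11.7]
ee_rot: [-0.04, 0.999, -0.001, 0.003]
contact_force: [17.5, 2.2, -6.0]
gripper_width: 32.5
```

```bash
python3 pitch.py w51
```

```text
t 45.5333 pos [ 621.3 -143.9  -11.7] yaw 94.58 zt [ 0.006 -0.001 -1.   ] j [ 0.03  0.61 -0.2   0.   -0.75 -1.52] F [17.5  2.2 -6. ] w 32.5
[[25.0, -43.0], [27.0, -55.0], [26.0, -57.0], [25.0, -60.0], [23.0, -62.0], [20.0, -62.0], [19.0, -64.0], [17.0, -67.0], [17.0, -70.0], [15.0, -71.0], [14.0, -74.0], [13.0, -76.0], [12.0, -78.0], [11.0, -81.0], [10.0, -83.0], [9.0, -85.0], [8.0, -86.0], [7.0, -88.0], [6.0, -90.0], [5.0, -92.0], [4.0, -93.0], [3.0, -95.0], [2.0, -97.0], [-2.0, -94.0]]
pitch in tool 38.6
```

63° at only 17 N, so I'll keep pushing.

Emit:
apply_moves(plan=[1,-0.002,0,-0.001,0,1,-0.004,0,-0.002,0,1,-0.006,-0.0005,-0.003,0,1,-0.008,-0.0005,-0.003,0,1,-0.01,-0.001,-0.003,0,1,-0.01,-0.001,-0.003,0])

```text
clock: 46.08
position: [621.3, -144.1, -10.6]
ee_rot: [-0.042, 0.999, -0.002, 0.013]
contact_force: [25.7, 5.1, 0.2]
gripper_width: 32.8
```

```bash
python3 pitch.py w52
```

```text
t 46.0833 pos [ 621.3 -144.1  -10.6] yaw 94.76 zt [ 0.026 -0.002 -1.   ] j [ 0.03  0.6  -0.22  0.   -0.72 -1.52] F [25.7  5.1  0.2] w 32.8
[[25.0, -42.0], [27.0, -54.0], [26.0, -58.0], [25.0, -60.0], [22.0, -61.0], [20.0, -62.0], [19.0, -65.0], [18.0, -67.0], [16.0, -70.0], [15.0, -72.0], [15.0, -75.0], [13.0, -77.0], [12.0, -79.0], [11.0, -82.0], [10.0, -83.0], [9.0, -85.0], [8.0, -87.0], [8.0, -89.0], [7.0, -91.0], [6.0, -93.0], [5.0, -94.0], [4.0, -96.0], [1.0, -95.0], [-12.0, -85.0]]
pitch in tool -6.2
```

Emit:
apply_moves(plan=[1,-0.002,0,-0.001,0,1,-0.004,0,-0.002,0,1,-0.006,-0.0005,-0.003,0,1,-0.008,-0.0005,-0.004,0,1,-0.01,-0.001,-0.004,0,1,-0.012,-0.001,-0.004,0,1,-0.012,-0.001,-0.004,0])

```text
clock: 46.72
position: [621.1, -144.0, -9.4]
ee_rot: [-0.044, 0.999, -0.003, 0.025]
contact_force: [36.5, 10.4, 5.4]
gripper_width: 32.7
```

```bash
python3 pitch.py w53
```

```text
t 46.7167 pos [ 621.1 -144.    -9.4] yaw 94.98 zt [ 0.051 -0.003 -0.999] j [ 0.03  0.59 -0.24  0.01 -0.69 -1.52] F [36.5 10.4  5.4] w 32.7
[[25.0, -41.0], [27.0, -54.0], [26.0, -57.0], [24.0, -60.0], [22.0, -61.0], [19.0, -61.0], [19.0, -65.0], [17.0, -67.0], [16.0, -70.0], [16.0, -73.0], [14.0, -75.0], [13.0, -77.0], [13.0, -80.0], [12.0, -82.0], [11.0, -84.0], [10.0, -86.0], [9.0, -88.0], [9.0, -91.0], [7.0, -92.0], [7.0, -94.0], [6.0, -96.0], [5.0, -97.0], [0.0, -95.0], [-11.0, -86.0]]
pitch in tool -5.2
```

The lever is short here. I'll raise the grip a few millimetres so the edge bears nearer the foot, and push again.

Emit:
apply_moves(plan=[1,0.01,0,0.004,0,1,0.016,0,0.008,0,1,0.012,0,0.008,0,1,0.008,0,0.008,0,1,0.004,0,0.007,0,1,0.0,0,0.007,0,1,-0.003,0,0.007,0,1,-0.003,0,0.007,0])

```text
clock: 47.43
position: [613.1, -145.7, -4.8]
ee_rot: [-0.043, 0.999, -0.003, 0.02]
contact_force: [32.7, 3.7, 0.4]
gripper_width: 32.3
```

```bash
python3 pitch.py w54
```

```text
t 47.4333 pos [ 613.1 -145.7   -4.8] yaw 94.9 zt [ 0.041 -0.004 -0.999] j [ 0.03  0.58 -0.25  0.01 -0.7  -1.52] F [32.7  3.7  0.4] w 32.3
[[23.0, -37.0], [19.0, -36.0], [23.0, -51.0], [22.0, -55.0], [20.0, -56.0], [18.0, -58.0], [17.0, -62.0], [17.0, -66.0], [17.0, -70.0], [16.0, -73.0], [16.0, -77.0], [15.0, -80.0], [15.0, -82.0], [14.0, -85.0], [14.0, -88.0], [14.0, -91.0], [14.0, -94.0], [12.0, -95.0], [10.0, -95.0], [7.0, -95.0], [-5.0, -84.0], [-5.0, -86.0], [-6.0, -89.0], [-6.0, -91.0]]
pitch in tool -7.7
```

Nearly vertical (84°). Now I'll back off, lift, and set it on the block's top between the pegs, where it can settle upright.

Emit:
apply_moves(plan=[1,0.015,0,0.005,0,1,0.02,0,0.03,0,1,0.015,0.002,0.05,0,1,0,0.004,0.055,0,1,-0.02,0.006,0.055,0,1,-0.033,0.008,0.055,0,1,-0.033,0.008,0.055,0,1,-0.033,0.008,0.055,0])

```text
clock: 48.15
position: [550.6, -138.8, 39.9]
ee_rot: [-0.038, 0.999, 0.0, -0.01]
contact_force: [-0.0, 0.5, -1.1]
gripper_width: 32.8
```

```bash
python3 pitch.py w55
```

```text
t 48.15 pos [ 550.6 -138.8   39.9] yaw 94.41 zt [-0.021 -0.001 -1.   ] j [ 0.04  0.46 -0.32 -0.   -0.81 -1.53] F [-0.   0.5 -1.1] w 32.8
[[4.0, 9.0], [-0.0, 8.0], [23.0, -51.0], [22.0, -55.0], [20.0, -57.0], [18.0, -58.0], [16.0, -60.0], [15.0, -63.0], [15.0, -67.0], [14.0, -70.0], [13.0, -72.0], [12.0, -75.0], [11.0, -78.0], [11.0, -81.0], [10.0, -83.0], [10.0, -86.0], [8.0, -87.0], [8.0, -90.0], [8.0, -92.0], [7.0, -94.0], [6.0, -95.0], [3.0, -95.0], [-0.0, -94.0], [-11.0, -86.0]]
pitch in tool -3.0
```

It sprang back to about 75°. I'll press the foot lightly on the block's top and drag it toward its foot side, so friction turns it the rest of the way.

Emit:
apply_moves(plan=[1,0.015,0.001,0,0,1,0.026,0.002,-0.015,0,1,0.026,0.002,-0.03,0,1,0.026,0.002,-0.037,0,1,0.026,0.002,-0.041,0,1,0.026,0.002,-0.044,0,1,0.025,0.002,-0.046,0,1,0.023,0.002,-0.047,0])

```text
clock: 48.87
position: [580.2, -136.9, 0.9]
ee_rot: [-0.041, 0.999, -0.001, -0.005]
contact_force: [-5.7, 7.0, 40.4]
gripper_width: 32.7
```

Emit:
apply_moves(plan=[1,-0.003,0,0,0,1,-0.006,0,0,0,1,-0.009,-0.001,0,0,1,-0.012,-0.001,0,0,1,-0.012,-0.001,0,0])

```text
clock: 49.28
position: [577.6, -137.1, 1.4]
ee_rot: [-0.041, 0.999, -0.002, 0.005]
contact_force: [7.8, 6.7, 22.5]
gripper_width: 32.8
```

```bash
python3 pitch.py w56
```

```text
t 49.2833 pos [ 577.6 -137.1    1.4] yaw 94.74 zt [ 0.011 -0.003 -1.   ] j [ 0.04  0.54 -0.31  0.   -0.71 -1.53] F [ 7.8  6.7 22.5] w 32.8
[[20.0, -30.0], [17.0, -30.0], [23.0, -51.0], [22.0, -54.0], [21.0, -58.0], [17.0, -57.0], [17.0, -61.0], [16.0, -64.0], [15.0, -68.0], [15.0, -71.0], [14.0, -74.0], [13.0, -77.0], [13.0, -80.0], [12.0, -83.0], [12.0, -85.0], [11.0, -88.0], [10.0, -89.0], [10.0, -92.0], [10.0, -94.0], [9.0, -96.0], [5.0, -95.0], [2.0, -94.0], [-8.0, -86.0], [-8.0, -89.0]]
pitch in tool -2.3
```

Emit:
apply_moves(plan=[1,-0.004,0,-0.001,0,1,-0.008,0,-0.002,0,1,-0.012,-0.001,-0.002,0,1,-0.016,-0.001,-0.002,0,1,-0.02,-0.0015,-0.002,0,1,-0.022,-0.002,-0.002,0])

```text
clock: 49.83
position: [562.6, -139.8, 1.3]
ee_rot: [-0.043, 0.999, -0.003, 0.012]
contact_force: [16.7, 4.4, 22.6]
gripper_width: 32.8
```

```bash
python3 pitch.py w57
```

```text
t 49.8333 pos [ 562.6 -139.8    1.3] yaw 94.88 zt [ 0.025 -0.004 -1.   ] j [ 0.04  0.51 -0.36  0.01 -0.67 -1.53] F [16.7  4.4 22.6] w 32.8
[[20.0, -30.0], [17.0, -30.0], [22.0, -50.0], [22.0, -55.0], [20.0, -56.0], [18.0, -58.0], [17.0, -61.0], [16.0, -65.0], [16.0, -69.0], [15.0, -72.0], [15.0, -75.0], [14.0, -79.0], [14.0, -82.0], [13.0, -84.0], [13.0, -87.0], [13.0, -90.0], [12.0, -92.0], [12.0, -94.0], [10.0, -95.0], [8.0, -95.0], [5.0, -94.0], [-7.0, -85.0], [-7.0, -87.0], [-7.0, -90.0]]
pitch in tool -6.2
```

Emit:
apply_moves(plan=[1,-0.004,0,-0.001,0,1,-0.008,0,-0.002,0,1,-0.01,-0.001,-0.003,0,1,-0.012,-0.001,-0.003,0,1,-0.012,-0.001,-0.003,0])

```text
clock: 50.3
position: [556.5, -140.7, 1.1]
ee_rot: [-0.044, 0.999, -0.003, 0.018]
contact_force: [18.0, 3.0, 31.0]
gripper_width: 32.7
```

```bash
python3 pitch.py w58
```

```text
t 50.3 pos [ 556.5 -140.7    1.1] yaw 95.02 zt [ 0.036 -0.005 -0.999] j [ 0.04  0.5  -0.39  0.01 -0.65 -1.53] F [18.  3. 31.] w 32.7
[[20.0, -30.0], [17.0, -30.0], [23.0, -51.0], [22.0, -55.0], [19.0, -55.0], [18.0, -58.0], [17.0, -62.0], [17.0, -66.0], [16.0, -69.0], [15.0, -72.0], [15.0, -76.0], [15.0, -79.0], [14.0, -82.0], [14.0, -85.0], [14.0, -88.0], [13.0, -90.0], [13.0, -93.0], [12.0, -95.0], [11.0, -95.0], [7.0, -94.0], [6.0, -95.0], [-6.0, -86.0], [-6.0, -88.0], [-6.0, -91.0]]
pitch in tool -6.3
```

About 84° with the foot pressed on the block, which is enough to settle upright. I'll release gently.

Emit:
apply_moves(plan=[1,0.004,0,0.002,0,0.4,0.005,0,0.004,0,0,0.006,0,0.004,0,-0.6,0.006,0,0.004,0,-0.6,0.006,0,0.004,0,-0.6,0.006,0,0.004,0])

```text
clock: 50.85
position: [535.5, -141.0, -8.0]
ee_rot: [-0.039, 0.999, -0.0, -0.01]
contact_force: [0.7, 1.5, 7.6]
gripper_width: 68.3
```

```bash
python3 pitch.py w59; python3 -c "
from h import *
d=dict(np.load('pics/w59.npz'));s={'position':d['s_pos'],'ee_rot':d['s_rot']}
W=cloud(d,wristT(s,d))
for o in circ(W,88,100,box=(500,640,-200,-90)): print('top',o)"
```

```text
t 50.85 pos [ 535.5 -141.    -8. ] yaw 94.43 zt [-0.019 -0.001 -1.   ] j [ 0.04  0.51 -0.4   0.   -0.68 -1.53] F [0.7 1.5 7.6] w 68.3
[[11.0, -8.0], [8.0, -9.0], [4.0, -9.0], [3.0, -15.0], [20.0, -56.0], [19.0, -60.0], [17.0, -61.0], [18.0, -68.0], [19.0, -74.0], [20.0, -80.0], [21.0, -85.0], [22.0, -89.0], [23.0, -94.0], [23.0, -98.0], [23.0, -100.0], [21.0, -100.0], [19.0, -100.0], [17.0, -101.0], [16.0, -101.0], [6.0, -93.0], [3.0, -93.0], [2.0, -94.0], [3.0, -97.0], [4.0, -100.0]]
pitch in tool -0.1
top ([523.6, -140.6, 93.9], [528.3, -140.5], 31.0, 5373, (277, 349))
top ([525.4, -171.5, 95.7], [528.5, -172.1], 21.5, 910, (168, 352))
top ([520.7, -110.1, 95.7], [524.6, -109.4], 21.7, 915, (385, 352))
top ([540.5, -196.1, 93.2], [543.0, -196.4], 26.3, 1765, (90, 381))
top ([539.4, -101.8, 95.3], [538.5, -102.2], 19.1, 53, (400, 403))
```

```bash
python3 pitch.py w60; python3 -c "
from h import *
snap('scene','sc60')
cv2.imwrite('pics/sc60c.png',cv2.resize(cv2.imread('pics/sc60.png')[110:230,180:320],None,fx=4,fy=4,interpolation=2))"; python3 pitch.py w61
```

```text
t 50.9 pos [ 535.5 -141.    -8. ] yaw 94.44 zt [-0.019 -0.001 -1.   ] j [ 0.04  0.51 -0.4   0.   -0.68 -1.53] F [-0.7  1.1  6.4] w 68.4
[[11.0, -9.0], [7.0, -9.0], [4.0, -9.0], [3.0, -16.0], [21.0, -58.0], [19.0, -59.0], [18.0, -63.0], [20.0, -71.0], [21.0, -78.0], [23.0, -84.0], [24.0, -90.0], [25.0, -94.0], [26.0, -98.0], [25.0, -100.0], [23.0, -100.0], [21.0, -100.0], [19.0, -100.0], [9.0, -91.0], [7.0, -92.0], [6.0, -93.0], [5.0, -94.0], [5.0, -97.0], [6.0, -100.0], [6.0, -103.0]]
pitch in tool 12.0
t 51.0 pos [ 535.5 -141.    -8. ] yaw 94.45 zt [-0.019 -0.001 -1.   ] j [ 0.04  0.51 -0.4   0.   -0.68 -1.53] F [0.5 0.5 7.4] w 68.7
[[11.0, -9.0], [8.0, -9.0], [4.0, -9.0], [3.0, -15.0], [21.0, -59.0], [19.0, -60.0], [18.0, -64.0], [20.0, -71.0], [21.0, -78.0], [23.0, -84.0], [24.0, -89.0], [25.0, -94.0], [26.0, -99.0], [24.0, -99.0], [22.0, -99.0], [21.0, -100.0], [19.0, -101.0], [10.0, -92.0], [8.0, -92.0], [6.0, -93.0], [4.0, -94.0], [5.0, -97.0], [6.0, -101.0], [7.0, -103.0]]
pitch in tool 11.7
```

Punch a stands on the block, leaning about 12° toward -x against the palm. That's within its self-righting range, so I'll lift straight up to free it.

Emit:
apply_moves(plan=[-0.6,0,0,0.015,0,-0.6,0,0,0.035,0,-0.6,0,0,0.07,0,-0.6,0,0,0.1,0,-0.6,0,0,0.1,0,-0.6,0,0,0.1,0])

```text
clock: 51.55
position: [534.7, -140.8, 92.3]
ee_rot: [-0.038, 0.999, 0.0, -0.009]
contact_force: [0.3, -0.5, -0.9]
gripper_width: 68.4
```

```bash
python3 -c "
from h import *
s,d,W=look('w62',88,100,(500,640,-200,-90))
for o in circ(W,49,58,box=(500,640,-200,-90)): print('fl',o)
"
```

```text
t 51.55 pos [ 534.7 -140.8   92.3] yaw 94.38 zt [-0.019 -0.    -1.   ] j [ 0.04  0.38 -0.3  -0.   -0.91 -1.53] F [ 0.3 -0.5 -0.9] w 68.4
```

It tipped over onto the bench on the -x side (foot toward the block, top toward -x). The time is 51.6 s, so there's room to repeat this faster with what I've learned, and this time I'll avoid the springy release. I'll measure its pose.

```bash
cat > lie2.py <<'E'
from h import *
import sys
s=st();s,d=snap('wrist',sys.argv[1])
W=cloud(d,wristT(s,d))
m=((W[...,2]>8)&(W[...,2]<45)&(W[...,0]>400)&(W[...,0]<531)&(W[...,1]>-180)&(W[...,1]<-90)).astype(np.uint8)
n,l,stt,_=cv2.connectedComponentsWithStats(m);i=1+np.argmax(stt[1:,4]);p=W[l==i]
print(stt[i],cv2.minAreaRect(p[:,:2].astype(np.float32)),p.min(0).round(1),p.max(0).round(1))
hi=p[p[:,2]>35]; print('flange ridge',hi.mean(0).round(1),hi.min(0).round(1),hi.max(0).round(1),len(hi))
E
python3 - <<'E'
import numpy as np,sys
sys.path.insert(0,'.')
from h import *
d=dict(np.load('pics/w62.npz'));s={'position':d['s_pos'],'ee_rot':d['s_rot']}
W=cloud(d,wristT(s,d))
m=((W[...,2]>8)&(W[...,2]<45)&(W[...,0]>400)&(W[...,0]<531)&(W[...,1]>-180)&(W[...,1]<-90)).astype(np.uint8)
n,l,stt,_=cv2.connectedComponentsWithStats(m);i=1+np.argmax(stt[1:,4]);p=W[l==i]
print(stt[i],cv2.minAreaRect(p[:,:2].astype(np.float32)),p.min(0).round(1),p.max(0).round(1))
hi=p[p[:,2]>35]; print('flange ridge',hi.mean(0).round(1),hi.min(0).round(1),hi.max(0).round(1),len(hi))
E
```

```text
[ 254  119   44   84 2850] ((492.35552978515625, -143.4261474609375), (63.98265838623047, 34.34476089477539), 4.35066032409668) [ 459.7 -160.    10.6] [ 524.6 -125.    38.5]
flange ridge [ 504.2 -142.7   36.5] [ 498.9 -152.9   35. ] [ 509.9 -133.5   38.5] 288
```

Emit:
apply_moves(plan=[-0.6,-0.015,-0.0005,-0.015,0,-0.6,-0.027,-0.001,-0.04,0,-0.6,-0.027,-0.001,-0.07,0,-0.6,-0.027,-0.001,-0.095,0,-0.6,-0.027,-0.001,-0.11,0,-0.6,-0.027,-0.001,-0.116,0,-0.6,-0.027,-0.001,-0.117,0,-0.6,-0.027,-0.001,-0.117,0])

```text
clock: 52.27
position: [506.6, -141.9, -26.8]
ee_rot: [-0.038, 0.999, 0.0, -0.012]
contact_force: [-0.4, -1.2, 0.9]
gripper_width: 68.1
```

```bash
python3 lie2.py w63
```

```text
t 52.2667 pos [ 506.6 -141.9  -26.8] yaw 94.4 zt [-0.024 -0.001 -1.   ] j [ 0.04  0.51 -0.47 -0.   -0.61 -1.53] F [-0.4 -1.2  0.9] w 68.1
[ 234  186   78  144 8583] ((491.97900390625, -143.72998046875), (65.0843734741211, 35.65870666503906), 4.59178352355957) [ 459.2 -160.7    8. ] [ 524.5 -124.6   39.1]
flange ridge [ 503.6 -142.8   36.5] [ 498.1 -152.9   35. ] [ 509.5 -132.5   39.1] 851
```

Emit:
apply_moves(plan=[1,0.0005,0,0.001,0,1,0.0005,0,0.001,0,1,0.0005,0,0.001,0,1,0.0005,0,0.001,0,1,0.0005,0,0.001,0,1,0,0,0.03,0,1,0,0,0.06,0,1,0.01,0,0.08,0])

```text
clock: 52.98
position: [515.5, -141.7, 55.5]
ee_rot: [-0.038, 0.999, 0.0, -0.011]
contact_force: [0.5, -0.3, -2.8]
gripper_width: 33.0
```

Emit:
apply_moves(plan=[1,0.03,0,0.005,0,1,0.07,0.001,0.005,0,1,0.1,0.002,0.005,0,1,0.113,0.002,0,0,1,0.113,0.002,-0.02,0,1,0.113,0.002,-0.035,0,1,0.113,0.002,-0.045,0,1,0.113,0.002,-0.05,0])

```text
clock: 53.65
position: [629.4, -139.6, 2.6]
ee_rot: [-0.038, 0.999, 0.0, -0.012]
contact_force: [-0.6, 2.4, 6.5]
gripper_width: 33.2
```

```bash
cat > p2.py <<'E'
from h import *
import sys
f=sys.argv[1]
s=st();_,d=snap('wrist',f)
P=cloud(d,d['mount'])
L=np.array([(v,*np.nanmedian(P[v,274:281],axis=0)[[0,2]]) for v in range(150,340,7)]);print(L.round(0).astype(int).tolist())
E
python3 p2.py w64
```

```text
t 53.65 pos [ 629.4 -139.6    2.6] yaw 94.38 zt [-0.024 -0.    -1.   ] j [ 0.03  0.62 -0.14 -0.   -0.84 -1.53] F [-0.6  2.4  6.5] w 33.2
[[150, 62, -27], [157, 59, -27], [164, 55, -27], [171, 52, -28], [178, 48, -27], [185, 47, -36], [192, 49, -55], [199, 46, -56], [206, 43, -55], [213, 40, -55], [220, 37, -55], [227, 34, -55], [234, 31, -56], [241, 28, -56], [248, 25, -56], [255, 21, -56], [262, 18, -56], [269, 15, -56], [276, 12, -56], [283, 10, -59], [290, 8, -61], [297, 4, -60], [304, 1, -61], [311, -8, -53], [318, -13, -52], [325, -58, 0], [332, -63, 0], [339, -69, 0]]
```

Now press down on the edge.

Emit:
apply_moves(plan=[1,0,0,-0.003,0,1,0,0,-0.006,0,1,0,0,-0.009,0,1,0,0,-0.012,0,1,0,0,-0.015,0,1,0,0,-0.018,0,1,0,0,-0.02,0,1,0,0,-0.021,0])

```text
clock: 54.37
position: [636.0, -140.0, -12.6]
ee_rot: [-0.039, 0.999, -0.001, -0.004]
contact_force: [4.7, 0.8, 7.3]
gripper_width: 33.3
```

```bash
python3 p2.py w65
```

```text
t 54.3667 pos [ 636.  -140.   -12.6] yaw 94.53 zt [-0.008 -0.002 -1.   ] j [ 0.03  0.64 -0.15  0.   -0.79 -1.53] F [4.7 0.8 7.3] w 33.3
[[150, 64, -43], [157, 61, -43], [164, 58, -43], [171, 55, -44], [178, 53, -49], [185, 51, -54], [192, 48, -54], [199, 45, -54], [206, 46, -67], [213, 45, -71], [220, 44, -74], [227, 40, -72], [234, 37, -71], [241, 34, -70], [248, 31, -69], [255, 27, -68], [262, 24, -66], [269, 20, -65], [276, 16, -64], [283, 12, -62], [290, 8, -61], [297, 6, -63], [304, 2, -63], [311, -3, -61], [318, -42, -14], [325, -47, -14], [332, -52, -14], [339, -57, -14]]
```

Emit:
apply_moves(plan=[1,0.003,0,0.012,0,1,-0.003,-0.0005,0.014,0,1,-0.008,-0.0005,0.012,0,1,-0.008,-0.0005,0.008,0,1,-0.008,-0.0005,0.004,0,1,-0.008,-0.0005,0,0,1,-0.008,-0.0005,-0.004,0,1,-0.008,-0.0005,-0.006,0])

```text
clock: 55.08
position: [626.6, -140.4, -19.8]
ee_rot: [-0.04, 0.999, -0.001, -0.006]
contact_force: [4.8, 1.8, 9.3]
gripper_width: 33.3
```

```bash
python3 p2.py w66
```

```text
t 55.0833 pos [ 626.6 -140.4  -19.8] yaw 94.53 zt [-0.012 -0.002 -1.   ] j [ 0.03  0.64 -0.18  0.   -0.77 -1.53] F [4.8 1.8 9.3] w 33.3
[[150, 65, -51], [157, 62, -50], [164, 59, -51], [171, 56, -50], [178, 53, -50], [185, 50, -50], [192, 47, -50], [199, 50, -70], [206, 48, -72], [213, 46, -73], [220, 42, -70], [227, 38, -67], [234, 36, -68], [241, 34, -71], [248, 38, -84], [255, 36, -86], [262, 34, -87], [269, 32, -86], [276, 27, -83], [283, 21, -78], [290, 15, -73], [297, 8, -66], [304, 3, -64], [311, 0, -65], [318, -36, -21], [325, -41, -21], [332, -46, -22], [339, -51, -22]]
```

40° at only 9 N. Same again, closer in.

Emit:
apply_moves(plan=[1,0.002,0,0.01,0,1,-0.004,-0.0005,0.014,0,1,-0.008,-0.0005,0.013,0,1,-0.008,-0.0005,0.01,0,1,-0.008,-0.0005,0.007,0,1,-0.008,-0.0005,0.004,0,1,-0.008,-0.0005,0,0,1,-0.008,-0.0005,-0.002,0])

```text
clock: 55.8
position: [622.6, -141.2, -19.1]
ee_rot: [-0.04, 0.999, -0.002, -0.001]
contact_force: [8.4, 1.6, 16.1]
gripper_width: 33.1
```

```bash
python3 p2.py w67
```

```text
t 55.8 pos [ 622.6 -141.2  -19.1] yaw 94.63 zt [-0.003 -0.003 -1.   ] j [ 0.03  0.63 -0.2   0.   -0.75 -1.52] F [ 8.4  1.6 16.1] w 33.1
[[150, 65, -50], [157, 62, -50], [164, 59, -50], [171, 56, -50], [178, 53, -50], [185, 50, -50], [192, 47, -50], [199, 44, -50], [206, 41, -50], [213, 47, -77], [220, 45, -78], [227, 43, -80], [234, 40, -77], [241, 35, -72], [248, 33, -74], [255, 31, -76], [262, 29, -78], [269, 33, -89], [276, 31, -90], [283, 30, -92], [290, 28, -92], [297, 19, -83], [304, 3, -64], [311, 0, -64], [318, -37, -21], [325, -42, -21], [332, -47, -20], [339, -52, -21]]
```

About 52°. I'll continue down at this spot, then inch in.

Emit:
apply_moves(plan=[1,0,0,-0.002,0,1,0,0,-0.004,0,1,0,0,-0.006,0,1,0,0,-0.008,0,1,-0.001,0,-0.009,0,1,-0.003,0,-0.01,0,1,-0.005,-0.0005,-0.01,0])

```text
clock: 56.43
position: [625.9, -141.2, -27.8]
ee_rot: [-0.041, 0.999, -0.002, 0.007]
contact_force: [21.5, 3.5, 8.7]
gripper_width: 32.8
```

```bash
python3 p2.py w68
```

```text
t 56.4333 pos [ 625.9 -141.2  -27.8] yaw 94.74 zt [ 0.015 -0.003 -1.   ] j [ 0.03  0.64 -0.21  0.01 -0.71 -1.52] F [21.5  3.5  8.7] w 32.8
[[150, 66, -60], [157, 63, -59], [164, 61, -60], [171, 58, -59], [178, 55, -60], [185, 53, -59], [192, 50, -59], [199, 47, -60], [206, 44, -59], [213, 41, -59], [220, 38, -59], [227, 35, -59], [234, 32, -59], [241, 42, -88], [248, 40, -88], [255, 38, -89], [262, 36, -90], [269, 29, -81], [276, 26, -82], [283, 24, -83], [290, 22, -84], [297, 20, -85], [304, 24, -94], [311, 23, -96], [318, 21, -97], [325, 19, -98], [332, 17, -98], [339, -45, -29]]
```

Emit:
apply_moves(plan=[1,-0.002,0,0,0,1,-0.004,0,0,0,1,-0.006,0,0,0])

```text
clock: 56.73
position: [626.3, -141.1, -26.2]
ee_rot: [-0.042, 0.999, -0.003, 0.014]
contact_force: [30.2, 0.7, 5.2]
gripper_width: 32.3
```

```bash
python3 p2.py w69
```

```text
t 56.7333 pos [ 626.3 -141.1  -26.2] yaw 94.86 zt [ 0.028 -0.004 -1.   ] j [ 0.03  0.63 -0.22  0.01 -0.7  -1.52] F [30.2  0.7  5.2] w 32.3
[[150, 66, -59], [157, 63, -59], [164, 60, -59], [171, 58, -58], [178, 55, -59], [185, 52, -58], [192, 49, -58], [199, 47, -58], [206, 44, -58], [213, 41, -58], [220, 38, -58], [227, 35, -58], [234, 43, -85], [241, 41, -87], [248, 39, -88], [255, 38, -89], [262, 31, -80], [269, 29, -81], [276, 26, -82], [283, 24, -83], [290, 23, -84], [297, 25, -93], [304, 25, -96], [311, 23, -96], [318, 21, -97], [325, 19, -98], [332, -42, -26], [339, -47, -26]]
```

View pics/w69.png

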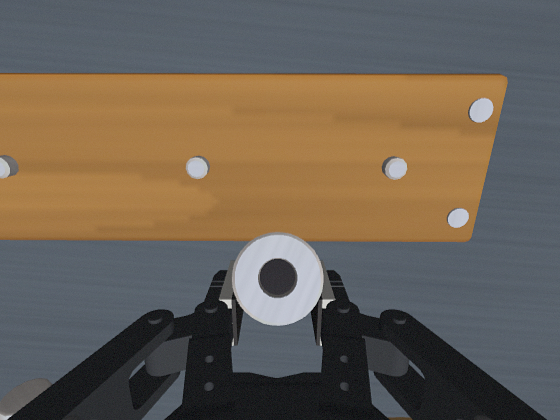

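Emit:
apply_moves(plan=[1,0.001,0,-0.002,0,1,0.002,0,-0.004,0,1,0.003,0,-0.006,0])

```text
clock: 57.03
position: [626.4, -141.2, -31.5]
ee_rot: [-0.042, 0.999, -0.003, 0.01]
contact_force: [15.6, 4.4, 32.7]
gripper_width: 32.5
```

```bash
python3 p2.py w70
```

```text
t 57.0333 pos [ 626.4 -141.2  -31.5] yaw 94.84 zt [ 0.021 -0.004 -1.   ] j [ 0.03  0.64 -0.22  0.01 -0.7  -1.52] F [15.6  4.4 32.7] w 32.5
[[150, 66, -64], [157, 64, -64], [164, 61, -64], [171, 59, -64], [178, 56, -63], [185, 53, -63], [192, 51, -64], [199, 48, -63], [206, 45, -63], [213, 43, -63], [220, 40, -63], [227, 37, -64], [234, 34, -63], [241, 31, -64], [248, 31, -69], [255, 38, -90], [262, 37, -92], [269, 35, -92], [276, 33, -94], [283, 25, -85], [290, 23, -85], [297, 21, -86], [304, 19, -87], [311, 17, -87], [318, 18, -93], [325, 19, -98], [332, 17, -99], [339, 15, -99]]
```

View pics/w70.png

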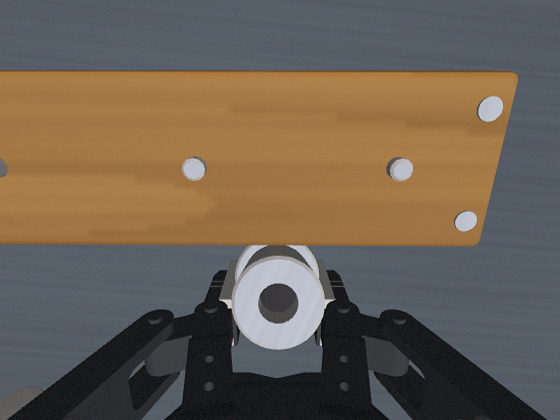

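Emit:
apply_moves(plan=[1,0.004,0,-0.002,0,1,0.008,0,-0.002,0,1,0.012,0,-0.002,0])

```text
clock: 57.33
position: [625.7, -141.2, -31.6]
ee_rot: [-0.041, 0.999, -0.002, -0.003]
contact_force: [-10.3, 7.8, 50.1]
gripper_width: 32.3
```

```bash
python3 p2.py w71
```

```text
t 57.3333 pos [ 625.7 -141.2  -31.6] yaw 94.75 zt [-0.006 -0.004 -1.   ] j [ 0.03  0.65 -0.19  0.01 -0.74 -1.52] F [-10.3   7.8  50.1] w 32.3
[[150, 66, -63], [157, 64, -62], [164, 61, -62], [171, 58, -62], [178, 56, -62], [185, 53, -63], [192, 51, -63], [199, 48, -62], [206, 45, -62], [213, 42, -63], [220, 40, -62], [227, 37, -62], [234, 34, -63], [241, 30, -62], [248, 40, -90], [255, 38, -90], [262, 37, -91], [269, 35, -92], [276, 27, -83], [283, 25, -84], [290, 23, -85], [297, 21, -85], [304, 19, -87], [311, 22, -95], [318, 21, -97], [325, 20, -98], [332, 18, -99], [339, 15, -99]]
```

View pics/w71.png

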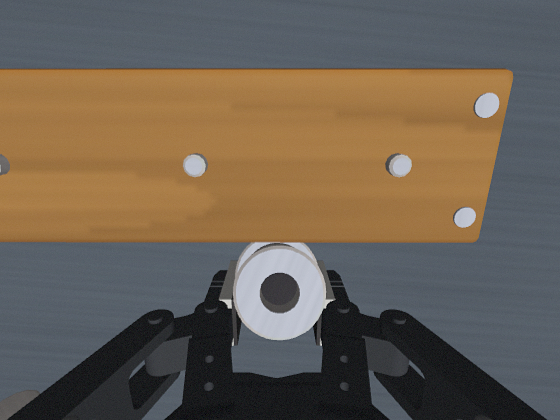

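Emit:
apply_moves(plan=[1,-0.003,0,0.003,0,1,-0.003,0,0.006,0,1,-0.003,0,0.007,0])

```text
clock: 57.63
position: [626.0, -141.2, -30.6]
ee_rot: [-0.04, 0.999, -0.001, 0.002]
contact_force: [14.1, 0.6, 3.4]
gripper_width: 32.4
```

Emit:
apply_moves(plan=[1,0.002,0,0.0,0,0.15,0.002,0,0.0,0,0.1,0.002,0,0.0,0,0.05,0.002,0,0,0])

```text
clock: 57.97
position: [622.3, -142.0, -32.4]
ee_rot: [-0.039, 0.999, -0.001, -0.005]
contact_force: [4.9, -2.1, 10.1]
gripper_width: 40.9
```

```bash
python3 p2.py w72
```

```text
t 57.9667 pos [ 622.3 -142.   -32.4] yaw 94.5 zt [-0.009 -0.002 -1.   ] j [ 0.03  0.65 -0.2   0.   -0.74 -1.52] F [ 4.9 -2.1 10.1] w 40.9
[[150, 66, -63], [157, 64, -63], [164, 61, -63], [171, 59, -63], [178, 56, -63], [185, 53, -63], [192, 51, -63], [199, 48, -63], [206, 45, -63], [213, 43, -64], [220, 40, -63], [227, 37, -64], [234, 34, -63], [241, 31, -63], [248, 28, -63], [255, 30, -74], [262, 36, -90], [269, 34, -91], [276, 32, -92], [283, 30, -93], [290, 23, -84], [297, 20, -85], [304, 18, -86], [311, 16, -86], [318, 15, -89], [325, 18, -96], [332, 17, -98], [339, 15, -99]]
```

View pics/w72.png

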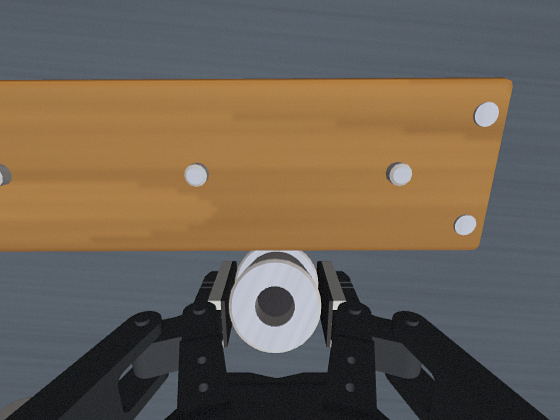

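Emit:
apply_moves(plan=[-0.1,0,0,0.002,0,-0.2,0,0,0.01,0,-0.2,0,0,0.035,0,-0.2,0,0,0.07,0,-0.4,0,0,0.11,0,-0.6,0,0,0.15,0,-1,0,0,0.17,0])

```text
clock: 58.6
position: [617.5, -141.9, 138.9]
ee_rot: [-0.039, 0.999, -0.0, -0.009]
contact_force: [0.3, 0.2, 1.0]
gripper_width: 78.4
```

```bash
python3 p2.py w73
```

```text
t 58.6 pos [ 617.5 -141.9  138.9] yaw 94.42 zt [-0.017 -0.002 -1.   ] j [ 0.03  0.45 -0.04  0.   -1.09 -1.52] F [0.3 0.2 1. ] w 78.4
[[150, 45, 109], [157, 39, 108], [164, 33, 109], [171, 26, 108], [178, 26, 80], [185, 18, 88], [192, 12, 86], [199, 10, 73], [206, 4, 71], [213, -14, 107], [220, -32, 137], [227, -40, 137], [234, -48, 137], [241, -56, 136], [248, -64, 137], [255, -72, 136], [262, -81, 136], [269, -90, 137], [276, -98, 136], [283, -107, 135], [290, -117, 136], [297, -116, 120], [304, -119, 113], [311, -126, 110], [318, -154, 135], [325, -164, 135], [332, -174, 135], [339, -184, 135]]
```

View pics/w73.png

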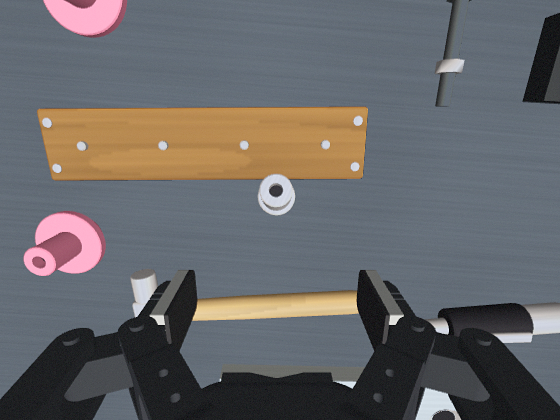

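```bash
cat h.py | head -80
python3 - <<'E'
import numpy as np
from h import *
d=np.load('pics/w73.npz'); print(d.files)
E
```

```text
import numpy as np,cv2
from bench import arm
def snap(n,f):
    s=arm.read_state(); im=arm.get_image(n)
    cv2.imwrite('pics/'+f+'.png',cv2.cvtColor(im['color'],cv2.COLOR_RGB2BGR))
    np.savez('pics/'+f+'.npz',s_pos=s['position'],s_rot=s['ee_rot'],**im)
    return s,im
def cloud(im,T=None):
    z=im['range_z'].astype(float); K=im['camera_matrix']
    v,u=np.mgrid[0:z.shape[0],0:z.shape[1]]
    P=np.stack([(u-K[0,2])/K[0,0]*z,(v-K[1,2])/K[1,1]*z,z],-1)
    if T is None: T=np.linalg.inv(im['camera_from_world'])
    W=P@T[:3,:3].T+T[:3,3]; W[z<=0]=np.nan
    return W
def ray(im,u,v,h,T=None):
    K=im['camera_matrix']
    if T is None: T=np.linalg.inv(im['camera_from_world'])
    d=T[:3,:3]@np.array([(u-K[0,2])/K[0,0],(v-K[1,2])/K[1,1],1]); o=T[:3,3]
    return o+d*(h-o[2])/d[2]
def wristT(s,im):
    from scipy.spatial.transform import Rotation as R
    T=np.eye(4);T[:3,:3]=R.from_quat(s['ee_rot']).as_matrix();T[:3,3]=s['position']
    return T@im['mount']
def circ(W,lo,hi,R=None,box=None):
    m=((W[...,2]>lo)&(W[...,2]<hi)).astype(np.uint8)
    if box is not None:
        x0,x1,y0,y
[... 1473 characters left out ...]
,1),'rel TCP',np.round(np.array(c)-s['position'][:2],1))
def held2(d,s,ztop,rf):
    T=wristT(s,d);W=cloud(d,T);g=cv2.cvtColor(d['color'],cv2.COLOR_RGB2GRAY)
    for z,r in ((ztop,14),(ztop-40,rf)):
        m=(np.abs(W[...,2]-z)<5)&(g>175);m[:190]=0;m[345:]=0;m[:,:200]=0;m[:,355:]=0
        m=cv2.morphologyEx(m.astype(np.uint8),cv2.MORPH_OPEN,np.ones((3,3)))
        n,l,stt,_=cv2.connectedComponentsWithStats(m); i=1+np.argmax(stt[1:,4]); p=W[l==i]
        y=np.sort(p[:,1])[8]+r
        print('z',p[:,2].mean().round(1),'y from front edge',y.round(1),'x mid',((p[:,0].min()+p[:,0].max())/2).round(1),'span',np.ptp(p[:,0]).round(1))
['s_pos', 's_rot', 'color', 'range_z', 'camera_matrix', 'mount']
```

Run:
```python
import numpy as np
from h import *
d=np.load('pics/w73.npz'); s={'position':d['s_pos'],'ee_rot':d['s_rot']}
W=cloud(d,wristT(s,d))
for lo,hi in ((50,75),(35,50),(14,32)):
  for o in circ(W,lo,hi,box=(560,660,-175,-105)): print(lo,o)
v,u=np.nonzero((W[...,2]>50)&(W[...,2]<75)&(abs(W[...,0]-610)<50)&(abs(W[...,1]+140)<35))
p=W[v,u]; 
A=np.c_[p[:,:2],np.ones(len(p))]; c=np.linalg.lstsq(A,p[:,2],rcond=None)[0]; print('slope deg',np.degrees(np.arctan(c[:2])))
for y in (-141,-138): pass
m=W[160:215,277]; print(m.round(1)[::2])
```

```text
50 ([600.9, -142.6, 61.2], [603.1, -142.6], 32.1, 921, (275, 190))
35 ([567.7, -172.7, 36.3], [567.8, -173.0], 7.1, 40, (244, 144))
14 ([577.7, -140.7, 31.0], [579.9, -140.4], 79.4, 2648, (279, 158))
14 ([622.9, -140.0, 28.8], [615.9, -141.1], 36.1, 234, (276, 205))
slope deg [10.63747161  0.98152014]
[[ 579.3 -143.    31. ]
 [ 581.1 -142.9   30.5]
 [ 582.8 -142.7   31.6]
 [ 584.7 -142.6   31.1]
 [ 586.4 -142.5   31.8]
 [ 588.4 -142.3   30.7]
 [ 590.  -142.2   32.4]
 [ 587.2 -142.5   58.2]
 [ 588.9 -142.3   57.9]
 [ 590.4 -142.2   59.1]
 [ 591.9 -142.1   60. ]
 [ 593.3 -142.    61.4]
 [ 596.4 -141.7   54.5]
 [ 598.9 -141.5   51. ]
 [ 600.4 -141.4   52.3]
 [ 602.2 -141.3   52.3]
 [ 603.5 -141.2   54.2]
 [ 605.3 -141.    53.9]
 [ 607.3 -140.9   53.2]
 [ 605.9 -141.    65.3]
 [ 607.3 -140.9   66.5]
 [ 608.9 -140.8   67. ]
 [ 610.4 -140.7   67.6]
 [ 612.3 -140.5   67. ]
 [ 617.8 -140.1   54.1]
 [ 625.4 -139.4   35.1]
 [ 628.3 -139.2   31.8]
 [ 630.1 -139.    32.5]]
```

Emit:
apply_moves(plan=[-1,0,0,0,7,-1,0,0,0,14,-1,0,0,0,21,-1,0,0,0,28,-1,0,0,0,35,-1,0,0,0,42,-1,0,0,0,49,-1,0,0,0,56])

```text
clock: 59.32
position: [614.9, -141.3, 132.5]
ee_rot: [-0.505, 0.863, -0.004, -0.012]
contact_force: [0.2, 0.2, 0.8]
gripper_width: 85.1
```

Emit:
apply_moves(plan=[-1,0,0,-0.01,7,-1,0,0,-0.02,14,-1,0,0,-0.03,21,-1,0,0,-0.04,28,-1,0,0,-0.05,34,-1,0,0,-0.05,34])

```text
clock: 59.82
position: [613.2, -141.2, 80.4]
ee_rot: [0.734, -0.679, 0.004, 0.01]
contact_force: [-0.2, -1.4, -0.5]
gripper_width: 85.0
```

Run:
```python
from h import *
s,d,W=look('w74',50,75,(560,660,-175,-105))
```

```text
t 59.8167 pos [ 613.2 -141.2   80.4] yaw -175.58 zt [-0.008 -0.021 -1.   ] j [ 0.04  0.5  -0.14  0.03 -0.94  0.02] F [-0.2 -1.4 -0.5] w 85.0
([603.2, -144.5, 60.8], [603.2, -142.6], 33.3, 1588, (293, 231))
```

View pics/w74.png

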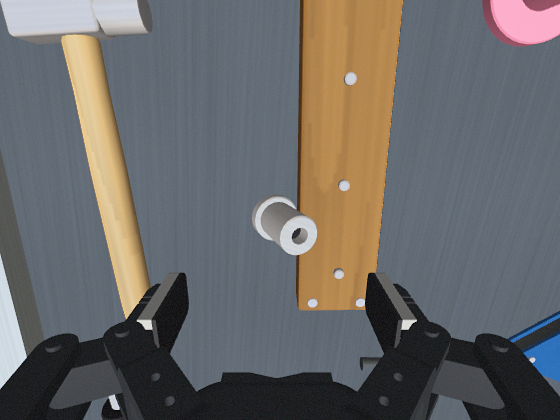

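Emit:
apply_moves(plan=[-1,0.003,-0.002,-0.03,0,-1,0.003,-0.002,-0.06,0,-1,0.003,-0.002,-0.078,0,-1,0.003,-0.002,-0.078,0,-0.3,0.003,-0.002,-0.078,0,0,0.003,-0.002,-0.078,0,0.2,0.003,-0.002,-0.078,0])

```text
clock: 60.45
position: [621.6, -143.4, 8.1]
ee_rot: [0.733, -0.68, 0.009, 0.007]
contact_force: [-0.5, 0.2, -0.2]
gripper_width: 51.6
```

Run:
```python
from h import *
s,d,W=look('w75',50,75,(560,660,-175,-105))
```

```text
t 60.45 pos [ 621.6 -143.4    8.1] yaw -175.63 zt [ 0.004 -0.022 -1.   ] j [ 0.04  0.59 -0.2   0.03 -0.78  0.02] F [-0.5  0.2 -0.2] w 51.6
([607.8, -146.3, 62.8], [605.7, -145.6], 45.1, 4751, (310, 292))
([651.7, -144.3, 63.6], [651.2, -139.1], 23.6, 1125, (211, 290))
```

View pics/w75.png

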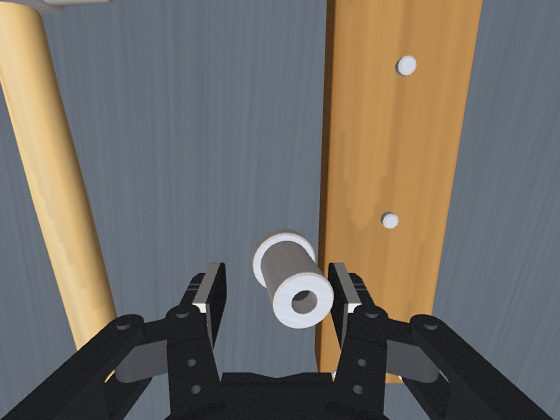

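Emit:
apply_moves(plan=[0.25,-0.002,0,0,0,0.3,-0.002,0,0,0,0.4,-0.002,0,0,0,0.4,-0.002,0,0,0])

```text
clock: 60.83
position: [619.3, -143.3, 7.3]
ee_rot: [0.734, -0.679, 0.009, 0.007]
contact_force: [0.8, 0.3, 4.4]
gripper_width: 26.8
```

Run:
```python
from h import *
s,d,W=look('w76',50,75,(560,660,-175,-105))
```

```text
t 60.8333 pos [ 619.3 -143.3    7.3] yaw -175.58 zt [ 0.003 -0.022 -1.   ] j [ 0.04  0.58 -0.2   0.03 -0.78  0.02] F [0.8 0.3 4.4] w 26.8
([620.8, -145.2, 62.8], [620.9, -147.2], 54.1, 5412, (276, 293))
```

View pics/w76.png

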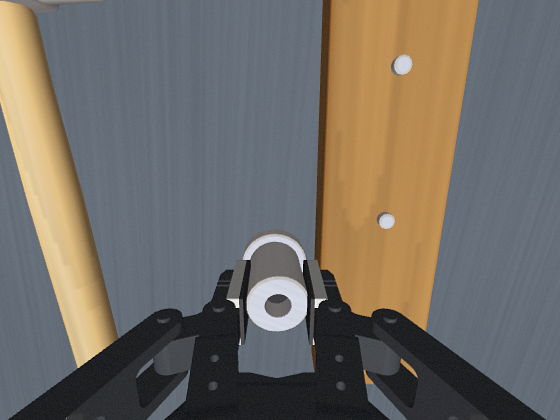

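Emit:
apply_moves(plan=[1,0,0,0,0,1,0,0,0,0,1,0,0,0.02,0,1,0,0,0.06,0,1,0,0,0.1,0,1,0,0,0.125,0])

```text
clock: 61.38
position: [618.5, -143.5, 133.8]
ee_rot: [0.734, -0.679, 0.008, 0.007]
contact_force: [0.4, 0.2, -1.7]
gripper_width: 26.2
```

Run:
```python
from h import *
s=st();s,d=snap('wrist','w77'); z=float(s['position'][2])
held2(d,s,z+58,18); held(d,s,z+58)
W=cloud(d,wristT(s,d)); 
for c in (266,268,285,288):
  print(c,[tuple(W[v,c].round(1)) for v in range(225,345,8)])
```

```text
t 61.3833 pos [ 618.5 -143.5  133.8] yaw -175.6 zt [ 0.002 -0.022 -1.   ] j [ 0.04  0.45 -0.08  0.03 -1.05  0.03] F [ 0.4  0.2 -1.7] w 26.2
z 191.6 y from front edge -140.5 x mid 619.6 span 26.4
z 151.6 y from front edge -140.0 x mid 621.6 span 34.3
top 2108 191.6 [ 619.4 -140.8] 28.4 rel TCP [0.8 2.7]
flange 551 151.6 [ 621.6 -143.9] 34.4 rel TCP [ 3.1 -0.4]
266 [(np.float64(628.7), np.float64(-110.4), np.float64(0.9)), (np.float64(626.9), np.float64(-157.9), np.float64(148.9)), (np.float64(626.6), np.float64(-154.0), np.float64(151.1)), (np.float64(626.2), np.float64(-153.4), np.float64(160.5)), (np.float64(625.9), np.float64(-153.2), np.float64(169.7)), (np.float64(625.6), np.float64(-153.3), np.float64(178.5)), (np.float64(625.4), np.float64(-153.2), np.float64(186.2)), (np.float64(625.1), np.float64(-152.1), np.float64(191.3)), (np.float64(624.9), np.float64(-148.9), np.float64(192.4)), (np.float64(624.6), np.float64(-145.0), np.float64(192.4)), (np.float64(624.3), np.float64(-137.1), np.float64(186.6)), (np.float64(624.0), np.float64(-136.4), np.float64(191.6)), (np.float64(623
[... 2153 characters left out ...]
(614.5), np.float64(-152.8), np.float64(157.0)), (np.float64(615.0), np.float64(-153.4), np.float64(168.5)), (np.float64(615.3), np.float64(-153.8), np.float64(178.0)), (np.float64(615.7), np.float64(-154.2), np.float64(186.6)), (np.float64(615.7), np.float64(-152.8), np.float64(191.2)), (np.float64(615.3), np.float64(-148.6), np.float64(190.7)), (np.float64(615.0), np.float64(-145.1), np.float64(191.4)), (np.float64(614.2), np.float64(-137.6), np.float64(186.1)), (np.float64(614.3), np.float64(-137.1), np.float64(191.5)), (np.float64(613.9), np.float64(-132.3), np.float64(190.6)), (np.float64(594.2), np.float64(16.8), np.float64(1.2)), (np.float64(593.2), np.float64(27.7), np.float64(1.5))]
```

View pics/w77.png

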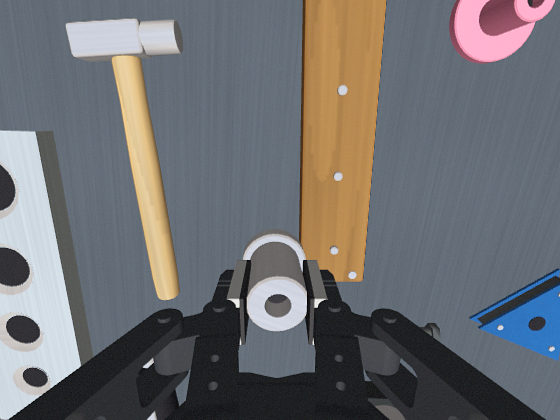

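Emit:
apply_moves(plan=[1,-0.006,0.018,0.01,0,1,-0.018,0.055,0.01,0,1,-0.03,0.092,0.01,0,1,-0.042,0.129,0.01,0,1,-0.054,0.166,0.01,0,1,-0.066,0.203,0.01,0,1,-0.078,0.24,0.01,0,1,-0.09,0.277,0.01,0])

```text
clock: 62.1
position: [525.8, 134.7, 139.5]
ee_rot: [0.733, -0.68, 0.007, 0.009]
contact_force: [0.9, 1.1, -1.6]
gripper_width: 26.7
```

Emit:
apply_moves(plan=[1,-0.012,0.037,0,0,1,-0.024,0.074,0,0,1,-0.036,0.111,0,0,1,-0.048,0.148,0,0,1,-0.06,0.18,0,0,1,-0.064,0.2,0,0,1,-0.064,0.2,0,0,1,-0.064,0.2,0,0])

```text
clock: 62.77
position: [462.6, 333.9, 139.2]
ee_rot: [0.734, -0.679, 0.007, 0.01]
contact_force: [-0.2, 0.2, -2.9]
gripper_width: 26.5
```

Run:
```python
from h import *
s=st();s,d=snap('wrist','w78'); z=float(s['position'][2])
held2(d,s,z+58,18); held(d,s,z+58)
W=cloud(d,wristT(s,d))
for o in circ(W,43,51,box=(430,510,300,390)): print(o)
```

```text
t 62.7667 pos [462.6 333.9 139.2] yaw -175.52 zt [-0.002 -0.024 -1.   ] j [ 0.92  0.35 -0.21  0.01 -1.03 -0.85] F [-0.2  0.2 -2.9] w 26.5
z 197.0 y from front edge 337.3 x mid 464.0 span 26.5
z 157.0 y from front edge 337.0 x mid 465.5 span 34.8
top 2135 197.0 [464.  336.5] 28.5 rel TCP [1.4 2.7]
flange 569 157.0 [465.5 333.7] 35.0 rel TCP [ 2.9 -0.2]
([468.5, 337.7, 46.6], [468.5, 337.5], 36.6, 637, (270, 209))
```

View pics/w78.png

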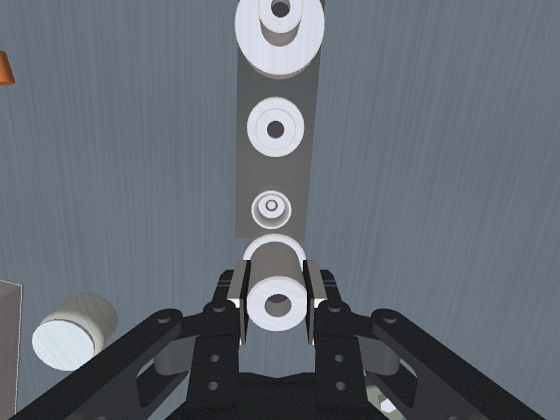

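Emit:
apply_moves(plan=[1,0.0025,0,-0.02,0,1,0.0025,0,-0.045,0,1,0.0025,0,-0.065,0,1,0.0025,0,-0.075,0,1,0.0025,0,-0.075,0])

```text
clock: 63.23
position: [465.3, 330.8, 63.0]
ee_rot: [0.733, -0.68, 0.008, 0.011]
contact_force: [-0.6, -1.3, -2.1]
gripper_width: 26.1
```

Run:
```python
from h import *
s=st();s,d=snap('wrist','w79'); z=float(s['position'][2])
held2(d,s,z+58,18); held(d,s,z+58)
W=cloud(d,wristT(s,d))
for o in circ(W,43,51,box=(430,510,300,390)): print(o)
```

```text
t 63.2333 pos [465.3 330.8  63. ] yaw -175.73 zt [-0.004 -0.027 -1.   ] j [ 0.91  0.44 -0.3   0.02 -0.86 -0.85] F [-0.6 -1.3 -2.1] w 26.1
z 120.9 y from front edge 334.3 x mid 466.7 span 26.5
z 80.9 y from front edge 334.0 x mid 468.2 span 34.9
top 2134 120.9 [466.5 333.7] 28.6 rel TCP [1.1 2.9]
flange 570 80.9 [468.2 330.8] 34.9 rel TCP [2.8 0.1]
([469.7, 324.1, 46.9], [468.8, 333.0], 34.6, 387, (272, 227))
```

View pics/w79.png

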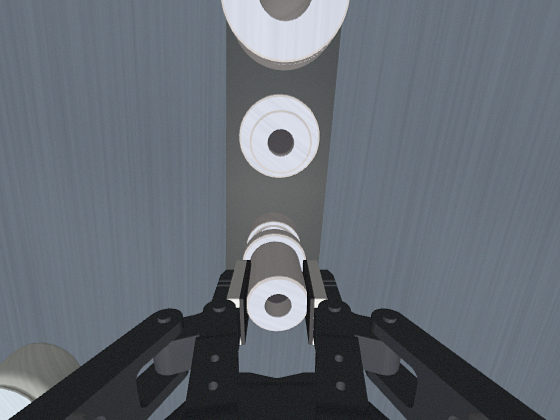

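Emit:
apply_moves(plan=[1,0,0.0025,0,0,1,0,0.0025,-0.004,0,1,0,0.0025,-0.008,0,1,0,0.0025,-0.012,0])

```text
clock: 63.62
position: [466.9, 336.6, 54.5]
ee_rot: [0.734, -0.679, 0.007, 0.007]
contact_force: [0.1, 0.8, -2.4]
gripper_width: 26.4
```

Run:
```python
from h import *
s=st();s,d=snap('wrist','w80'); z=float(s['position'][2])
held2(d,s,z+58,18)
```

```text
t 63.6167 pos [466.9 336.6  54.5] yaw -175.61 zt [ 0.001 -0.02  -1.   ] j [ 0.91  0.45 -0.3   0.02 -0.83 -0.85] F [ 0.1  0.8 -2.4] w 26.4
z 112.4 y from front edge 339.7 x mid 468.0 span 26.6
z 72.3 y from front edge 339.7 x mid 469.7 span 34.9
```

Emit:
apply_moves(plan=[1,-0.001,-0.002,0,0,1,-0.001,-0.002,0,0,1,-0.001,-0.002,0,0])

```text
clock: 63.92
position: [465.6, 334.2, 54.1]
ee_rot: [0.734, -0.679, 0.008, 0.008]
contact_force: [-0.1, -0.4, -1.6]
gripper_width: 26.0
```

Run:
```python
from h import *
s=st();s,d=snap('wrist','w81'); z=float(s['position'][2])
held2(d,s,z+58,18)
```

```text
t 63.9167 pos [465.6 334.2  54.1] yaw -175.6 zt [ 0.001 -0.022 -1.   ] j [ 0.91  0.45 -0.31  0.02 -0.83 -0.85] F [-0.1 -0.4 -1.6] w 26.0
z 112.0 y from front edge 337.2 x mid 466.8 span 26.4
z 72.0 y from front edge 337.3 x mid 468.9 span 34.1
```

View pics/w81.png

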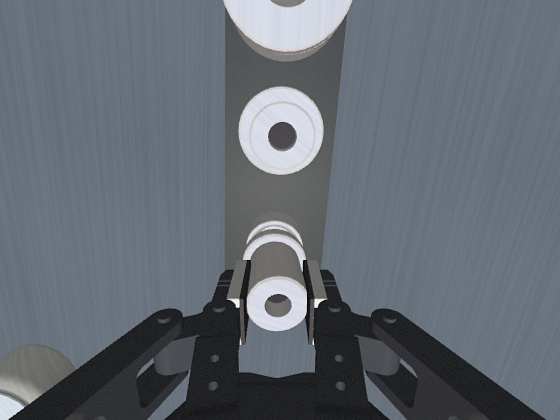

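Punch (468.9, 337.2) against die (468.4, 336.7), so it is lined up. Lower it.

Emit:
apply_moves(plan=[1,0,0,-0.003,0,1,0,0,-0.006,0,1,0,0,-0.009,0,1,0,0,-0.011,0,1,0,0,-0.012,0])

```text
clock: 64.38
position: [465.4, 333.9, 41.3]
ee_rot: [0.734, -0.679, 0.008, 0.008]
contact_force: [0.8, -0.0, -1.9]
gripper_width: 26.5
```

Run:
```python
from h import *
s=st();s,d=snap('wrist','w82'); z=float(s['position'][2])
held2(d,s,z+58,18)
```

```text
t 64.3833 pos [465.4 333.9  41.3] yaw -175.61 zt [-0.    -0.022 -1.   ] j [ 0.91  0.47 -0.32  0.02 -0.81 -0.85] F [ 0.8 -0.  -1.9] w 26.5
z 99.2 y from front edge 337.1 x mid 466.6 span 26.6
z 59.2 y from front edge 337.2 x mid 468.3 span 34.7
```

View pics/w82.png

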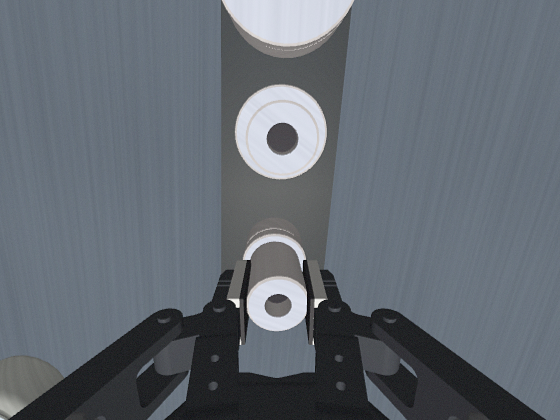

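Emit:
apply_moves(plan=[1,0,0,-0.001,0,1,0,0,-0.002,0,1,0,0,-0.0025,0])

```text
clock: 64.68
position: [465.8, 334.4, 40.6]
ee_rot: [0.734, -0.679, 0.008, 0.008]
contact_force: [-2.5, -0.8, 7.7]
gripper_width: 26.9
```

Emit:
apply_moves(plan=[0.2,0,0,0.0,0,0,0,0,0,0,-0.3,0,0,0,0,-0.3,0,0,0,0])

```text
clock: 65.02
position: [465.8, 334.3, 39.5]
ee_rot: [0.734, -0.679, 0.008, 0.008]
contact_force: [-0.3, 0.5, 0.2]
gripper_width: 55.4
```

Run:
```python
from h import *
s=st();s,d=snap('wrist','w83'); z=float(s['position'][2])
held2(d,s,98,18)
```

```text
t 65.0167 pos [465.8 334.3  39.5] yaw -175.6 zt [ 0.001 -0.021 -1.   ] j [ 0.91  0.47 -0.32  0.02 -0.8  -0.85] F [-0.3  0.5  0.2] w 55.4
z 98.1 y from front edge 337.3 x mid 468.9 span 27.7
z 58.0 y from front edge 337.5 x mid 468.7 span 35.7
```

View pics/w83.png

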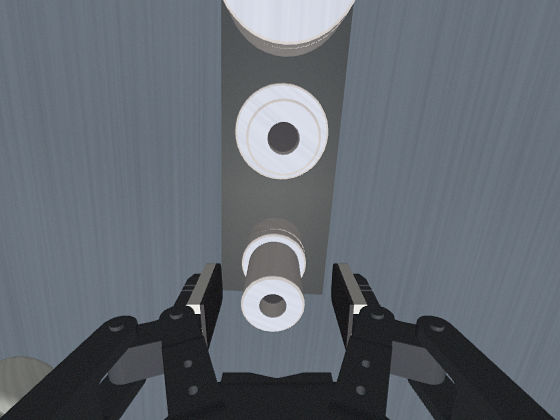

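Emit:
apply_moves(plan=[-0.3,0,0,0.015,0,-0.3,0,0,0.045,0,-0.3,0,0,0.08,0,-0.6,0,0,0.12,0,-1,0.02,-0.03,0.15,0,-1,0.02,-0.07,0.17,0,-1,0.02,-0.1,0.19,0,-1,0.02,-0.1,0.19,0])

```text
clock: 65.73
position: [487.2, 231.1, 234.8]
ee_rot: [0.733, -0.681, 0.009, 0.004]
contact_force: [-0.1, 0.1, 0.4]
gripper_width: 85.5
```

Run:
```python
from h import *
s,d,W=look('w84',92,103,(420,520,90,380))
print()
for o in circ(W,54,62,box=(420,520,60,380)): print(o)
snap('scene','sc84')
```

```text
t 65.7333 pos [487.2 231.1 234.8] yaw -175.78 zt [ 0.007 -0.018 -1.   ] j [ 0.76  0.22 -0.15  0.02 -1.21 -0.69] F [-0.1  0.1  0.4] w 85.5
([475.3, 122.0, 97.8], [475.1, 122.1], 28.1, 646, (300, 81))
([473.0, 193.2, 97.9], [472.9, 193.6], 28.1, 519, (295, 158))
([470.3, 264.8, 97.7], [469.8, 265.6], 28.7, 466, (292, 225))
([469.0, 335.6, 97.6], [468.6, 337.1], 28.8, 424, (287, 284))

([476.2, 123.2, 58.0], [475.2, 121.8], 56.2, 1549, (297, 86))
([473.5, 191.4, 58.1], [472.8, 193.7], 66.0, 2033, (293, 151))
([472.1, 258.0, 58.2], [470.3, 265.6], 45.8, 528, (289, 208))
([469.8, 328.0, 58.0], [468.9, 336.6], 36.0, 211, (286, 262))
```

View pics/w84.png

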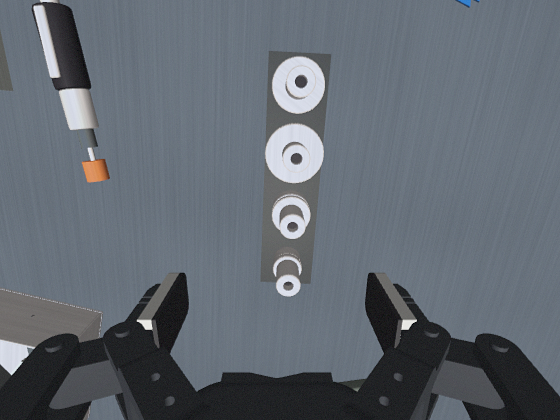

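View pics/sc84.png

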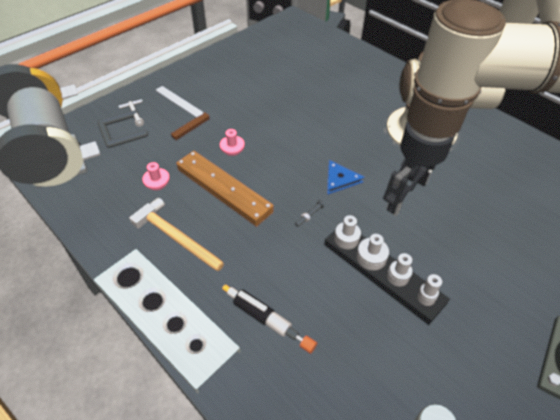

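All four punches sit at the same height (tops 97.7, flange tops 58.1). Their diameters (56, 66, 46, 36 mm) match the dies, each axis is within about 1 mm of its die, and the arm is clear.

Run:
```python
from h import *
st(); print(arm.job_done())
```

```text
t 65.8333 pos [486.1 233.4 230.9] yaw -175.73 zt [ 0.003 -0.019 -1.   ] j [ 0.76  0.22 -0.16  0.02 -1.21 -0.69] F [ 0.6 -0.3  0.5] w 85.1
the job is handed in; nothing more can be done
None
```

All four punches are seated in their own dies on the steel rack and released, and I handed the job in at about 66 s.

**Last check (wrist camera):** shank tops are at z 97.6–97.9 mm and flange tops at 58.0–58.2 mm. Top and flange centres agree to within 0.6 mm, so the punches stand upright. Each axis is within about 1 mm of its die's measured centre. The gripper is open and clear of everything.

**What went wrong or disagreed:**
- **Punch a knocked over:** early on I misjudged the finger length and tipped it off the block. I levered it upright against the block's edge, gripped it again by the shank, and placed it last. It hung about 3° off in the grip but straightened on release.
- **Finger tips:** the real tips lie 31–44 mm behind the reported TCP, depending on how far the gripper is open.
- **Cameras:** the top and wrist cameras disagreed by about 4 mm in x. I used the wrist camera for placing.

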